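Load four small parcels into two sloped sorting trays

TASK

Clear the four cartons from the bench into the two sloped trays: the two long square boxes go in the long narrow tray, the two flat cartons in the short wide tray, one stack in each, the larger carton underneath and the smaller one flat on top, all lying lengthways, label up. Slide every carton down the slope until its end rests against the tray's back stop, in the middle of the tray's width and square with it, so that each stack is flush at the stop. Leave the tape roll, the hand stamp and the scale where they are.

Things in the scene. Friction and masses are not known exactly. Their poses are not given: they have to be found in the camera images.
- long_box_mid (a point): Long box, the larger of the two square boxes: closed brown cardboard carton 190 long, 46 wide, 46 mm high, taped, blank white label on top. Point: its centre, 23 mm above the underside; x along its length, y across its width, z up out of the label. Lies flat on the bench, label up. Goes at the bottom in the long tray. About 0.24 kg. Let go on the bare slick floor it slides down by itself.
- short_box_mid (a point): Short box, the smaller of the two square boxes: closed brown cardboard carton 145 long, 40 wide, 40 mm high, taped, blank white label on top. Point: its centre, 20 mm above the underside; x along its length, y across its width, z up out of the label. Lies flat on the bench, label up. Goes on top of the long box, on which it does not slide by itself: draw it down to the stop. About 0.16 kg.
- big_flat_mid (a point): Big flat carton: closed brown cardboard carton 130 long, 68 wide, 36 mm high, taped, blank white label on top. Point: its centre, 18 mm above the underside; x along its length, y across its width, z up out of the label. Lies flat on the bench, label up. Goes at the bottom in the wide tray. About 0.26 kg. Let go on the bare slick floor it slides down by itself.
- small_flat_mid (a point): Small flat carton: closed brown cardboard carton 98 long, 56 wide, 28 mm high, taped, blank white label on top. Point: its centre, 14 mm above the underside; x along its length, y across its width, z up out of the label. Lies flat on the bench, label up. Goes on top of the big flat carton, on which it does not slide by itself: draw it down to the stop. About 0.14 kg.
- long_tray_deck: Floor of the long narrow tray, grey slick steel, 250 x 126 mm inside, fixed, sloping 18 degrees. Origin: on the floor at the low end (30 mm above the bench), mid-width, at the foot of the back stop (upright plate in plane x=0, 83 mm high). x: up the slope, away from the robot; y across; z square out of the floor. Side lips 8 mm high, 30 mm high for the 30 mm next to the stop; upper end open.
- wide_tray_deck: Floor of the short wide tray, grey slick steel, 190 x 166 mm inside, fixed, sloping 18 degrees. Origin: on the floor at the low end (30 mm above the bench), mid-width, at the foot of the back stop (upright plate in plane x=0, 83 mm high). x: up the slope, away from the robot; y across; z square out of the floor. Side lips 8 mm high, 30 mm high for the 30 mm next to the stop; upper end open.
- tape_roll_mid (a point): Bystander: roll of brown packing tape lying flat on the bench, 104 mm across, 48 mm high, loose. This point is its centre. Leave it where it is.
- stamp_mid (a point): Bystander: small rubber hand stamp standing on its 30 x 55 mm foot, black knob handle, 72 mm high, loose. This point lies 36 mm up its axis. Leave it where it is.
- scale_front (a point): Bystander: flat letter scale with a steel plate, 150 x 170 mm, 30 mm high, loose on the bench. This point is the middle of its front edge (towards the robot), 15 mm up. Leave it where it is.

How it is judged:
By the outcome, as a careful person would: the job done as asked, in the order asked, and still so for the second after the job is handed in, with the robot touching nothing.
It also fails if it takes over 138 s, if anything falls off the work surface, if the arm or the gripper's body presses on something with over 40 N, if the wrist force passes 120 N, or if a joint passes its speed limit or range.

ROBOT

A 6-joint arm with a two-finger parallel gripper is mounted at the origin on the work surface. World frame = base frame: x ahead of the robot, y to its left, z up, the work surface at z = 0. Lengths are in m, angles in rad, forces in N, time in s.
With the tool pointing down it reaches from about 0.25 to 0.725 m from the base axis. Payload 4 kg.
Tool frame: the origin (TCP) lies on the centre line of the jaws, within the pads' length; the fingertips stand 19 mm ahead of it and the grasp point (between the pads) is the TCP; z points along the fingers, y is the direction in which the jaws open and shut (so a half turn about z gives the same grasp; the last joint's range is limited). The gripper opens to 85 mm and grips with 20 to 120 N. Pads are 22 mm wide; open, the fingers measure 114 mm over their backs; the gripper's body (76 mm by 85 mm) begins 54 mm behind the grasp point. The pads swing forward as they close: fully open they stand 13 mm farther back than shut.
Start: joints at [-1.237, 0.241, 0.005, 1.335, 0, 1.571], TCP at [0.164, -0.472, 0.222] pointing down, gripper open.
Joint ranges: [-2.72, 2.72], [-1.05, 1.87], [-1.09, 1.28], [-1.99, 2.15], [-1.42, 1.44], [-3.14, 3.14]. Speed limits (rad/s): [2.79, 2.79, 3.14, 3.14, 3.14, 3.14].

INTERFACE

Orientations are given as a unit quaternion [x, y, z, w].
In Python, from workcell import bot gives the robot as it stands. The module is installed in compiled form; this text tells all that it offers.
- The arm moves only by the shell command python3 -m handwheel 'ROWS' [OPENING]. ROWS is JSON, a list of rows, each an object of numbers: "dx", "dy", "dz": the shift along the tool's x, y, z as a fraction of full scale; "ax", "ay", "az": the turn, a rotation vector about the tool's x, y, z as a fraction of full scale. In form: [{"dx": .., "dy": .., "dz": .., "ax": .., "ay": .., "az": ..}, ...]. A call has 1 to 12 rows; each row shifts and turns the commanded pose from where the row before left it, along the tool's axes as they then stand; what a row does not reach is not made up. Full scale, the value 1, is 2.5 cm for a shift and 0.15 rad for a turn. A row lasts 1/10 s, in which the tool goes at most 50 mm and 8.59 degrees, less where a joint would pass 70% of its speed; a pose out of reach is approached as far as the arm can. A call with a number of a shift or a turn outside -1 to 1 is refused whole. A call with a gripper value outside its range is refused whole. OPENING is the gripper's target within -1 to 1 (fully open at 1, half-way at 0, shut at -1), set as the call begins (- or left out, the last holds). The fingers move at their own pace and stop on an object; the grip force is fixed at half the most. Time passes only in rows, so rows that do not move let the fingers close. It gives the time, the measured TCP pose, the force and the opening at its end, in the units of the state.
- bot.get_obs(): the state, without advancing time (a new reading comes with each control period).
- bot.camera(name): name is "scene" or "side" or "wrist"; returns a dict with "img" (400x640x3 uint8, red, green, blue), "intrinsics" (3x3 intrinsics, pixels), "eye" and "rotation" of the camera in the world. Camera axes: x right, y down, z forward; pixel columns grow to the right and rows downward; lengths in m; the calibration is good to about 2 mm. The wrist camera is an equidistant fisheye: a pixel r from the principal point sees the ray r / f radians off the axis. A picture is of the moment at which its call begins. There is no depth.
- bot.job_done(): hands the job in, once; it reports no verdict.
Trained networks look in a picture, given as the dict that the camera call returned (one of the last four; its "shot" number tells which), for a name from the list of things; names that differ only in an ending like _2 or _b are one class to them, and where a whole thing is asked for, a point or a joint stands for the part that bears it (a point fixed in the world has none). Each returns a list of dicts, best first, with "confidence" (0 to 1); they miss things now and then, are a little off and sometimes report something else, mostly with a low value. They report only what shows in the picture. A call takes as long as a camera call.
- bot.trace(thing, picture): "region" (400x640 bool, what is visible of it) and "rect" ([centre column, centre row, width, height] in pixels, round what is visible of it).
The state is a dict: "clock": time; "joint_pos": joint angles; "joint_vel": joint speeds; "tau": joint torques, N m; "eef_pos": TCP position; "tool_rot": TCP orientation; "ft_force": force on the tool from outside, world axes, zero at the start; "ft_torque": the same for the moment, N m; "grip_width": finger opening in m.
Only numpy, scipy, OpenCV 4.12 (cv2) and the standard library are available. Lean on these libraries where they do the work, as an engineer would, in place of code of your own. Each camera call takes 0.05 s, during which the arm holds its last target.

## Working session

There is one attempt and no reset: what is moved stays moved. The work goes in short steps, Python scripts to look and compute and a shell command to move; the robot and the scene stay as the last step left them, time stands still between calls to the robot, and variables do not carry over. Pictures are saved under pics/ and viewed, and the job is handed in when it is done.

```bash
ls; mkdir -p pics; python3 - <<'E'
from workcell import bot
import cv2
print(bot.get_obs())
for n in ["scene","side","wrist"]:
    c=bot.camera(n); cv2.imwrite(f"pics/{n}0.png",c["img"][:,:,::-1]); print(n,c["intrinsics"],c["eye"],c["rotation"],c["shot"])
E
```

```text
pics
{'clock': 0.0, 'joint_pos': array([-1.23699579e+00,  2.41391367e-01,  3.72268607e-03,  1.33519667e+00,
       -1.46702695e-05,  1.57082924e+00]), 'joint_vel': array([-2.99609797e-04, -3.13990133e-04,  1.67819222e-04, -7.16654230e-05,
       -4.13360273e-04, -4.63726873e-04]), 'tau': array([-1.49772509e-04, -3.72317255e+01,  2.52408671e+01,  1.68068981e-02,
        2.10530823e-05, -1.37491921e-05]), 'eef_pos': array([ 0.16360021, -0.47178777,  0.22072318]), 'tool_rot': array([ 9.86106657e-01,  1.66110179e-01, -1.79110091e-04, -1.01891697e-03]), 'ft_force': array([-0.21504955,  0.21097281, -0.06925673]), 'ft_torque': array([ 0.02626188, -0.04391431,  0.03760869]), 'grip_width': 0.08566470026372011}
scene [[406.99521062   0.         317.66622007]
 [  0.         406.99521062 203.41106918]
 [  0.           0.           1.        ]] [ 0.88934048 -0.43723858  0.9415035 ] [ 0.92630426  0.26048133 -0.07867298 -0.26061554] 1
side [[388.90610204   0.         315.5318318 ]
 [  0.         388.90610204 203.0610507 ]
 [  0.           0.           1.        ]] [0.17097481 0.55325867 0.70878606] [-0.29548159  0.86400763 -0.38556217  0.13237546] 2
wrist [[309.70691629   0.         320.33691757]
 [  0.         309.70691629 203.45278288]
 [  0.           0.           1.        ]] [ 0.22708362 -0.45090132  0.37213765] [ 0.80781245 -0.57419717 -0.07763124  0.10821293] 3
```

View pics/scene0.png

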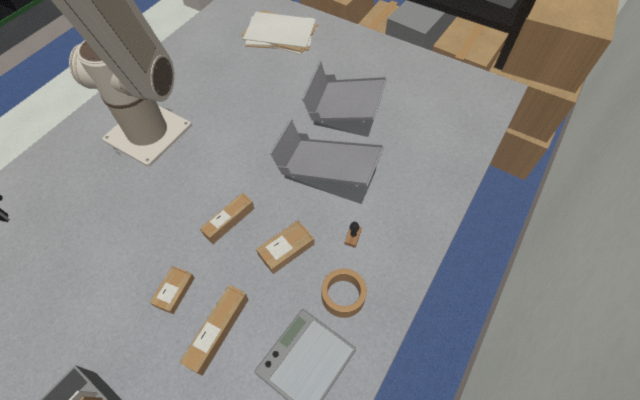

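View pics/side0.png

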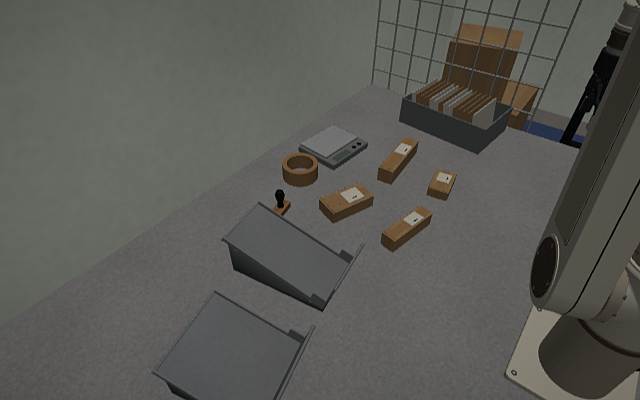

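View pics/wrist0.png

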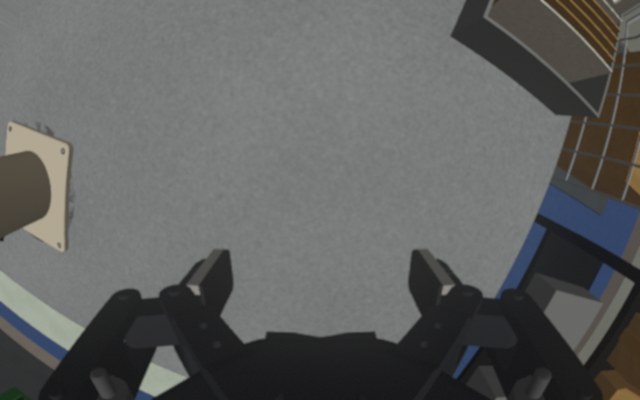

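```bash
cat > h.py <<'E'
import numpy as np, cv2
from scipy.spatial.transform import Rotation as R
from scipy.optimize import minimize
DIM=dict(long_box_mid=(.19,.046,.046),short_box_mid=(.145,.04,.04),big_flat_mid=(.13,.068,.036),small_flat_mid=(.098,.056,.028))
def proj(c,P):
    P=np.atleast_2d(P); q=(P-np.array(c["eye"]))@R.from_quat(c["rotation"]).as_matrix()
    K=c["intrinsics"]
    return np.c_[K[0,0]*q[:,0]/q[:,2]+K[0,2],K[1,1]*q[:,1]/q[:,2]+K[1,2]]
def projw(c,P):
    P=np.atleast_2d(P); q=(P-np.array(c["eye"]))@R.from_quat(c["rotation"]).as_matrix()
    K=c["intrinsics"]; rr=np.hypot(q[:,0],q[:,1]); th=np.arctan2(rr,q[:,2])
    return np.c_[K[0,0]*th*q[:,0]/rr+K[0,2],K[0,0]*th*q[:,1]/rr+K[1,2]]
def ray(c,u,v,fish=False):
    K=c["intrinsics"]; d=np.array([(u-K[0,2])/K[0,0],(v-K[1,2])/K[1,1],1.])
    if fish:
        r=np.hypot(d[0],d[1]); d=np.array([np.sin(r)*d[0]/r,np.sin(r)*d[1]/r,np.cos(r)])
    return R.from_quat(c["rotation"]).as_matrix()@d
def onplane(c,u,v,z,fish=False):
    d=ray(c,u,v,fish); e=np.array(c["eye"]); return e+d*(z-e[2])/d[2]
def corners(dim):
    return np.array([[a*dim[0]/2,b*dim[1]/2,k*dim[2]/2] for a in(-1,1) for b in(-1,1) for k in(-1,1)])
def boxpts(p,dim):  # p x,y,yaw flat on z=0
    return R.from_euler('z',p[2]).apply(corners(dim))+[p[0],p[1],dim[2]/2]
S=8
def soft(reg,s=1.2): return cv2.GaussianBlur(reg.astype(np.float32),(0,0),s)
def hullmask(uv,shape=(400,640)):
    m=np.zeros(shape,np.uint8); h=cv2.convexHull(np.round(uv*16).astype(np.int32))
    cv2.fillConvexPoly(m,h,255,cv2.LINE_AA,4); return m/255.
def polycost(regs,cams,fn,p):
    t=0
    for r,c in zip(regs,cams):
        pr=projw if c.get("fish") else proj
        m=cv2.GaussianBlur(hullmask(pr(c,fn(p))).astype(np.float32),(0,0),1.2)
        t+=((m-r)**2).sum()/max(r.sum(),1)
    return t
def fit(regs,cams,fn,p0,steps=(.01,.01,.1)):
    rs=[soft(r) for r in regs]; best=None
    f=lambda p:polycost(rs,cams,fn,p)
    p=np.array(p0,float)
    for k in range(3):
        sim=np.vstack([p]+[p+np.eye(len(p))[i]*steps[i]/(k+1) for i in range(len(p))])
        r=minimize(f,p,method='Nelder-Mead',options=dict(initial_simplex=sim,xatol=1e-5,fatol=1e-6,maxiter=300)); p=r.x
    return r.x,r.fun
E
cat > m.py <<'E'
from h import *; from workcell import bot; import pickle
cs=bot.camera("scene");cd=bot.camera("side"); D={}
for n in list(DIM)+["long_tray_deck","wide_tray_deck","tape_roll_mid","stamp_mid","scale_front"]:
    for c,k in((cs,"s"),(cd,"d")):
        t=bot.trace(n,c); print(n,k,[(round(x["confidence"],2),np.round(x["rect"]).astype(int).tolist()) for x in t[:3]])
        D[n,k]=t[:3]
pickle.dump((D,cs,cd),open("d0.pkl","wb"))
for c,k in((cs,"s"),(cd,"d")):
    im=c["img"].copy()
    for i,n in enumerate(list(DIM)+["long_tray_deck","wide_tray_deck"]):
        if D[n,k]:
            cn,_=cv2.findContours(D[n,k][0]["region"].astype(np.uint8),cv2.RETR_EXTERNAL,cv2.CHAIN_APPROX_NONE)
            cv2.drawContours(im,cn,-1,[(255,0,0),(0,255,0),(0,0,255),(255,255,0),(255,0,255),(0,255,255)][i],1)
    cv2.imwrite(f"pics/tr_{k}.png",im[:,:,::-1])
E
python3 m.py
```

```text
long_box_mid s [(0.93, [215, 331, 67, 91])]
long_box_mid d [(0.88, [397, 162, 40, 48]), (0.67, [441, 184, 28, 31])]
short_box_mid s [(0.91, [227, 218, 55, 53]), (0.5, [352, 234, 21, 27]), (0.37, [285, 247, 60, 54])]
short_box_mid d [(0.57, [409, 230, 50, 46]), (0.38, [442, 184, 24, 31]), (0.16, [295, 254, 138, 106])]
big_flat_mid s [(0.93, [286, 246, 61, 50])]
big_flat_mid d [(0.87, [348, 204, 54, 42])]
small_flat_mid s [(0.76, [170, 289, 47, 54]), (0.28, [354, 234, 15, 28])]
small_flat_mid d [(0.71, [348, 201, 56, 41]), (0.63, [441, 185, 28, 32])]
long_tray_deck s [(0.66, [327, 154, 112, 67])]
long_tray_deck d [(0.7, [293, 253, 139, 105])]
wide_tray_deck s [(0.6, [346, 91, 77, 61])]
wide_tray_deck d [(0.74, [232, 345, 163, 109])]
tape_roll_mid s [(0.81, [344, 293, 44, 49])]
tape_roll_mid d [(0.96, [299, 170, 36, 31])]
stamp_mid s [(0.81, [353, 235, 16, 27])]
stamp_mid d [(0.65, [282, 201, 16, 26])]
scale_front s [(0.75, [305, 354, 105, 88])]
scale_front d [(0.71, [332, 148, 66, 43])]
```

```bash
cat > f.py <<'E'
from h import *; import pickle
D,cs,cd=pickle.load(open("d0.pkl","rb"))
idx={("small_flat_mid","d"):1}
out={}
def ov(im,uv,col):
    cv2.polylines(im,[cv2.convexHull(np.round(uv*16).astype(np.int32))],True,col,1,cv2.LINE_AA,4)
ims,imd=[cv2.resize(c["img"],None,fx=1,fy=1).copy() for c in(cs,cd)]
for n,dim in DIM.items():
    rs=[D[n,k][idx.get((n,k),0)]["region"] for k in"sd"]
    v,u=np.nonzero(rs[0]); q=onplane(cs,u.mean(),v.mean(),dim[2]/2)
    b=min((fit(rs,(cs,cd),lambda p:boxpts(p,dim),[q[0],q[1],y]) for y in np.arange(0,np.pi,.4)),key=lambda r:r[1])
    e=[fit([r],[c],lambda p:boxpts(p,dim),b[0]) for r,c in zip(rs,(cs,cd))]
    print(n,b[0].round(4),round(b[1],3),[ (x[0].round(4).tolist(),round(x[1],3)) for x in e]); out[n]=b[0]
    ov(ims,proj(cs,boxpts(b[0],dim)),(255,0,0)); ov(imd,proj(cd,boxpts(b[0],dim)),(255,0,0))
# trays
a=np.radians(18)
def tray(p,L,W):
    P=[[0,s*W/2,z] for s in(-1,1) for z in(0,.083)]+[[L,s*W/2,z] for s in(-1,1) for z in(0,.008)]
    M=R.from_euler('zyx',[p[2],-a,0])
    P=M.apply(P)+[p[0],p[1],.03]
    g=M.apply([[L,-W/2,0],[L,W/2,0],[0,-W/2,0],[0,W/2,0]])+[p[0],p[1],.03]
    return P,g
for n,L,W in(("long_tray_deck",.25,.126),("wide_tray_deck",.19,.166)):
    rs=[D[n,k][0]["region"] for k in"sd"]
    print(n,[onplane(cs,*r,.06) for r in [D[n,"s"][0]["rect"][:2]]])
pickle.dump(out,open("fit.pkl","wb"))
cv2.imwrite("pics/fit.png",np.vstack([ims,imd])[100:700,:,::-1])
t=cv2.imread("pics/tr_s.png")[50:210,260:400]; t2=cv2.imread("pics/tr_d.png")[190:400,140:380]
cv2.imwrite("pics/trs.png",cv2.resize(cs["img"][50:210,260:400,::-1],None,fx=3.5,fy=3.5,interpolation=cv2.INTER_CUBIC))
cv2.imwrite("pics/trd.png",cv2.resize(cd["img"][190:400,140:380,::-1],None,fx=2.8,fy=2.8,interpolation=cv2.INTER_CUBIC))
cv2.imwrite("pics/trs2.png",cv2.resize(t,None,fx=3.5,fy=3.5))
E
python3 f.py
```

```text
long_box_mid [ 0.563  -0.3578  1.6592] 0.041 [([0.5624, -0.3583, 1.6436], np.float64(0.01)), ([0.5635, -0.3574, 1.6704], np.float64(0.026))]
short_box_mid [ 0.4068 -0.1178  1.3963] 0.035 [([0.406, -0.1178, 1.3881], np.float64(0.013)), ([0.4075, -0.1182, 1.3974], np.float64(0.018))]
big_flat_mid [ 0.5814 -0.1073  4.3782] 0.05 [([0.5809, -0.107, 4.368], np.float64(0.015)), ([0.5821, -0.108, 4.3954], np.float64(0.034))]
small_flat_mid [ 0.4133 -0.3392  1.7581] 0.042 [([0.4125, -0.3397, 1.7323], np.float64(0.013)), ([0.4138, -0.3388, 1.7726], np.float64(0.023))]
long_tray_deck [array([0.53654394, 0.16950654, 0.06      ])]
wide_tray_deck [array([0.46059044, 0.41043999, 0.06      ])]
```

View pics/fit.png

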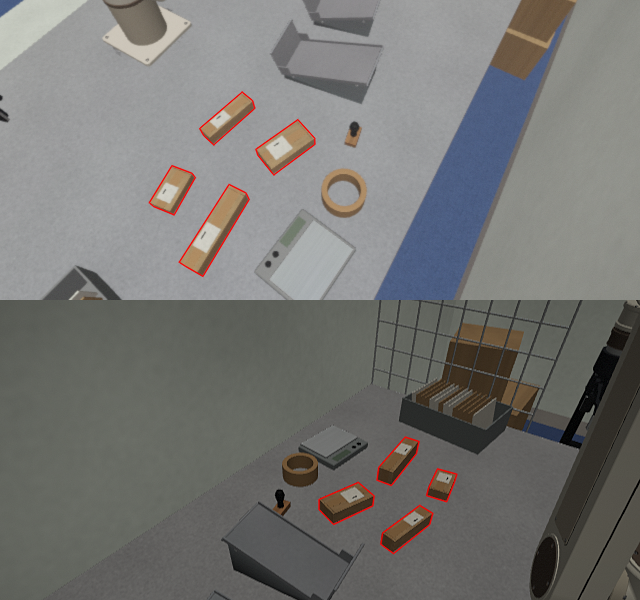

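View pics/trs.png

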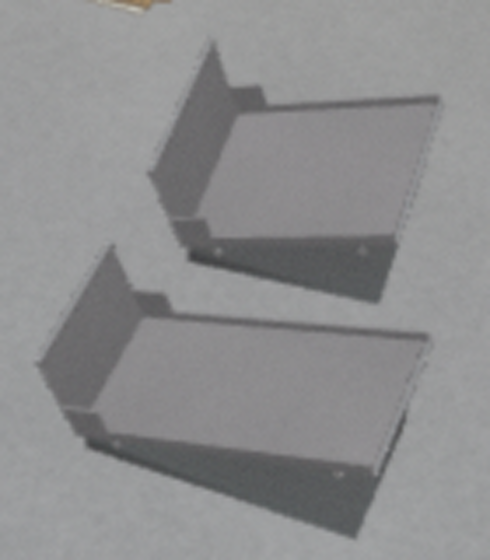

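View pics/trd.png

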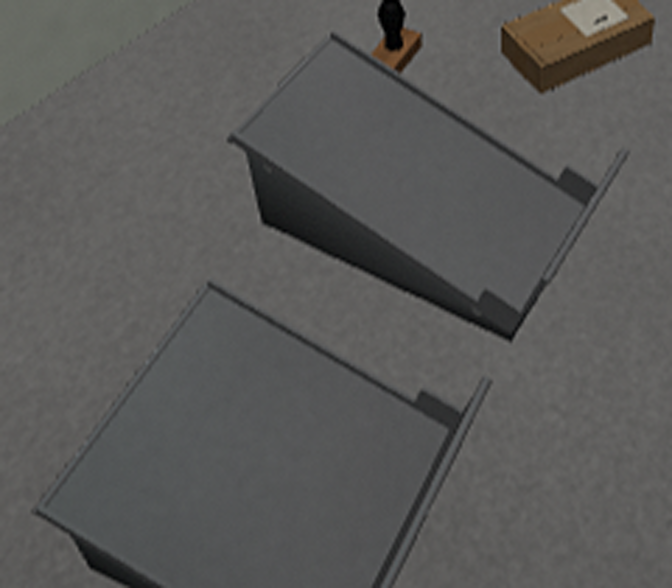

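```bash
cat > tr.py <<'E'
from h import *; import pickle
from scipy.optimize import least_squares
D,cs,cd=pickle.load(open("d0.pkl","rb"))
s=lambda u,v:np.array([u/3.5+260,v/3.5+50]); d=lambda u,v:np.array([u/2.8+140,v/2.8+190])
a=np.radians(18)
def T(p): return R.from_euler('zyx',[p[2],-a,0])
t=.002
def run(n,L,W,S,Dd,p0):
    def f(p,sep=None):
        r=[]
        for k,(lst,c) in enumerate(((S,cs),(Dd,cd))):
            if sep is not None and sep!=k: continue
            for P,uv in lst: r.append(proj(c,T(p).apply(P)+[p[0],p[1],.03])[0]-uv)
        return np.concatenate(r)
    for sep in(None,0,1):
        r=least_squares(f,p0,args=(sep,),loss='soft_l1'); print(n,sep,r.x.round(4),np.round(f(r.x,sep),1))
        if sep is None: out[n]=r.x
out={}
L,W=.25,.126; w=W/2+t
run("long",L,W,[([0,w,.083],s(112,245)),([0,-w,.083],s(38,362)),([L,w,.008],s(430,334)),([L,-w,.008],s(376,473)),([0,W/2,0],s(143,316)),([0,-W/2,0],s(101,432))],
 [([L,-w,.008],d(332,36)),([L,w,.008],d(230,138)),([0,-w,.083],d(627,152))],[.42,.17,0.])
L,W=.19,.166; w=W/2+t
run("wide",L,W,[([0,w,.083],s(212,41)),([0,-w,.083],s(150,174)),([L,w,.008],s(441,98)),([L,-w,.008],s(396,237)),([0,W/2,0],s(240,113)),([0,-W/2,0],s(202,237))],
 [([L,-w,.008],d(210,285)),([L,w,.008],d(38,513)),([0,-w,.083],d(490,380))],[.38,.41,0.])
pickle.dump(out,open("tray.pkl","wb"))
for nm,c,sc,o,sh in(("s",cs,3.5,(260,50),(560,490)),("d",cd,2.8,(140,190),(588,672))):
    im=cv2.imread(f"pics/tr{nm}.png")
    for n,L,W in(("long",.25,.126),("wide",.19,.166)):
        p=out[n]
        for P in([[0,-W/2,0],[L,-W/2,0],[L,W/2,0],[0,W/2,0]],[[0,-W/2,0],[0,-W/2,.083],[0,W/2,.083],[0,W/2,0]]):
            uv=(proj(c,T(p).apply(P)+[p[0],p[1],.03])-o)*sc
            cv2.polylines(im,[np.round(uv).astype(int)],True,(0,0,255),1)
    cv2.imwrite(f"pics/trfit{nm}.png",im)
E
python3 tr.py
```

```text
long None [0.4443 0.1291 0.1634] [-0.  -1.1  0.2 -1.9 -0.4 -0.  -1.  -3.4 -0.1  1.5 -6.8 -0.5 -0.8 -2.6
 -0.  -0.7 -1.9 -2. ]
long 0 [0.4471 0.1268 0.1676] [ 0.3 -0.2  0.7 -0.9  0.1  0.7 -0.2 -2.6  0.2  2.3 -6.3  0.6]
long 1 [0.4395 0.1327 0.158 ] [ 0.1 -1.2  0.5  0.8 -0.7  0.2]
wide None [0.3967 0.3611 0.2439] [ 0.8 -0.9  0.1 -4.7 -0.7  0.5 -1.3 -2.8 -0.6  1.7 -6.2 -0.2 -0.4 -3.1
  0.2  0.  -2.3 -0.2]
wide 0 [0.4001 0.3589 0.255 ] [ 1.1 -0.1  1.  -3.7 -0.2  1.  -0.1 -2.3 -0.3  2.5 -5.4  0.7]
wide 1 [0.395  0.3614 0.2426] [ 0.2 -2.7  0.7  0.6 -1.5  0.5]
```

```bash
cd pics; python3 -c "
import cv2,numpy as np
a=cv2.imread('trfits.png');b=cv2.imread('trfitd.png');b=cv2.resize(b,None,fx=.5,fy=.5)
h=np.zeros((560,800,3),np.uint8);h[:,:490]=a;h[:294,490:800]=b[:,:310];cv2.imwrite('trfit.png',h)"
```

```text
(no output)
```

View pics/trfit.png

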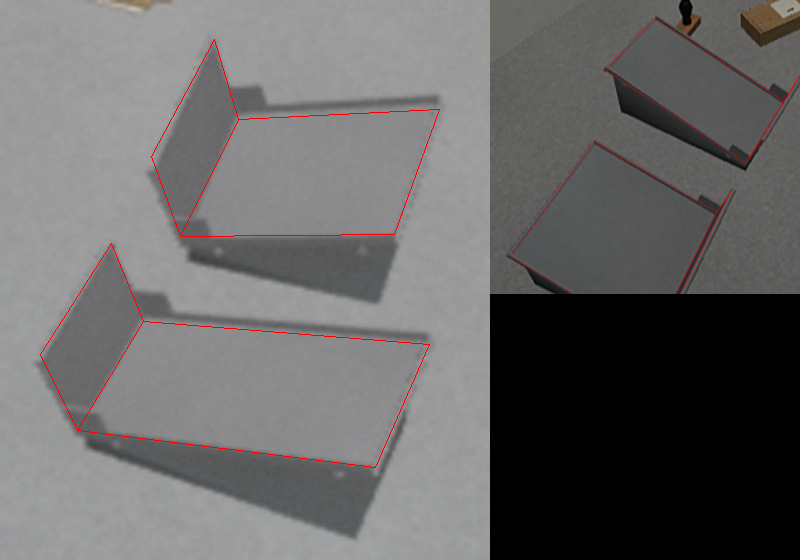

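```bash
python3 - <<'E'
import re
t=open('tr.py').read()
t=t.replace(",([0,-W/2,0],s(101,432))","").replace(",([0,-W/2,0],s(202,237))","").replace(",([0,W/2,0],s(143,316))",",([L,-W/2,0],s(374,464)),([L,W/2,0],s(428,345))").replace(",([0,W/2,0],s(240,113))",",([L,-W/2,0],s(394,235)),([L,W/2,0],s(440,109))")
t=re.sub(r"\(\[0,(-?)w,\.083\],",r"('\1',",t)
t=t.replace("for P,uv in lst: r","for P,uv in lst:\n              if isinstance(P,str): P=[0,(-1 if P else 1)*(W/2+p[3]),.083]\n              r").replace(",0.])",",0.,.004])")
open('tr.py','w').write(t)
E
python3 tr.py
```

```text
long None [0.4438 0.1284 0.1656 0.0017] [-0.4 -0.9 -0.  -1.9 -0.7 -0.1 -1.2 -3.4  0.2  0.7  0.1 -0.5 -0.6 -2.6
  0.3 -0.6 -1.6 -2. ]
long 0 [0.4462 0.1251 0.1756 0.0035] [-0.3 -0.3 -0.1 -0.1 -0.4  0.5 -0.4 -2.8  1.   1.3  0.4  0.1]
long 1 [0.4389 0.1389 0.1358 0.0095] [ 0.3 -0.8 -0.4  0.5  0.   0. ]
wide None [0.3965 0.3607 0.2446 0.0024] [ 0.7 -0.9 -0.  -4.5 -0.8  0.5 -1.4 -2.8 -0.1 -0.4 -0.3  0.1 -0.2 -3.2
  0.4  0.  -2.  -0.5]
wide 0 [0.4007 0.3533 0.2739 0.0099] [ 0.6 -0.4 -0.2 -0.8 -1.1  1.5  0.1 -1.8  1.3  0.6 -0.5  1. ]
wide 1 [0.3937 0.3657 0.2248 0.0084] [ 0.7 -1.8 -0.5  0.8 -0.1 -0. ]
```

```bash
cat > plan.py <<'E'
# usage: plan.py x y z yaw [tilt_deg]  (tool x along yaw; tilt = tray slope about tool y) -> identical rows n
import sys; from h import *; from workcell import bot
def tool(yaw,tilt=0): return R.from_euler('zy',[0,0]) if 0 else R.from_euler('z',yaw)*R.from_euler('y',-np.radians(tilt))*R.from_euler('x',np.pi)
def plan(pt,Rt,n=None,o=None):
    o=o or bot.get_obs(); p=np.array(o["eef_pos"]); r=R.from_quat(o["tool_rot"])
    a=(r.inv()*Rt).as_rotvec(); 
    if n is None: n=1
    while True:
        M=sum((r*R.from_rotvec(a*k/n)).as_matrix() for k in range(n)); d=np.linalg.solve(M,np.array(pt)-p)
        if max(abs(d).max()/.025,abs(a/n).max()/.15,np.linalg.norm(d)/.048,np.linalg.norm(a/n)/.149)<=1: break
        n+=1
    print("n",n,"d",(d/.025).round(3),"a",(a/n/.15).round(3))
if __name__=="__main__":
    f=[float(x) for x in sys.argv[1:]]
    o=bot.get_obs(); print("t",round(o["clock"],2),o["eef_pos"].round(4),"F",o["ft_force"].round(1),"w",round(o["grip_width"],4))
    if f: plan(f[:3],tool(f[3],f[4] if len(f)>4 else 0))
E
python3 plan.py .42 .22 .30 .2; python3 -c "
from h import *
print(R.from_quat([ 0.80781245,-0.57419717,-0.07763124,0.10821293]).as_matrix())"
```

```text
t 1.15 [ 0.1638 -0.4724  0.2216] F [1.3 0.5 1.6] w 0.0852
n 24 d [ 0.72  -0.999 -0.131] a [-0.     0.     0.037]
[[ 0.328542   -0.91088584 -0.24969408]
 [-0.94448866 -0.31717514 -0.08568023]
 [-0.00115185  0.26398278 -0.9645267 ]]
```

```bash
python3 -m handwheel '[{"dx":0.72,"dy":-1,"dz":-0.13,"az":0.037},{"dx":0.72,"dy":-1,"dz":-0.13,"az":0.037},{"dx":0.72,"dy":-1,"dz":-0.13,"az":0.037},{"dx":0.72,"dy":-1,"dz":-0.13,"az":0.037},{"dx":0.72,"dy":-1,"dz":-0.13,"az":0.037},{"dx":0.72,"dy":-1,"dz":-0.13,"az":0.037},{"dx":0.72,"dy":-1,"dz":-0.13,"az":0.037},{"dx":0.72,"dy":-1,"dz":-0.13,"az":0.037},{"dx":0.72,"dy":-1,"dz":-0.13,"az":0.037},{"dx":0.72,"dy":-1,"dz":-0.13,"az":0.037},{"dx":0.72,"dy":-1,"dz":-0.13,"az":0.037},{"dx":0.72,"dy":-1,"dz":-0.13,"az":0.037}]' && python3 -m handwheel '[{"dx":0.72,"dy":-1,"dz":-0.13,"az":0.037},{"dx":0.72,"dy":-1,"dz":-0.13,"az":0.037},{"dx":0.72,"dy":-1,"dz":-0.13,"az":0.037},{"dx":0.72,"dy":-1,"dz":-0.13,"az":0.037},{"dx":0.72,"dy":-1,"dz":-0.13,"az":0.037},{"dx":0.72,"dy":-1,"dz":-0.13,"az":0.037},{"dx":0.72,"dy":-1,"dz":-0.13,"az":0.037},{"dx":0.72,"dy":-1,"dz":-0.13,"az":0.037},{"dx":0.72,"dy":-1,"dz":-0.13,"az":0.037},{"dx":0.72,"dy":-1,"dz":-0.13,"az":0.037},{"dx":0.72,"dy":-1,"dz":-0.13,"az":0.037},{}]'
python3 - <<'E'
from h import *; from workcell import bot; import pickle
c=bot.camera("wrist"); pickle.dump(c,open("w1.pkl","wb")); cv2.imwrite("pics/w1.png",c["img"][:,:,::-1]); print(bot.get_obs()["eef_pos"],c["eye"])
for n in ("long_tray_deck","wide_tray_deck"): print([(x["confidence"],x["rect"]) for x in bot.trace(n,c)])
E
```

```text
[ 0.16381979 -0.4723959   0.22160993] [ 0.22718034 -0.45118025  0.37294619]
[]
[]invalid input
```

View pics/w1.png

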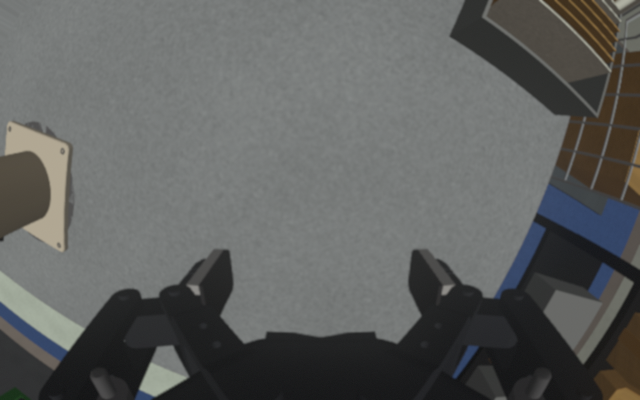

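```bash
python3 -m handwheel '[{"dx":0.72,"dy":-1,"dz":-0.13,"ax":0,"ay":0,"az":0.037},{"dx":0.72,"dy":-1,"dz":-0.13,"ax":0,"ay":0,"az":0.037},{"dx":0.72,"dy":-1,"dz":-0.13,"ax":0,"ay":0,"az":0.037},{"dx":0.72,"dy":-1,"dz":-0.13,"ax":0,"ay":0,"az":0.037},{"dx":0.72,"dy":-1,"dz":-0.13,"ax":0,"ay":0,"az":0.037},{"dx":0.72,"dy":-1,"dz":-0.13,"ax":0,"ay":0,"az":0.037},{"dx":0.72,"dy":-1,"dz":-0.13,"ax":0,"ay":0,"az":0.037},{"dx":0.72,"dy":-1,"dz":-0.13,"ax":0,"ay":0,"az":0.037},{"dx":0.72,"dy":-1,"dz":-0.13,"ax":0,"ay":0,"az":0.037},{"dx":0.72,"dy":-1,"dz":-0.13,"ax":0,"ay":0,"az":0.037},{"dx":0.72,"dy":-1,"dz":-0.13,"ax":0,"ay":0,"az":0.037},{"dx":0.72,"dy":-1,"dz":-0.13,"ax":0,"ay":0,"az":0.037}]'; python3 plan.py .42 .22 .30 .2
```

```text
clock: 2.5
eef_pos: [0.2806, -0.1205, 0.261]
tool_rot: [0.991, 0.133, 0.0, 0.0]
ft_force: [-0.2, -0.9, -0.2]
grip_width: 0.0853
t 2.5 [ 0.2806 -0.1205  0.261 ] F [-0.2 -0.9 -0.2] w 0.0853
n 12 d [ 0.718 -0.995 -0.13 ] a [ 0.    -0.     0.037]
```

```bash
python3 -m handwheel '[{"dx":0.72,"dy":-1,"dz":-0.13,"ax":0,"ay":0,"az":0.037},{"dx":0.72,"dy":-1,"dz":-0.13,"ax":0,"ay":0,"az":0.037},{"dx":0.72,"dy":-1,"dz":-0.13,"ax":0,"ay":0,"az":0.037},{"dx":0.72,"dy":-1,"dz":-0.13,"ax":0,"ay":0,"az":0.037},{"dx":0.72,"dy":-1,"dz":-0.13,"ax":0,"ay":0,"az":0.037},{"dx":0.72,"dy":-1,"dz":-0.13,"ax":0,"ay":0,"az":0.037},{"dx":0.72,"dy":-1,"dz":-0.13,"ax":0,"ay":0,"az":0.037},{"dx":0.72,"dy":-1,"dz":-0.13,"ax":0,"ay":0,"az":0.037},{"dx":0.72,"dy":-1,"dz":-0.13,"ax":0,"ay":0,"az":0.037},{"dx":0.72,"dy":-1,"dz":-0.13,"ax":0,"ay":0,"az":0.037},{"dx":0.72,"dy":-1,"dz":-0.13,"ax":0,"ay":0,"az":0.037},{"dx":0,"dy":0,"dz":0,"ax":0,"ay":0,"az":0}]'
python3 - <<'E'
from h import *; from workcell import bot; import pickle
c=bot.camera("wrist"); pickle.dump(c,open("w1.pkl","wb")); cv2.imwrite("pics/w1b.png",c["img"][:,:,::-1]); print(bot.get_obs()["eef_pos"],c["eye"])
E
```

```text
clock: 3.7
eef_pos: [0.4216, 0.136, 0.2981]
tool_rot: [0.99, 0.139, -0.003, -0.024]
ft_force: [-0.5, 0.3, -1.0]
grip_width: 0.0856
[0.42031664 0.13522378 0.29789142] [0.4880938  0.14649477 0.44930549]
```

View pics/w1b.png

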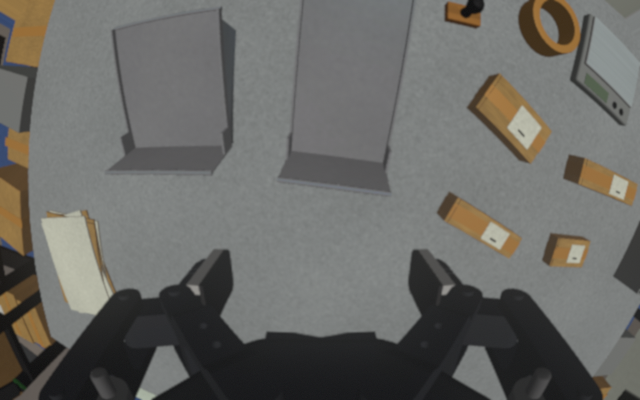

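```bash
python3 - <<'E'
from h import *; import pickle
c=pickle.load(open("w1.pkl","rb"))
g=cv2.createCLAHE(3,(4,4))
im=c["img"][:,:,::-1]
def crop(x0,y0,x1,y1,f,n):
    q=cv2.resize(im[y0:y1,x0:x1],None,fx=f,fy=f,interpolation=cv2.INTER_CUBIC); l=cv2.cvtColor(q,cv2.COLOR_BGR2LAB); l[...,0]=g.apply(l[...,0]); cv2.imwrite(n,cv2.cvtColor(l,cv2.COLOR_LAB2BGR))
crop(95,0,255,190,3,"pics/cw.png"); crop(265,0,425,200,3,"pics/cl.png")
E
```

```text
(no output)
```

View pics/cw.png

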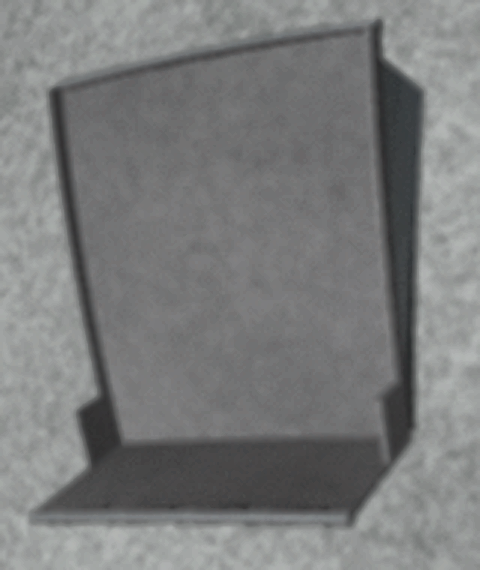

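View pics/cl.png

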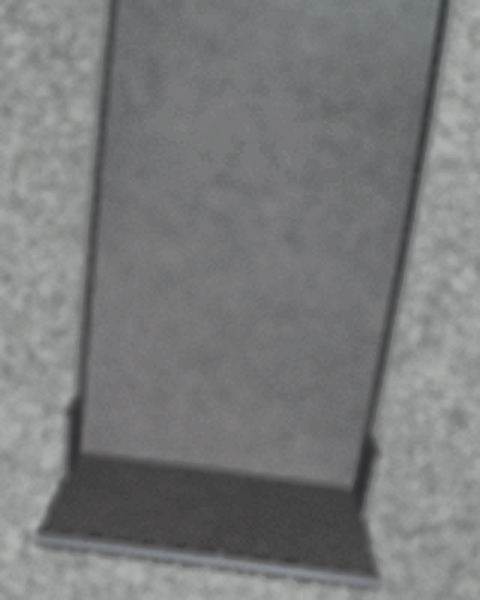

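```bash
cat > trw.py <<'E'
from h import *; import pickle
from scipy.optimize import least_squares
c=pickle.load(open("w1.pkl","rb"))
def inter(p,uv,z):
    M=R.from_euler('zyx',[p[2],-np.radians(18),0]).inv(); d=M.apply(ray(c,*uv,True)); e=M.apply(np.array(c["eye"])-[p[0],p[1],.03])
    return e+d*(z-e[2])/d[2]
def run(o,obs,p0):
    def f(p):
        r=[]
        for u,v,z,x,y in obs:
            q=inter(p,(u/3+o[0],v/3+o[1]),z)
            if x is not None:r.append(q[0]-x)
            if y is not None:r.append(q[1]-y)
        return np.array(r)*1000
    r=least_squares(f,p0,loss='soft_l1'); print(r.x.round(4),f(r.x).round(1)); return r.x
N=None; L,W=.19,.083
w=run((95,0),[(120,441,0,0,W),(381,437,0,0,N),(38,508,.083,0,N),(345,512,.083,0,N),(62,92,0,L,W),(372,30,0,L,-W),(92,280,0,N,W),(384,200,.008,N,-W)],[.4,.36,.25])
L,W=.25,.063
l=run((265,0),[(80,455,0,0,W),(353,488,0,0,-W),(42,538,.083,0,N),(372,578,.083,0,N),(112,0,0,N,W),(93,240,0,N,W),(438,20,0,N,-W),(390,290,0,N,-W)],[.44,.13,.17])
E
python3 trw.py
```

```text
[0.3963 0.3617 0.2523] [ -0.8   5.1   0.8   1.6   4.2  -1.8   2.   -4.4  -6.1   0.1 -10.1]
[0.4425 0.1306 0.1627] [-2.1  0.1  0.6  0.6 -0.7  2.6 -0.3 -0.1 -1.5  0.7]
```

```bash
cat >> trw.py <<'E'
print("free W,L")
def run2(o,obs,p0):
    def f(p):
        r=[]
        for u,v,z,x,y in obs:
            q=inter(p,(u/3+o[0],v/3+o[1]),z)
            if x is not None:r.append(q[0]-x*p[3])
            if y is not None:r.append(q[1]-y*p[4])
        return np.array(r)*1000
    r=least_squares(f,p0,loss='soft_l1'); print(r.x.round(4),f(r.x).round(1)); return r.x
run2((95,0),[(120,441,0,0,1),(381,437,0,0,N),(38,508,.083,0,N),(345,512,.083,0,N),(62,92,0,1,1),(372,30,0,1,-1),(92,280,0,N,1),(376,200,.008,N,-1)],[.4,.36,.25,.19,.083])
im=cv2.imread("pics/w1b.png")
for p,L,W in((w,.19,.083),(l,.25,.063)):
    for P in([[0,-W,0],[L,-W,0],[L,W,0],[0,W,0]],[[0,-W,0],[0,-W,.083],[0,W,.083],[0,W,0]]):
        for a,b in zip(P,P[1:]+P[:1]):
            s=np.linspace(0,1,15)[:,None]; q=R.from_euler('zyx',[p[2],-np.radians(18),0]).apply(np.array(a)*(1-s)+np.array(b)*s)+[p[0],p[1],.03]
            cv2.polylines(im,[np.round(projw(c,q)*16).astype(int)],False,(0,0,255),1,cv2.LINE_AA,4)
cv2.imwrite("pics/w1fit.png",cv2.resize(im[0:210,90:430],None,fx=2.3,fy=2.3,interpolation=cv2.INTER_CUBIC))
E
python3 trw.py
```

```text
[0.3963 0.3617 0.2523] [ -0.8   5.1   0.8   1.6   4.2  -1.8   2.   -4.4  -6.1   0.1 -10.1]
[0.4425 0.1306 0.1627] [-2.1  0.1  0.6  0.6 -0.7  2.6 -0.3 -0.1 -1.5  0.7]
free W,L
[0.3976 0.3609 0.2474 0.1859 0.0873] [-2.4  2.2 -0.1 -0.   3.4  0.8  0.  -0.8  0.3 -2.3 -0.3]
```

View pics/w1fit.png

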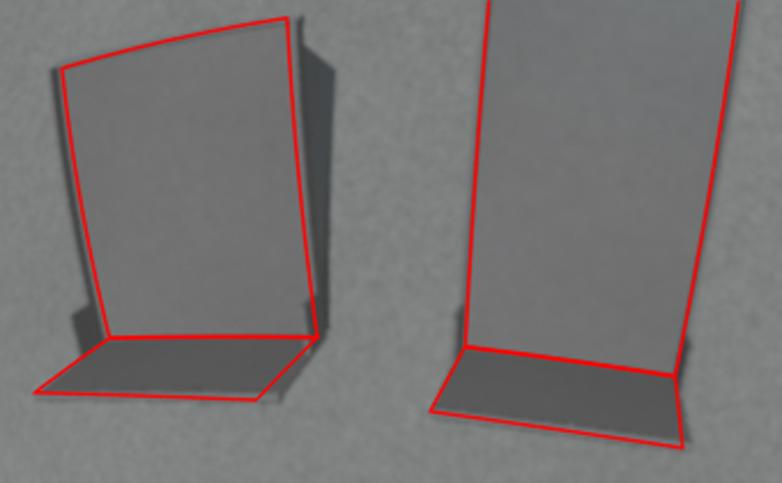

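```bash
python3 - <<'E'
from workcell import bot
from h import *
o=bot.get_obs(); print(o["joint_pos"].round(3), R.from_quat(o["tool_rot"]).as_matrix().round(3))
E
python3 plan.py .563 -.358 .15 1.655; python3 plan.py .563 -.358 .15 -1.487
```

```text
[0.277 0.103 0.034 1.503 0.049 3.141] [[ 0.962  0.274 -0.015]
 [ 0.274 -0.961  0.046]
 [-0.001 -0.049 -0.999]]
t 3.75 [0.4203 0.1352 0.2979] F [-0.9 -0.9 -0.4] w 0.0856
n 18 d [-0.748  0.995  0.299] a [-0.015 -0.012 -0.51 ]
t 3.75 [0.4203 0.1352 0.2979] F [-0.9 -0.9 -0.4] w 0.0856
n 18 d [0.973 0.881 0.298] a [-0.013  0.016  0.653]
```

```bash
python3 -m handwheel '[{"dx":-0.75,"dy":1,"dz":0.25,"ax":-0.015,"ay":-0.012,"az":-0.51},{"dx":-0.75,"dy":1,"dz":0.25,"ax":-0.015,"ay":-0.012,"az":-0.51},{"dx":-0.75,"dy":1,"dz":0.25,"ax":-0.015,"ay":-0.012,"az":-0.51},{"dx":-0.75,"dy":1,"dz":0.25,"ax":-0.015,"ay":-0.012,"az":-0.51},{"dx":-0.75,"dy":1,"dz":0.25,"ax":-0.015,"ay":-0.012,"az":-0.51},{"dx":-0.75,"dy":1,"dz":0.25,"ax":-0.015,"ay":-0.012,"az":-0.51},{"dx":-0.75,"dy":1,"dz":0.25,"ax":-0.015,"ay":-0.012,"az":-0.51},{"dx":-0.75,"dy":1,"dz":0.25,"ax":-0.015,"ay":-0.012,"az":-0.51},{"dx":-0.75,"dy":1,"dz":0.25,"ax":-0.015,"ay":-0.012,"az":-0.51},{"dx":-0.75,"dy":1,"dz":0.25,"ax":-0.015,"ay":-0.012,"az":-0.51},{"dx":-0.75,"dy":1,"dz":0.25,"ax":-0.015,"ay":-0.012,"az":-0.51},{"dx":-0.75,"dy":1,"dz":0.25,"ax":-0.015,"ay":-0.012,"az":-0.51}]'; python3 plan.py .563 -.358 .17 1.655
```

```text
clock: 4.95
eef_pos: [0.4373, -0.2253, 0.2115]
tool_rot: [0.826, 0.563, -0.001, -0.009]
ft_force: [0.8, 0.8, -0.5]
grip_width: 0.0853
t 4.95 [ 0.4373 -0.2253  0.2115] F [ 0.8  0.8 -0.5] w 0.0853
n 6 d [-0.725  0.996  0.263] a [-0.016 -0.013 -0.509]
```

Now finish above the box and look with the wrist camera.

```bash
python3 -m handwheel '[{"dx":-0.72,"dy":1,"dz":0.26,"ax":-0.016,"ay":-0.013,"az":-0.51},{"dx":-0.72,"dy":1,"dz":0.26,"ax":-0.016,"ay":-0.013,"az":-0.51},{"dx":-0.72,"dy":1,"dz":0.26,"ax":-0.016,"ay":-0.013,"az":-0.51},{"dx":-0.72,"dy":1,"dz":0.26,"ax":-0.016,"ay":-0.013,"az":-0.51},{"dx":-0.72,"dy":1,"dz":0.26,"ax":-0.016,"ay":-0.013,"az":-0.51},{"dx":-0.72,"dy":1,"dz":0.26,"ax":-0.016,"ay":-0.013,"az":-0.51},{"dx":0,"dy":0,"dz":0,"ax":0,"ay":0,"az":0}]'; cat > look.py <<'E'
import sys; from h import *; from workcell import bot; import pickle
# look.py outfile thing...  : wrist fit of things on the bench
c=bot.camera("wrist"); c["fish"]=True; P=pickle.load(open("fit.pkl","rb")); im=c["img"][:,:,::-1].copy()
def dense(p,dim):
    C=boxpts(p,dim); return np.vstack([C[i]*(1-t)+C[j]*t for i in range(8) for j in range(i) if bin(i^j).count("1")==1 for t in np.linspace(0,1,9)])
for n in sys.argv[2:]:
    t=bot.trace(n,c)
    if not t: print(n,"none"); continue
    dim=DIM[n]
    uv0=projw(c,[P[n][0],P[n][1],dim[2]/2])[0]
    t=min(t,key=lambda x:np.hypot(*(np.array(x["rect"][:2])-uv0)))
    p,e=fit([t["region"]],[c],lambda q:dense(q,dim),P[n],(.004,.004,.04))
    print(n,round(t["confidence"],2),p.round(4),round(e,3),"prior",P[n].round(4))
    cv2.polylines(im,[cv2.convexHull(np.round(projw(c,dense(p,dim))).astype(np.int32))],True,(0,0,255),1)
cv2.imwrite(sys.argv[1],im)
E
python3 look.py pics/w2.png long_box_mid short_box_mid big_flat_mid small_flat_mid;python3 plan.py
```

```text
clock: 5.65
eef_pos: [0.565, -0.3576, 0.1674]
tool_rot: [0.677, 0.736, -0.0, -0.001]
ft_force: [-0.1, 0.4, -0.4]
grip_width: 0.0854
long_box_mid 0.76 [ 0.5631 -0.3584  1.6603] 0.007 prior [ 0.563  -0.3578  1.6592]
short_box_mid 0.61 [ 0.4038 -0.1166  1.4351] 0.018 prior [ 0.4068 -0.1178  1.3963]
big_flat_mid 0.66 [ 0.5807 -0.1062  4.351 ] 0.002 prior [ 0.5814 -0.1073  4.3782]
small_flat_mid 0.78 [ 0.4131 -0.3394  1.7413] 0.029 prior [ 0.4133 -0.3392  1.7581]
t 5.9 [ 0.5638 -0.3558  0.1717] F [-0.1 -0.3  0.3] w 0.0854
```

View pics/w2.png

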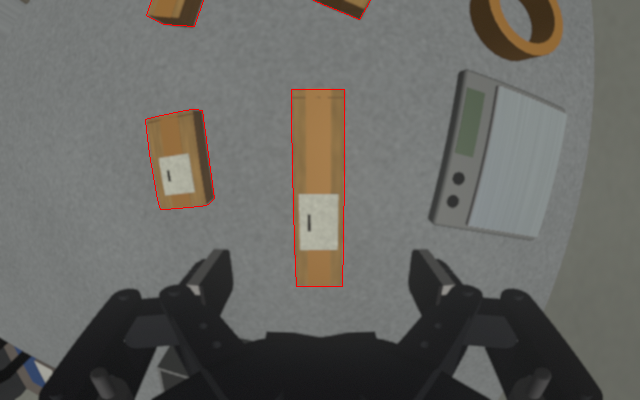

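```bash
python3 plan.py .563 -.358 .026 1.660
```

```text
t 5.9 [ 0.5638 -0.3558  0.1717] F [-0.1 -0.3  0.3] w 0.0854
n 6 d [-0.014 -0.007  0.971] a [ 0.001  0.    -0.007]
```

```bash
python3 -m handwheel '[{"dx":-0.01,"dy":0,"dz":1,"ax":0,"ay":0,"az":-0.007},{"dx":-0.01,"dy":0,"dz":1,"ax":0,"ay":0,"az":-0.007},{"dx":-0.01,"dy":0,"dz":1,"ax":0,"ay":0,"az":-0.007},{"dx":-0.01,"dy":0,"dz":1,"ax":0,"ay":0,"az":-0.007},{"dx":-0.01,"dy":0,"dz":1,"ax":0,"ay":0,"az":-0.007},{"dx":-0.01,"dy":0,"dz":0.7,"ax":0,"ay":0,"az":-0.007},{"dx":0,"dy":0,"dz":0,"ax":0,"ay":0,"az":0}]'; python3 -m handwheel '[{"dx":0,"dy":0,"dz":0,"ax":0,"ay":0,"az":0},{"dx":0,"dy":0,"dz":0,"ax":0,"ay":0,"az":0},{"dx":0,"dy":0,"dz":0,"ax":0,"ay":0,"az":0},{"dx":0,"dy":0,"dz":0,"ax":0,"ay":0,"az":0},{"dx":0,"dy":0,"dz":0,"ax":0,"ay":0,"az":0}]' -1
```

```text
clock: 6.6
eef_pos: [0.5623, -0.356, 0.0261]
tool_rot: [0.675, 0.738, -0.0, -0.003]
ft_force: [-0.8, 0.5, 0.3]
grip_width: 0.0854
clock: 7.1
eef_pos: [0.5659, -0.3586, 0.0309]
tool_rot: [0.675, 0.738, 0.0, 0.002]
ft_force: [-1.7, 0.1, 5.3]
grip_width: 0.0434
```

```bash
cat > pt.py <<'E'
# pt.py tray x y z [n] : plan to tray-frame TCP target with tool yaw+pi, tilted
import sys; from h import *; from plan import plan,tool; from workcell import bot
T=dict(long=(.443,.130,.163),wide=(.397,.361,.249))
def M(p): return R.from_euler('zyx',[p[2],-np.radians(18),0])
t=T[sys.argv[1]]; x,y,z=[float(a) for a in sys.argv[2:5]]
o=bot.get_obs(); m=M(t)
loc=m.inv().apply(np.array(o["eef_pos"])-[t[0],t[1],.03])
F=m.inv().apply(o["ft_force"])
g=m.apply([x,y,z])+[t[0],t[1],.03]
print("t",round(o["clock"],2),"tray pos",loc.round(4),"F tray",F.round(1),"w",round(o["grip_width"],4),"target world",g.round(4),"z",o["eef_pos"][2].round(4))
plan(g,tool(t[2]+np.pi,-18))
E
python3 -m handwheel '[{"dx":0,"dy":0,"dz":-0.5,"ax":0,"ay":0,"az":0},{"dx":0,"dy":0,"dz":-1,"ax":0,"ay":0,"az":0},{"dx":0,"dy":0,"dz":-1,"ax":0,"ay":0,"az":0},{"dx":0,"dy":0,"dz":-1,"ax":0,"ay":0,"az":0},{"dx":0,"dy":0,"dz":-1,"ax":0,"ay":0,"az":0},{"dx":0,"dy":0,"dz":-1,"ax":0,"ay":0,"az":0},{"dx":0,"dy":0,"dz":-1,"ax":0,"ay":0,"az":0}]'; python3 pt.py long .115 0 .12
```

```text
clock: 7.8
eef_pos: [0.5647, -0.3575, 0.1924]
tool_rot: [0.675, 0.738, 0.0, 0.0]
ft_force: [-0.1, -0.0, -2.1]
grip_width: 0.0433
t 7.8 tray pos [ 0.0846 -0.508   0.1168] F tray [-0.7  0.1 -2. ] w 0.0433 target world [0.5138 0.1487 0.1792] z 0.1924
n 17 d [ 0.973  0.923 -0.071] a [-0.101 -0.094 -0.639]
```

```bash
python3 -m handwheel '[{"dx":0.97,"dy":0.92,"dz":-0.07,"ax":-0.1,"ay":-0.094,"az":-0.64},{"dx":0.97,"dy":0.92,"dz":-0.07,"ax":-0.1,"ay":-0.094,"az":-0.64},{"dx":0.97,"dy":0.92,"dz":-0.07,"ax":-0.1,"ay":-0.094,"az":-0.64},{"dx":0.97,"dy":0.92,"dz":-0.07,"ax":-0.1,"ay":-0.094,"az":-0.64},{"dx":0.97,"dy":0.92,"dz":-0.07,"ax":-0.1,"ay":-0.094,"az":-0.64},{"dx":0.97,"dy":0.92,"dz":-0.07,"ax":-0.1,"ay":-0.094,"az":-0.64},{"dx":0.97,"dy":0.92,"dz":-0.07,"ax":-0.1,"ay":-0.094,"az":-0.64},{"dx":0.97,"dy":0.92,"dz":-0.07,"ax":-0.1,"ay":-0.094,"az":-0.64},{"dx":0.97,"dy":0.92,"dz":-0.07,"ax":-0.1,"ay":-0.094,"az":-0.64},{"dx":0.97,"dy":0.92,"dz":-0.07,"ax":-0.1,"ay":-0.094,"az":-0.64},{"dx":0.97,"dy":0.92,"dz":-0.07,"ax":-0.1,"ay":-0.094,"az":-0.64}]';  python3 pt.py long .115 0 .12
```

```text
clock: 8.9
eef_pos: [0.6291, -0.0111, 0.1985]
tool_rot: [0.205, 0.973, 0.008, 0.108]
ft_force: [-0.9, -0.1, -2.1]
grip_width: 0.0433
t 8.9 tray pos [ 0.2032 -0.1764  0.1027] F tray [-1.5  0.1 -1.7] w 0.0433 target world [0.5138 0.1487 0.1792] z 0.1985
n 6 d [ 0.963  0.925 -0.08 ] a [-0.101 -0.094 -0.632]
```

```bash
python3 -m handwheel '[{"dx":0.97,"dy":0.92,"dz":-0.08,"ax":-0.1,"ay":-0.094,"az":-0.63},{"dx":0.97,"dy":0.92,"dz":-0.08,"ax":-0.1,"ay":-0.094,"az":-0.63},{"dx":0.97,"dy":0.92,"dz":-0.08,"ax":-0.1,"ay":-0.094,"az":-0.63},{"dx":0.97,"dy":0.92,"dz":-0.08,"ax":-0.1,"ay":-0.094,"az":-0.63},{"dx":0.97,"dy":0.92,"dz":-0.08,"ax":-0.1,"ay":-0.094,"az":-0.63},{"dx":0.97,"dy":0.92,"dz":-0.08,"ax":-0.1,"ay":-0.094,"az":-0.63},{"dx":0,"dy":0,"dz":0,"ax":0,"ay":0,"az":0},{"dx":0,"dy":0,"dz":0,"ax":0,"ay":0,"az":0}]';  python3 pt.py long .115 0 .06
python3 - <<'E'
from h import *; from workcell import bot; import pickle
c=bot.camera("scene"); cv2.imwrite("pics/s3.png",c["img"][:,:,::-1])
c=bot.camera("wrist"); cv2.imwrite("pics/w3.png",c["img"][:,:,::-1])
E
```

```text
clock: 9.7
eef_pos: [0.5132, 0.1475, 0.1791]
tool_rot: [-0.078, 0.985, 0.012, 0.155]
ft_force: [0.3, -0.2, -1.5]
grip_width: 0.0432
t 9.7 tray pos [ 0.1142 -0.0011  0.1201] F tray [-0.2 -0.2 -1.5] w 0.0432 target world [0.5324 0.1487 0.1221] z 0.1791
n 3 d [-0.009 -0.025  0.801] a [-0.004 -0.002 -0.011]
```

View pics/s3.png

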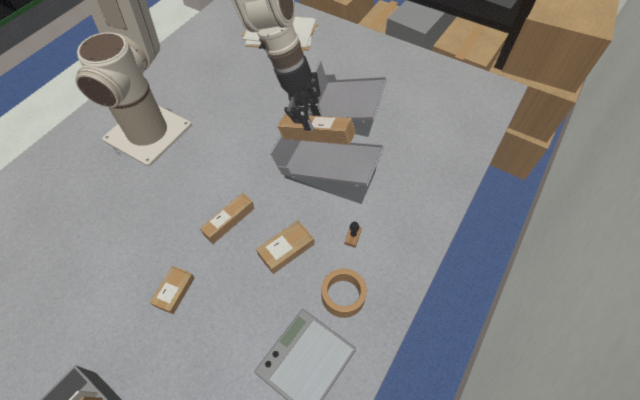

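View pics/w3.png

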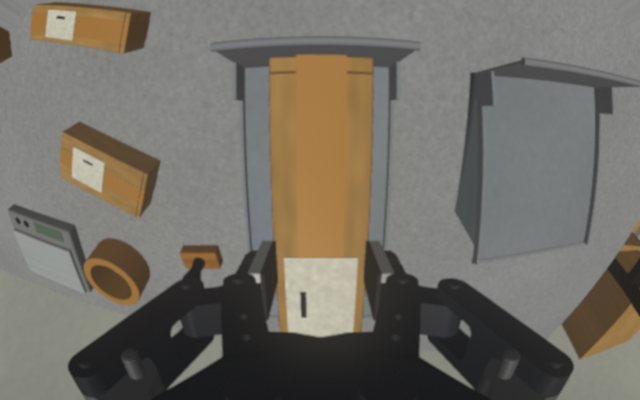

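```bash
python3 - <<'E'
from h import *
im=cv2.imread("pics/w3.png"); g=cv2.createCLAHE(3,(4,4))
def crop(x0,y0,x1,y1,f,n):
    q=cv2.resize(im[y0:y1,x0:x1],None,fx=f,fy=f,interpolation=cv2.INTER_CUBIC); l=cv2.cvtColor(q,cv2.COLOR_BGR2LAB); l[...,0]=g.apply(l[...,0]); cv2.imwrite(n,cv2.cvtColor(l,cv2.COLOR_LAB2BGR))
crop(205,30,425,250,2.6,"pics/cl3.png"); crop(450,45,640,270,2.6,"pics/cw3.png")
E
```

```text
(no output)
```

View pics/cl3.png

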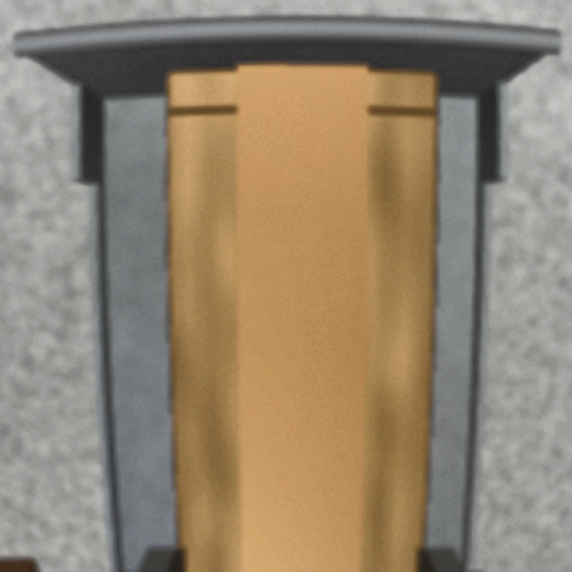

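View pics/cw3.png

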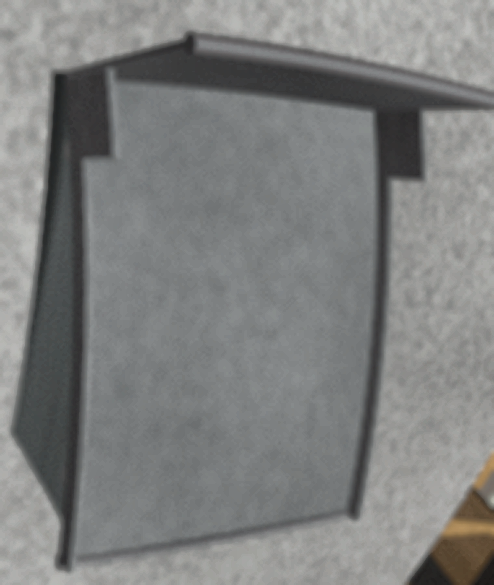

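```bash
python3 - <<'E'
from h import *; import pickle
from scipy.optimize import least_squares
from workcell import bot
c=bot.camera("wrist"); pickle.dump(c,open("w3.pkl","wb"))
def inter(p,uv,z):
    M=R.from_euler('zyx',[p[2],-np.radians(18),0]).inv(); d=M.apply(ray(c,*uv,True)); e=M.apply(np.array(c["eye"])-[p[0],p[1],.03])
    return e+d*(z-e[2])/d[2]
def run(o,obs,p0):
    def f(p):
        r=[]
        for u,v,z,x,y in obs:
            q=inter(p,(u/2.6+o[0],v/2.6+o[1]),z)
            if x is not None:r.append(q[0]-x)
            if y is not None:r.append(q[1]-y)
        return np.array(r)*1000
    r=least_squares(f,p0,loss='soft_l1'); print(r.x.round(4),f(r.x).round(1)); return r.x
N=None;W=.063
l=run((205,30),[(104,97,0,0,-W),(477,97,0,0,W),(110,350,0,N,-W),(474,350,0,N,W),(121,540,0,N,-W),(463,540,0,N,W),(18,54,.083,0,N),(556,54,.083,0,N),(290,30,.083,0,N)],[.443,.13,.163])
W=.083;L=.19
run((450,45),[(376,108,0,0,W),(116,82,0,0,N),(77,557,0,L,-W),(352,515,0,L,W),(384,200,0,N,W),(374,380,0,N,W),(84,200,.008,N,-W),(82,400,.008,N,-W),(195,50,.083,0,N),(400,82,.083,0,N)],[.397,.361,.249])
# box top edges in TCP: box top plane relative
o=bot.get_obs(); p=(.443,.13,.163)
for v in(120,350,540):
    pass
z=inter(l,(320,200),0)
M=R.from_euler('zyx',[l[2],-np.radians(18),0]).inv(); print("tcp in new tray",M.apply(o["eef_pos"]-np.array([l[0],l[1],.03])))
zt=M.apply(o["eef_pos"]-np.array([l[0],l[1],.03]))[2]+.018
for a,b,v in((168,437,120),(170,432,350)):
    A=inter(l,(a/2.6+205,v/2.6+30),zt);B=inter(l,(b/2.6+205,v/2.6+30),zt); print(A.round(4),B.round(4),((A+B)/2).round(4))
print(inter(l,(300/2.6+205,68/2.6+30),zt))
E
```

```text
[0.4434 0.1324 0.1522] [-0.5  0.2 -0.8 -0.2  0.3  0.1 -0.2 -0.2  1.7  1.3 -0.8]
[0.3947 0.37   0.2484] [ -0.8  -0.1   0.7  -6.3  -9.2   7.1   4.    4.5   4.8 -17.2 -17.7   0.8
   0.1]
tcp in new tray [ 0.11511714 -0.0030368   0.11988903]
[ 0.0283 -0.0256  0.1379] [0.0281 0.0186 0.1379] [ 0.0282 -0.0035  0.1379]
[ 0.0666 -0.026   0.1379] [0.0671 0.0182 0.1379] [ 0.0669 -0.0039  0.1379]
[ 0.01981499 -0.00409828  0.13788903]
```

```bash
python3 -m handwheel '[{"dx":0,"dy":0.06,"dz":0.8,"ax":0,"ay":0,"az":0},{"dx":0,"dy":0.06,"dz":0.8,"ax":0,"ay":0,"az":0},{"dx":0,"dy":0,"dz":0.8,"ax":0,"ay":0,"az":0},{"dx":0,"dy":0,"dz":0.5,"ax":0,"ay":0,"az":0},{"dx":0,"dy":0,"dz":0,"ax":0,"ay":0,"az":0}]';  python3 pt.py long .115 0.003 .03; python3 - <<'E'
from h import *; from workcell import bot; import pickle
c=bot.camera("wrist"); cv2.imwrite("pics/w4.png",c["img"][:,:,::-1]); pickle.dump(c,open("w4.pkl","wb"))
E
```

```text
clock: 10.35
eef_pos: [0.5349, 0.1526, 0.1074]
tool_rot: [-0.077, 0.985, 0.012, 0.153]
ft_force: [-0.8, -0.7, -2.2]
grip_width: 0.0433
t 10.35 tray pos [0.1135 0.0042 0.0452] F tray [-1.5 -0.5 -1.8] w 0.0433 target world [0.5412 0.1516 0.0934] z 0.1074
n 1 d [-0.061 -0.076  0.604] a [-0.019 -0.035 -0.047]
```

View pics/w4.png

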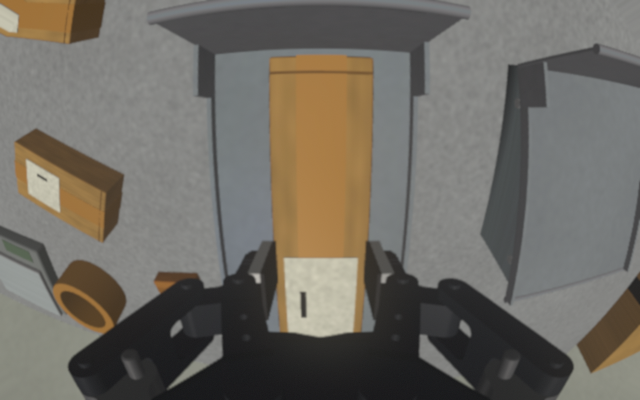

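```bash
python3 -m handwheel '[{"dx":0,"dy":0,"dz":0.3,"ax":0,"ay":0,"az":0},{"dx":0,"dy":0,"dz":0.2,"ax":0,"ay":0,"az":0},{"dx":0,"dy":0,"dz":0,"ax":0,"ay":0,"az":0}]';  python3 pt.py long .115 0.003 .03; python3 - <<'E'
from h import *; from workcell import bot; import pickle
for k in (4,3):
  c=pickle.load(open(f"w{k}.pkl","rb"))
c=bot.camera("wrist"); cv2.imwrite("pics/w5.png",cv2.resize(c["img"][0:240,150:490,::-1],None,fx=2.3,fy=2.3,interpolation=cv2.INTER_CUBIC)); pickle.dump(c,open("w5.pkl","wb"))
o=bot.get_obs(); r=R.from_quat(o["tool_rot"]).inv(); print(r.apply(np.array(c["eye"])-o["eef_pos"]),(r*R.from_quat(c["rotation"])).as_matrix().round(4))
E
```

```text
clock: 10.7
eef_pos: [0.5391, 0.1541, 0.0973]
tool_rot: [-0.077, 0.985, 0.012, 0.155]
ft_force: [-0.8, -0.4, -2.2]
grip_width: 0.0432
t 10.7 tray pos [0.1146 0.0055 0.0343] F tray [-1.5 -0.2 -1.9] w 0.0432 target world [0.5412 0.1516 0.0934] z 0.0973
n 1 d [-0.018 -0.109  0.166] a [-0.013 -0.013 -0.039]
[ 0.06724212 -0.00074277 -0.15116032] [[ 1.000e-03 -9.643e-01 -2.650e-01]
 [ 1.000e+00  1.100e-03 -1.000e-04]
 [ 3.000e-04 -2.650e-01  9.643e-01]]
```

View pics/w5.png

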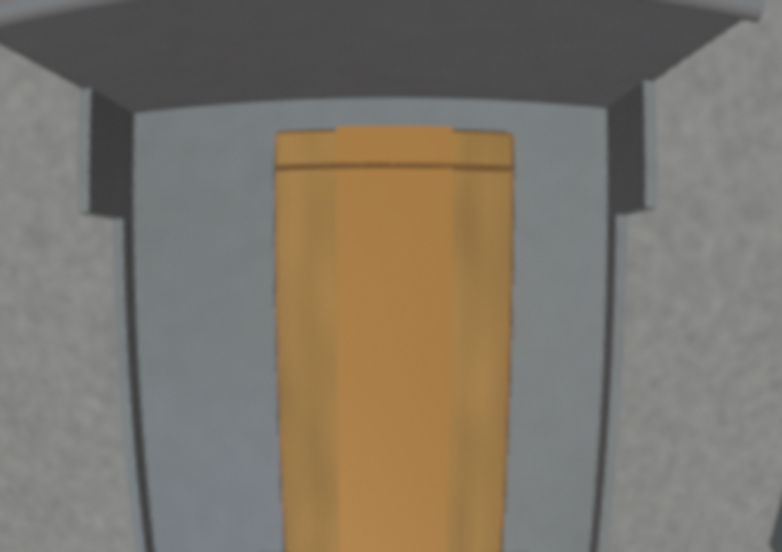

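```bash
cat > t5.py <<'E'
from h import *; import pickle
from scipy.optimize import least_squares
def inter(c,p,uv,z):
    M=R.from_euler('zyx',[p[2],-np.radians(18),0]).inv(); d=M.apply(ray(c,*uv,True)); e=M.apply(np.array(c["eye"])-[p[0],p[1],.03])
    return e+d*(z-e[2])/d[2]
for k in (1,3,4,5):
    c=pickle.load(open(f"w{k}.pkl","rb")); m=R.from_quat(c["rotation"]).as_matrix()
    print(k,np.array(c["eye"]).round(4),"camx",m[:,0].round(4),"z",m[:,2].round(4))
c=pickle.load(open("w5.pkl","rb"))
for p in((.443,.13,.163),(.4434,.1324,.1522)):
  for a,b,v in((134,608,120),(135,608,300),(150,595,520)):
    A=[inter(c,p,(x/2.3+150,v/2.3),0) for x in(a,b)]; print(p,A[0].round(4),A[1].round(4),((A[0]+A[1])/2).round(4))
E
python3 t5.py
```

```text
1 [0.4881 0.1465 0.4493] camx [ 0.2754 -0.9601 -0.0484] z [-0.2663 -0.0278 -0.9635]
3 [0.4056 0.1291 0.3027] camx [-1.563e-01  9.877e-01 -4.000e-04] z [ 0.5438  0.0857 -0.8348]
4 [0.4263 0.1349 0.2312] camx [-0.1558  0.9878 -0.0011] z [ 0.5392  0.0841 -0.8379]
5 [0.4301 0.1361 0.2207] camx [-1.571e-01  9.876e-01 -6.000e-04] z [ 0.5419  0.0857 -0.8361]
(0.443, 0.13, 0.163) [ 0.0018 -0.06    0.    ] [0.0032 0.066  0.    ] [0.0025 0.003  0.    ]
(0.443, 0.13, 0.163) [ 0.0506 -0.0608  0.    ] [ 0.053   0.0657 -0.    ] [ 0.0518  0.0025 -0.    ]
(0.443, 0.13, 0.163) [ 0.112  -0.0619  0.    ] [0.1156 0.0652 0.    ] [0.1138 0.0016 0.    ]
(0.4434, 0.1324, 0.1522) [ 0.0016 -0.0623  0.    ] [0.0017 0.0637 0.    ] [0.0017 0.0007 0.    ]
(0.4434, 0.1324, 0.1522) [ 0.0505 -0.0626  0.    ] [0.0515 0.064  0.    ] [0.051  0.0007 0.    ]
(0.4434, 0.1324, 0.1522) [ 0.112 -0.063  0.   ] [0.1142 0.0642 0.    ] [0.1131 0.0006 0.    ]
```

```bash
python3 trw.py; python3 tr.py | grep None; cat >> t5.py <<'E'
print("fits")
def run(k,f2,o,obs,p0):
    c=pickle.load(open(f"w{k}.pkl","rb"))
    def f(p):
        r=[]
        for u,v,z,x,y in obs:
            q=inter(c,p,(u/f2+o[0],v/f2+o[1]),z)
            if x is not None:r.append(q[0]-x)
            if y is not None:r.append(q[1]-y)
        return np.array(r)*1000
    r=least_squares(f,p0,loss='soft_l1'); print(k,r.x.round(4),f(r.x).round(1)); return r.x
N=None;W=.063
l=run(3,2.6,(205,30),[(104,97,0,0,-W),(477,97,0,0,W),(110,350,0,N,-W),(474,350,0,N,W),(121,540,0,N,-W),(463,540,0,N,W),(18,54,.083,0,N),(556,54,.083,0,N),(290,30,.083,0,N)],[.443,.13,.163])
run(5,2.3,(150,0),[(134,112,0,0,-W),(608,108,0,0,W),(371,97,0,0,N),(135,300,0,N,-W),(608,300,0,N,W),(150,520,0,N,-W),(595,520,0,N,W)],[.443,.13,.163])
W=.083;L=.19
run(3,2.6,(450,45),[(376,108,0,0,W),(116,82,0,0,N),(77,557,0,L,-W),(352,515,0,L,W),(384,200,0,N,W),(374,380,0,N,W),(84,200,.008,N,-W),(82,400,.008,N,-W),(195,50,.083,0,N),(400,82,.083,0,N)],[.397,.361,.249])
E
python3 t5.py | sed -n '/fits/,$p'
```

```text
f.py:19:    M=R.from_euler('ZYX',[p[2],-a,0])
h.py:23:    return R.from_euler('z',p[2]).apply(corners(dim))+[p[0],p[1],dim[2]/2]
plan.py:3:def tool(yaw,tilt=0): return R.from_euler('zy',[0,0]) if 0 else R.from_euler('z',yaw)*R.from_euler('y',-np.radians(tilt))*R.from_euler('x',np.pi)
pt.py:4:def M(p): return R.from_euler('ZYX',[p[2],-np.radians(18),0])
t5.py:4:    M=R.from_euler('ZYX',[p[2],-np.radians(18),0]).inv(); d=M.apply(ray(c,*uv,True)); e=M.apply(np.array(c["eye"])-[p[0],p[1],.03])
tr.py:6:def T(p): return R.from_euler('ZYX',[p[2],-a,0])
trw.py:5:    M=R.from_euler('ZYX',[p[2],-np.radians(18),0]).inv(); d=M.apply(ray(c,*uv,True)); e=M.apply(np.array(c["eye"])-[p[0],p[1],.03])
trw.py:35:            s=np.linspace(0,1,15)[:,None]; q=R.from_euler('ZYX',[p[2],-np.radians(18),0]).apply(np.array(a)*(1-s)+np.array(b)*s)+[p[0],p[1],.03]
[0.3969 0.3601 0.245 ] [ 0.1  1.3 -0.4  3.7  2.9 -4.2  0.3 -2.6  1.2 -2.4 -3.2]
[0.4428 0.1306 0.1651] [-1.3 -0.4 -0.8  0.1  0.7  1.2  0.2 -0.1 -0.7  0.9]
free W,L
[0.3983 0.3606 0.249  0.1853 0.0827] [-1.1  1.7 -2.2  2.5  0.9 -0.5  0.1  0.5  0.2 -2.3 -0.2]
long None [0.444  0.1312 0.1589 0.0011] [-0.7 -1.3  0.1 -0.8 -0.6 -0.8 -1.3 -2.5  0.2  1.6  0.3 -1.2 -0.3 -2.2
wide None [0.3958 0.363  0.2498 0.0021] [-0.4 -1.9 -0.2 -1.9 -1.1 -1.9 -1.3 -1.6  0.   0.6 -0.5 -2.4 -0.2 -1.7
fits
3 [0.4436 0.1318 0.1579] [-1.1  0.  -0.5 -0.4  0.4 -0.   0.1 -0.2  1.2  2.  -0.7]
5 [0.4423 0.132  0.1575] [-0.  -0.1  0.1 -0.1  0.  -0.1  0.2 -0.3  0.4]
3 [0.3966 0.363  0.2644] [ 0.2 -0.6 -0.3 -3.5  0.7  2.2  0.1  2.8  1.8 -5.1 -6.3 -0.2  0.8]
```

```bash
sed -i 's/long=(.443,.130,.163),wide=(.397,.361,.249)/long=(.443,.1317,.158),wide=(.397,.362,.250)/' pt.py; python3 pt.py long .110 0 .031
```

```text
t 10.75 tray pos [0.1145 0.007  0.0338] F tray [-0.8 -0.6 -2.6] w 0.0431 target world [0.5369 0.1467 0.0935] z 0.0975
n 1 d [ 0.178 -0.28   0.112] a [-0.002 -0.011 -0.007]
```

```bash
python3 -m handwheel '[{"dx":0.1,"dy":-0.25,"dz":0,"ax":0,"ay":0,"az":0},{"dx":0,"dy":0,"dz":0.1,"ax":0,"ay":0,"az":0},{"dx":0,"dy":0,"dz":0,"ax":0,"ay":0,"az":0}]';  python3 pt.py long .110 0. .03;python3 -m handwheel '[{"dx":0,"dy":0,"dz":0.06,"ax":0,"ay":0,"az":0},{"dx":0,"dy":0,"dz":0,"ax":0,"ay":0,"az":0}]';  python3 pt.py long .110 0. .03
```

```text
clock: 11.05
eef_pos: [0.5384, 0.1474, 0.0943]
tool_rot: [-0.077, 0.985, 0.012, 0.155]
ft_force: [0.2, 0.3, -2.8]
grip_width: 0.0436
t 11.05 tray pos [0.1119 0.0004 0.0313] F tray [-0.6  0.3 -2.8] w 0.0436 target world [0.5372 0.1467 0.0925] z 0.0943
n 1 d [ 0.074 -0.018  0.051] a [-0.003 -0.01  -0.011]
clock: 11.25
eef_pos: [0.5387, 0.1474, 0.0941]
tool_rot: [-0.077, 0.985, 0.012, 0.155]
ft_force: [-7.0, -1.5, 8.1]
grip_width: 0.0434
t 11.25 tray pos [0.1121 0.0005 0.031 ] F tray [-4.3 -0.4  9.9] w 0.0434 target world [0.5372 0.1467 0.0925] z 0.0941
n 1 d [ 0.083 -0.019  0.04 ] a [-0.005 -0.007 -0.009]
```

```bash
python3 -m handwheel '[{"dx":0.2,"dy":-0.01,"dz":-0.02,"ax":0,"ay":0,"az":0},{"dx":0.2,"dy":-0.01,"dz":-0.02,"ax":0,"ay":0,"az":0},{"dx":0,"dy":0,"dz":0,"ax":0,"ay":0,"az":0}]'; python3 -m handwheel '[{"dx":0,"dy":0,"dz":0,"ax":0,"ay":0,"az":0},{"dx":0,"dy":0,"dz":0,"ax":0,"ay":0,"az":0},{"dx":0,"dy":0,"dz":0,"ax":0,"ay":0,"az":0},{"dx":0,"dy":0,"dz":0,"ax":0,"ay":0,"az":0},{"dx":0,"dy":0,"dz":0,"ax":0,"ay":0,"az":0}]' 0.45;  python3 pt.py long .110 0. .03; python3 - <<'E'
from h import *; from workcell import bot; import pickle
c=bot.camera("wrist"); cv2.imwrite("pics/w6.png",cv2.resize(c["img"][0:240,150:490,::-1],None,fx=2.3,fy=2.3,interpolation=cv2.INTER_CUBIC)); pickle.dump(c,open("w6.pkl","wb"))
E
```

```text
clock: 11.55
eef_pos: [0.5286, 0.1457, 0.0908]
tool_rot: [-0.077, 0.985, 0.012, 0.155]
ft_force: [-2.9, -0.4, 2.9]
grip_width: 0.0433
clock: 12.05
eef_pos: [0.5295, 0.1457, 0.0908]
tool_rot: [-0.077, 0.985, 0.012, 0.155]
ft_force: [0.3, -0.1, -0.4]
grip_width: 0.0623
t 12.05 tray pos [0.1022 0.0003 0.0307] F tray [ 0.2 -0.1 -0.5] w 0.0623 target world [0.5372 0.1467 0.0925] z 0.0908
n 1 d [-0.313 -0.01   0.029] a [-0.002 -0.01  -0.008]
```

View pics/w6.png

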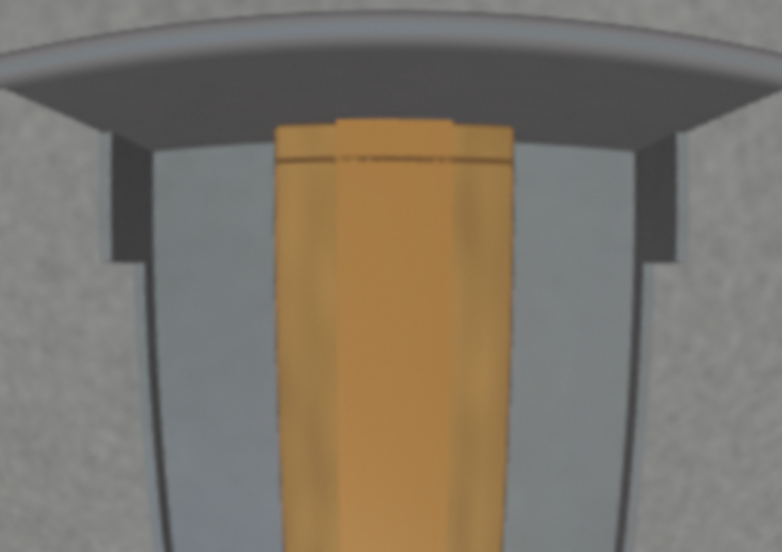

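```bash
cat > q.py <<'E'
import sys; from h import *; import pickle
# q.py k tray f ox oy z u,v ... -> tray coords
T=dict(long=(.443,.1317,.158),wide=(.397,.362,.250))
c=pickle.load(open(f"w{sys.argv[1]}.pkl","rb")); p=T[sys.argv[2]]; f,ox,oy,z=map(float,sys.argv[3:7])
M=R.from_euler('ZYX',[p[2],-np.radians(18),0]).inv(); e=M.apply(np.array(c["eye"])-[p[0],p[1],.03])
for a in sys.argv[7:]:
    u,v=map(float,a.split(",")); d=M.apply(ray(c,u/f+ox,v/f+oy,True)); print(a,(e+d*(z-e[2])/d[2]).round(4))
E
python3 q.py 6 long 2.3 150 0 .046 276,127 513,127 284,500 505,500; python3 q.py 6 long 2.3 150 0 0 153,151 636,151
```

```text
276,127 [ 0.0054 -0.0224  0.046 ]
513,127 [0.0053 0.0226 0.046 ]
284,500 [ 0.0792 -0.0222  0.046 ]
505,500 [0.0792 0.0225 0.046 ]
153,151 [-0.0007 -0.0628  0.    ]
636,151 [-0.0008  0.0634  0.    ]
```

```bash
python3 -m handwheel '[{"dx":0,"dy":0,"dz":-0.5,"ax":0,"ay":0,"az":0},{"dx":0,"dy":0,"dz":-1,"ax":0,"ay":0,"az":0},{"dx":0,"dy":0,"dz":-1,"ax":0,"ay":0,"az":0},{"dx":0,"dy":0,"dz":-0.5,"ax":0,"ay":0,"az":0},{"dx":0,"dy":0,"dz":0,"ax":0,"ay":0,"az":0}]' 1;  python3 pt.py long .110 0. .03; python3 - <<'E'
from h import *; from workcell import bot; import pickle
c=bot.camera("wrist"); cv2.imwrite("pics/w7.png",cv2.resize(c["img"][0:260,150:490,::-1],None,fx=2.3,fy=2.3,interpolation=cv2.INTER_CUBIC)); pickle.dump(c,open("w7.pkl","wb"))
E
```

```text
clock: 12.6
eef_pos: [0.5079, 0.1426, 0.1647]
tool_rot: [-0.077, 0.984, 0.013, 0.157]
ft_force: [0.3, -0.1, -0.5]
grip_width: 0.0853
t 12.6 tray pos [0.1042 0.0005 0.1077] F tray [ 0.1 -0.1 -0.6] w 0.0853 target world [0.5372 0.1467 0.0925] z 0.1647
n 4 d [-0.057 -0.005  0.778] a [ 0.001  0.005 -0.002]
```

View pics/w7.png

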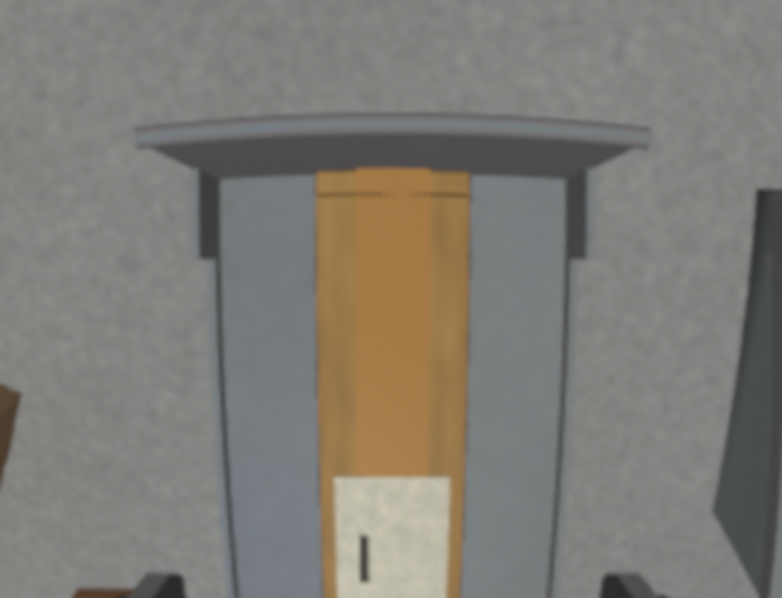

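```bash
python3 q.py 7 long 2.3 150 0 .046 317,172 470,172 325,540 463,540; python3 q.py 7 long 2.3 150 0 0 219,178 568,178 ; python3 q.py 7 long 2.3 150 0 .083 150,147 640,147
```

```text
317,172 [ 0.0053 -0.0222  0.046 ]
470,172 [0.0053 0.0229 0.046 ]
325,540 [ 0.1198 -0.0216  0.046 ]
463,540 [0.1199 0.0227 0.046 ]
219,178 [-0.0009 -0.063   0.    ]
568,178 [-0.0009  0.064   0.    ]
150,147 [ 0.0015 -0.0611  0.083 ]
640,147 [0.0014 0.0625 0.083 ]
```

```bash
cat > chk.py <<'E'
import sys; from h import *; from workcell import bot
# chk.py tag tray thing zoff expectedx  : 3dof fit in tray frame, per camera
T=dict(long=(.443,.1317,.158),wide=(.397,.362,.250))
tag,tr=sys.argv[1:3]; p=T[tr]; M=R.from_euler('ZYX',[p[2],-np.radians(18),0])
cams={k:bot.camera(k) for k in("scene","side")}
for k,c in cams.items(): cv2.imwrite(f"pics/{tag}_{k}.png",c["img"][:,:,::-1])
for a in sys.argv[3:]:
    n,z0=a.split(","); z0=float(z0); dim=DIM[n]
    def pts(q): return M.apply(R.from_euler('z',q[2]).apply(corners(dim))+[q[0],q[1],z0+dim[2]/2])+[p[0],p[1],.03]
    for k,c in cams.items():
        t=bot.trace(n,c)
        if not t: print(n,k,"none"); continue
        uv0=proj(c,pts([dim[0]/2,0,0])).mean(0)
        t=min(t,key=lambda x:np.hypot(*(np.array(x["rect"][:2])-uv0)))
        q,e=fit([t["region"]],[c],pts,[dim[0]/2,0,0],(.005,.005,.03)); print(n,k,round(t["confidence"],2),"end x",round(q[0]-dim[0]/2,4),"y",q[1].round(4),"yaw",q[2].round(4),"err",round(e,3))
E
python3 chk.py c1 long long_box_mid,0
python3 -c "
import cv2,numpy as np
a=cv2.imread('pics/c1_scene.png')[60:240,220:420];b=cv2.imread('pics/c1_side.png')[150:400,200:400]
cv2.imwrite('pics/c1.png',np.hstack([cv2.resize(a,(400,360)),cv2.resize(b,(400,500))[:360]]))"
```

```text
long_box_mid scene 0.85 end x 0.0032 y -0.0008 yaw -0.0198 err 0.025
long_box_mid side 0.95 end x 0.0047 y 0.0008 yaw 0.0019 err 0.016
```

View pics/c1.png

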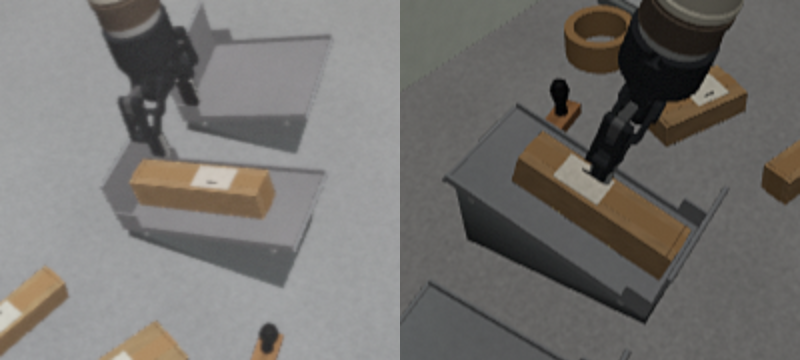

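```bash
python3 q.py 5 long 2.3 150 0 .051 276,131 513,132; python3 q.py 5 long 2.3 150 0 0 371,97
```

```text
276,131 [ 0.0188 -0.0153  0.051 ]
513,132 [0.019  0.0289 0.051 ]
371,97 [-0.0006  0.0009  0.    ]
```

```bash
python3 -m handwheel '[{"dx":-0.02,"dy":0,"dz":1,"ax":0,"ay":0,"az":0},{"dx":-0.02,"dy":0,"dz":1,"ax":0,"ay":0,"az":0},{"dx":0,"dy":0,"dz":1,"ax":0,"ay":0,"az":0},{"dx":0,"dy":0,"dz":0,"ax":0,"ay":0,"az":0}]' 0.45;python3 pt.py long .102 0. .031
```

```text
clock: 13.25
eef_pos: [0.5276, 0.145, 0.0865]
tool_rot: [-0.077, 0.985, 0.011, 0.151]
ft_force: [-0.9, -0.2, -0.2]
grip_width: 0.0618
t 13.25 tray pos [ 0.0989 -0.0002  0.0273] F tray [-0.9 -0.1  0.1] w 0.0618 target world [0.5293 0.1455 0.091 ] z 0.0865
n 1 d [-0.121  0.009 -0.15 ] a [-0.01  -0.066 -0.006]
```

```bash
python3 -m handwheel '[{"dx":0,"dy":0,"dz":0,"ax":0,"ay":0,"az":0},{"dx":0,"dy":0,"dz":0,"ax":0,"ay":0,"az":0},{"dx":0,"dy":0,"dz":0,"ax":0,"ay":0,"az":0},{"dx":0,"dy":0,"dz":0,"ax":0,"ay":0,"az":0}]' -1; python3 -m handwheel '[{"dx":0.06,"dy":0,"dz":0,"ax":0,"ay":0,"az":0},{"dx":0,"dy":0,"dz":0,"ax":0,"ay":0,"az":0}]'; python3 pt.py long .102 0. .031; python3 -m handwheel '[{"dx":0.06,"dy":0,"dz":0,"ax":0,"ay":0,"az":0},{"dx":0,"dy":0,"dz":0,"ax":0,"ay":0,"az":0}]'; python3 pt.py long .102 0. .031
```

```text
clock: 13.65
eef_pos: [0.5305, 0.146, 0.0919]
tool_rot: [-0.077, 0.985, 0.012, 0.156]
ft_force: [-0.2, 0.5, -2.0]
grip_width: 0.0432
clock: 13.85
eef_pos: [0.5286, 0.1456, 0.0909]
tool_rot: [-0.077, 0.985, 0.012, 0.155]
ft_force: [-1.7, 0.3, -1.2]
grip_width: 0.0432
t 13.85 tray pos [0.1013 0.0003 0.0311] F tray [-1.9  0.5 -0.7] w 0.0432 target world [0.5293 0.1455 0.091 ] z 0.0909
n 1 d [-0.028 -0.011  0.003] a [-0.002 -0.01  -0.007]
clock: 14.05
eef_pos: [0.5276, 0.1455, 0.0905]
tool_rot: [-0.077, 0.985, 0.012, 0.156]
ft_force: [-0.9, 0.0, 0.7]
grip_width: 0.0432
t 14.05 tray pos [0.1002 0.0003 0.0311] F tray [-0.6  0.1  1. ] w 0.0432 target world [0.5293 0.1455 0.091 ] z 0.0905
n 1 d [-0.071 -0.012  0.003] a [-0.002 -0.006 -0.008]
```

```bash
for i in 1; do python3 -m handwheel '[{"dx":0.06,"dy":0,"dz":0,"ax":0,"ay":0,"az":0},{"dx":0,"dy":0,"dz":0,"ax":0,"ay":0,"az":0}]' >/dev/null; python3 pt.py long .102 0. .031|head -1; python3 -m handwheel '[{"dx":0.06,"dy":0,"dz":0,"ax":0,"ay":0,"az":0},{"dx":0,"dy":0,"dz":0,"ax":0,"ay":0,"az":0}]' >/dev/null; python3 pt.py long .102 0. .031|head -1; done
```

```text
t 14.25 tray pos [0.0989 0.0003 0.0311] F tray [-0.7 -0.5  0.8] w 0.0432 target world [0.5293 0.1455 0.091 ] z 0.0901
t 14.45 tray pos [0.0974 0.0003 0.0311] F tray [0.6 0.1 1.8] w 0.0434 target world [0.5293 0.1455 0.091 ] z 0.0897
```

```bash
python3 -m handwheel '[{"dx":0.04,"dy":0,"dz":0,"ax":0,"ay":0,"az":0},{"dx":0,"dy":0,"dz":0,"ax":0,"ay":0,"az":0}]' >/dev/null; python3 pt.py long .102 0. .031|head -1; python3 -m handwheel '[{"dx":0.04,"dy":0,"dz":0,"ax":0,"ay":0,"az":0},{"dx":0,"dy":0,"dz":0,"ax":0,"ay":0,"az":0}]' >/dev/null; python3 pt.py long .102 0. .031|head -1
```

```text
t 14.65 tray pos [0.0972 0.0004 0.0311] F tray [ 3.2  0.1 -0.2] w 0.0434 target world [0.5293 0.1455 0.091 ] z 0.0896
t 14.85 tray pos [0.0972 0.0004 0.0313] F tray [ 5.  -0.4 -1.5] w 0.0433 target world [0.5293 0.1455 0.091 ] z 0.0898
```

```bash
python3 -m handwheel '[{"dx":0.04,"dy":0,"dz":0,"ax":0,"ay":0,"az":0},{"dx":0,"dy":0,"dz":0,"ax":0,"ay":0,"az":0}]' >/dev/null; python3 pt.py long .102 0. .031|head -1; python3 -m handwheel '[{"dx":0,"dy":0,"dz":0,"ax":0,"ay":0,"az":0},{"dx":0,"dy":0,"dz":0,"ax":0,"ay":0,"az":0},{"dx":0,"dy":0,"dz":-0.1,"ax":0,"ay":0,"az":0},{"dx":0,"dy":0,"dz":-0.5,"ax":0,"ay":0,"az":0},{"dx":0,"dy":0,"dz":-1,"ax":0,"ay":0,"az":0},{"dx":0,"dy":0,"dz":-1,"ax":0,"ay":0,"az":0},{"dx":0,"dy":0,"dz":-1,"ax":0,"ay":0,"az":0},{"dx":0,"dy":0,"dz":0,"ax":0,"ay":0,"az":0}]' 0.45; python3 - <<'E'
from h import *; from workcell import bot; import pickle
c=bot.camera("wrist"); cv2.imwrite("pics/w8.png",cv2.resize(c["img"][0:260,150:490,::-1],None,fx=2.3,fy=2.3,interpolation=cv2.INTER_CUBIC)); pickle.dump(c,open("w8.pkl","wb"))
E
python3 plan.py .404 -.117 .12 1.42
```

```text
t 15.05 tray pos [0.0972 0.0005 0.0315] F tray [ 6.6 -0.4 -2. ] w 0.0431 target world [0.5293 0.1455 0.091 ] z 0.09
clock: 15.85
eef_pos: [0.4956, 0.1407, 0.1776]
tool_rot: [-0.077, 0.984, 0.013, 0.158]
ft_force: [0.6, 0.7, 0.2]
grip_width: 0.0618
t 15.9 [0.495  0.1405 0.1757] F [ 0.4 -0.1 -1.4] w 0.0616
n 13 d [-0.328 -0.927  0.181] a [0.152 0.111 0.954]
```

View pics/w8.png

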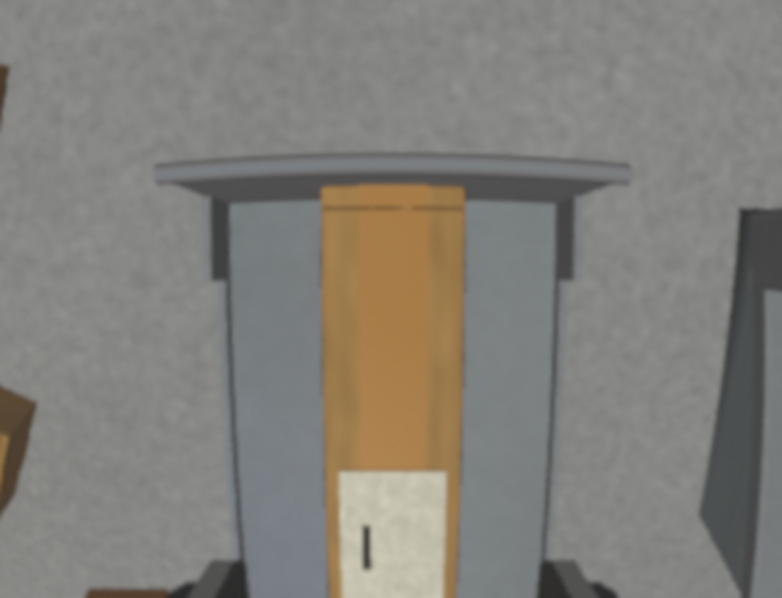

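```bash
python3 q.py 8 long 2.3 150 0 .046 322,188 465,188; python3 -m handwheel '[{"dx":-0.33,"dy":-0.93,"dz":0.12,"ax":0.15,"ay":0.11,"az":0.95},{"dx":-0.33,"dy":-0.93,"dz":0.12,"ax":0.15,"ay":0.11,"az":0.95},{"dx":-0.33,"dy":-0.93,"dz":0.12,"ax":0.15,"ay":0.11,"az":0.95},{"dx":-0.33,"dy":-0.93,"dz":0.12,"ax":0.15,"ay":0.11,"az":0.95},{"dx":-0.33,"dy":-0.93,"dz":0.12,"ax":0.15,"ay":0.11,"az":0.95},{"dx":-0.33,"dy":-0.93,"dz":0.12,"ax":0.15,"ay":0.11,"az":0.95},{"dx":-0.33,"dy":-0.93,"dz":0.12,"ax":0.15,"ay":0.11,"az":0.95},{"dx":-0.33,"dy":-0.93,"dz":0.12,"ax":0.15,"ay":0.11,"az":0.95},{"dx":-0.33,"dy":-0.93,"dz":0.12,"ax":0.15,"ay":0.11,"az":0.95},{"dx":-0.33,"dy":-0.93,"dz":0.12,"ax":0.15,"ay":0.11,"az":0.95}]' 1; python3 plan.py .405 -.117 .14 1.41
```

```text
322,188 [ 0.0006 -0.0221  0.046 ]
465,188 [0.0005 0.0231 0.046 ]
clock: 16.9
eef_pos: [0.464, -0.0847, 0.147]
tool_rot: [0.601, 0.798, 0.002, 0.04]
ft_force: [0.2, -1.4, 0.3]
grip_width: 0.0854
t 16.9 [ 0.464  -0.0847  0.147 ] F [ 0.2 -1.4  0.3] w 0.0854
n 4 d [-0.253 -0.631  0.057] a [0.107 0.081 0.733]
```

```bash
python3 -m handwheel '[{"dx":-0.25,"dy":-0.63,"dz":0.06,"ax":0.107,"ay":0.08,"az":0.73},{"dx":-0.25,"dy":-0.63,"dz":0.06,"ax":0.107,"ay":0.08,"az":0.73},{"dx":-0.25,"dy":-0.63,"dz":0.06,"ax":0.107,"ay":0.08,"az":0.73},{"dx":-0.25,"dy":-0.63,"dz":0.06,"ax":0.107,"ay":0.08,"az":0.73},{"dx":0,"dy":0,"dz":0,"ax":0,"ay":0,"az":0}]'; python3 look.py pics/w9.png short_box_mid; python3 plan.py .405 -.117 .026 1.41
```

```text
clock: 17.4
eef_pos: [0.404, -0.1166, 0.1396]
tool_rot: [0.76, 0.65, -0.001, -0.0]
ft_force: [-0.2, -0.1, -0.3]
grip_width: 0.0853
short_box_mid 0.81 [ 0.4069 -0.118   1.3743] 0.011 prior [ 0.4068 -0.1178  1.3963]
t 17.5 [ 0.4063 -0.1163  0.1405] F [ 0.7 -0.6  0.4] w 0.0854
n 5 d [-0.006 -0.011  0.916] a [0.004 0.001 0.012]
```

View pics/w9.png

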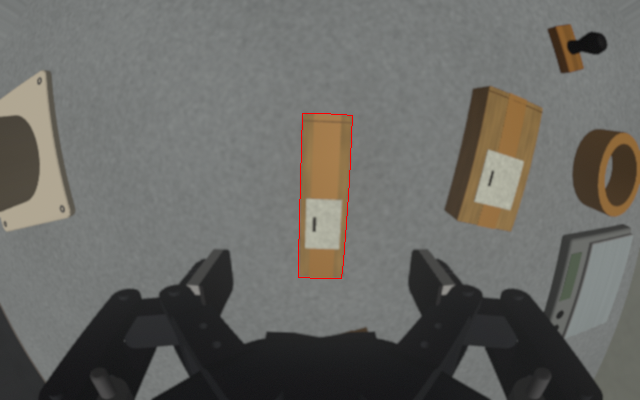

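```bash
python3 plan.py .4065 -.118 .026 1.382
```

```text
t 17.5 [ 0.4063 -0.1163  0.1405] F [ 0.7 -0.6  0.4] w 0.0854
n 5 d [-0.012  0.002  0.916] a [0.004 0.001 0.05 ]
```

```bash
python3 -m handwheel '[{"dx":-0.01,"dy":0.01,"dz":0.91,"ax":0,"ay":0,"az":0.05},{"dx":-0.01,"dy":0.01,"dz":0.91,"ax":0,"ay":0,"az":0.05},{"dx":-0.01,"dy":0.01,"dz":0.91,"ax":0,"ay":0,"az":0.05},{"dx":-0.01,"dy":0.01,"dz":0.91,"ax":0,"ay":0,"az":0.05},{"dx":-0.01,"dy":0.01,"dz":0.91,"ax":0,"ay":0,"az":0.05},{"dx":0,"dy":0,"dz":0,"ax":0,"ay":0,"az":0}]'; python3 -m handwheel '[{"dx":0,"dy":0,"dz":0,"ax":0,"ay":0,"az":0},{"dx":0,"dy":0,"dz":0,"ax":0,"ay":0,"az":0},{"dx":0,"dy":0,"dz":0,"ax":0,"ay":0,"az":0},{"dx":0,"dy":0,"dz":0,"ax":0,"ay":0,"az":0},{"dx":0,"dy":0,"dz":0,"ax":0,"ay":0,"az":0}]' -1;python3 -m handwheel '[{"dx":0,"dy":0,"dz":-0.5,"ax":0,"ay":0,"az":0},{"dx":0,"dy":0,"dz":-1,"ax":0,"ay":0,"az":0},{"dx":0,"dy":0,"dz":-1,"ax":0,"ay":0,"az":0},{"dx":0,"dy":0,"dz":-1,"ax":0,"ay":0,"az":0},{"dx":0,"dy":0,"dz":-1,"ax":0,"ay":0,"az":0},{"dx":0,"dy":0,"dz":-1,"ax":0,"ay":0,"az":0},{"dx":0,"dy":0,"dz":-1,"ax":0,"ay":0,"az":0},{"dx":0,"dy":0,"dz":-1,"ax":0,"ay":0,"az":0}]'; python3 pt.py long .090 0 .15
```

```text
clock: 18.1
eef_pos: [0.406, -0.1168, 0.025]
tool_rot: [0.77, 0.638, -0.001, -0.0]
ft_force: [-0.8, -0.1, 0.6]
grip_width: 0.0853
clock: 18.6
eef_pos: [0.4076, -0.118, 0.0305]
tool_rot: [0.771, 0.637, 0.001, 0.002]
ft_force: [4.3, 0.1, 24.9]
grip_width: 0.012
clock: 19.4
eef_pos: [0.4074, -0.1177, 0.2171]
tool_rot: [0.771, 0.637, 0.002, 0.003]
ft_force: [0.0, -0.5, -0.2]
grip_width: 0.0004
t 19.4 tray pos [-0.0129 -0.2407  0.201 ] F tray [-0.1 -0.5 -0.2] w 0.0004 target world [0.4818 0.1379 0.2005] z 0.2171
n 13 d [0.545 0.786 0.017] a [-0.153 -0.105 -0.975]
```

```bash
python3 look.py pics/w10.png short_box_mid; python3 - <<'E'
from workcell import bot; import cv2
cv2.imwrite("pics/s10.png",bot.camera("side")["img"][:,:,::-1])
E
```

```text
short_box_mid 0.87 [ 0.4091 -0.1171  1.3797] 0.035 prior [ 0.4068 -0.1178  1.3963]
```

View pics/w10.png

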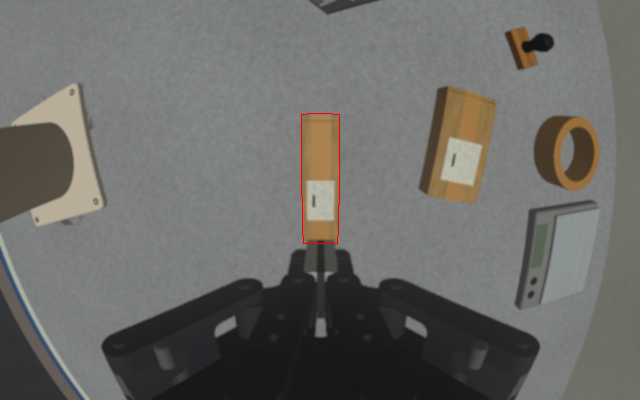

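View pics/s10.png

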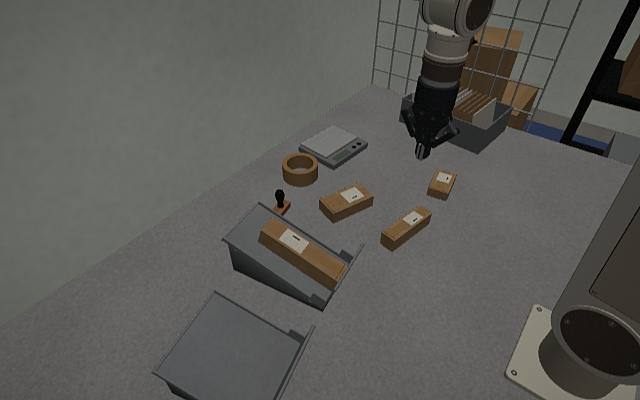

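```bash
python3 -m handwheel '[{"dx":0,"dy":0,"dz":0.9,"ax":0,"ay":0,"az":0},{"dx":0,"dy":0,"dz":0.9,"ax":0,"ay":0,"az":0},{"dx":0,"dy":0,"dz":0.9,"ax":0,"ay":0,"az":0},{"dx":0,"dy":0,"dz":0.9,"ax":0,"ay":0,"az":0},{"dx":0,"dy":0,"dz":0.9,"ax":0,"ay":0,"az":0},{"dx":0,"dy":0,"dz":0.9,"ax":0,"ay":0,"az":0},{"dx":0,"dy":0,"dz":0.9,"ax":0,"ay":0,"az":0},{"dx":0,"dy":0,"dz":0.9,"ax":0,"ay":0,"az":0},{"dx":0,"dy":0,"dz":0,"ax":0,"ay":0,"az":0}]' 1; python3 plan.py .4075 -.118 .026 1.382;  python3 - <<'E'
from workcell import bot; import cv2,numpy as np
a=bot.camera("side")["img"][130:270,330:500,::-1];b=bot.camera("scene")["img"][150:290,140:310,::-1]; w=bot.camera("wrist")["img"][:,:,::-1]
cv2.imwrite("pics/s11.png",np.hstack([cv2.resize(a,None,fx=2.3,fy=2.3),cv2.resize(b,None,fx=2.3,fy=2.3)])); cv2.imwrite("pics/w11.png",w)
E
```

```text
clock: 20.45
eef_pos: [0.4045, -0.117, 0.0321]
tool_rot: [0.771, 0.637, -0.001, -0.001]
ft_force: [0.2, 0.1, 0.3]
grip_width: 0.0853
t 20.45 [ 0.4045 -0.117   0.0321] F [0.2 0.1 0.3] w 0.0853
n 1 d [-0.017  0.126  0.245] a [-0.022  0.002 -0.009]
```

View pics/s11.png

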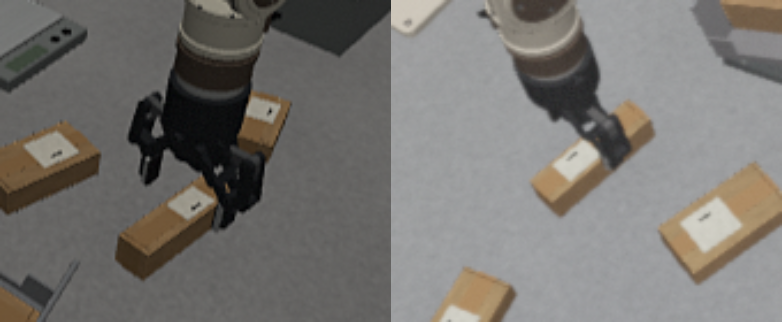

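View pics/w11.png

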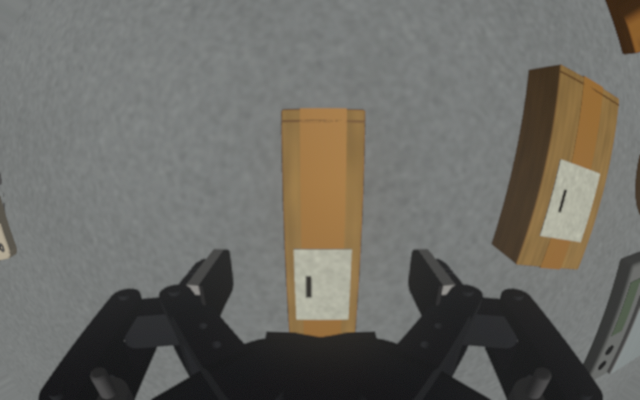

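```bash
python3 - <<'E'
from h import *; from workcell import bot
for k,pts in(("side",[(150/2.3+330,182/2.3+130),(221/2.3+330,226/2.3+130),(146/2.3+330,150/2.3+130)]),("scene",[((612-391)/2.3+140,168/2.3+150)])):
    c=bot.camera(k); n=np.array([np.cos(1.382),np.sin(1.382),0]); p=np.array([.405,-.117,.03]); e=np.array(c["eye"])
    for u,v in pts:
        d=ray(c,u,v); q=e+d*((p-e)@n)/(d@n); print(k,q.round(4), "offset along y", round((q-p)@np.array([np.sin(1.382),-np.cos(1.382),0]),4))
E
```

```text
side [ 0.4483 -0.1253  0.0552] offset along y 0.0441
side [ 0.3576 -0.1079  0.0583] offset along y -0.0483
side [ 0.4601 -0.1275  0.0928] offset along y 0.0561
scene [ 0.4421 -0.1241  0.0334] offset along y 0.0377
```

```bash
python3 -m handwheel '[{"dx":0,"dy":0.03,"dz":0.2,"ax":0,"ay":0,"az":0},{"dx":0,"dy":0,"dz":0.2,"ax":0,"ay":0,"az":0},{"dx":0,"dy":0,"dz":0,"ax":0,"ay":0,"az":0}]'; python3 -m handwheel '[{"dx":0,"dy":0,"dz":0,"ax":0,"ay":0,"az":0},{"dx":0,"dy":0,"dz":0,"ax":0,"ay":0,"az":0}]' -0.05;python3 - <<'E'
from workcell import bot; import cv2,numpy as np
a=bot.camera("side")["img"][130:270,330:500,::-1];b=bot.camera("scene")["img"][150:290,140:310,::-1]; w=bot.camera("wrist")["img"][:,:,::-1]
cv2.imwrite("pics/s12.png",np.hstack([cv2.resize(a,None,fx=2.3,fy=2.3),cv2.resize(b,None,fx=2.3,fy=2.3)])); cv2.imwrite("pics/w12.png",w)
E
```

```text
clock: 21.0
eef_pos: [0.4084, -0.118, 0.0247]
tool_rot: [0.771, 0.637, 0.001, 0.002]
ft_force: [-1.2, -0.1, 0.2]
grip_width: 0.0852
clock: 21.2
eef_pos: [0.4088, -0.1182, 0.0252]
tool_rot: [0.771, 0.637, 0.001, 0.002]
ft_force: [0.6, -0.0, 0.9]
grip_width: 0.0591
```

View pics/s12.png

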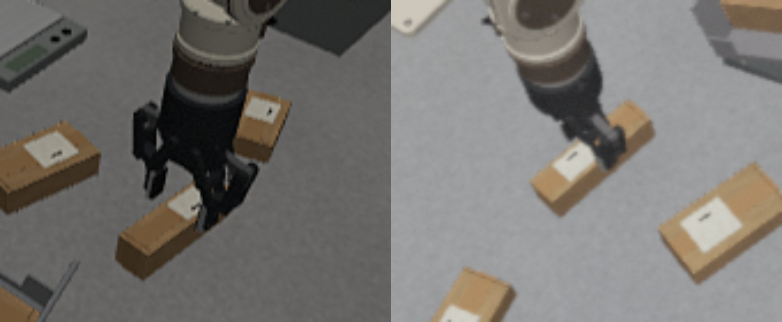

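View pics/w12.png

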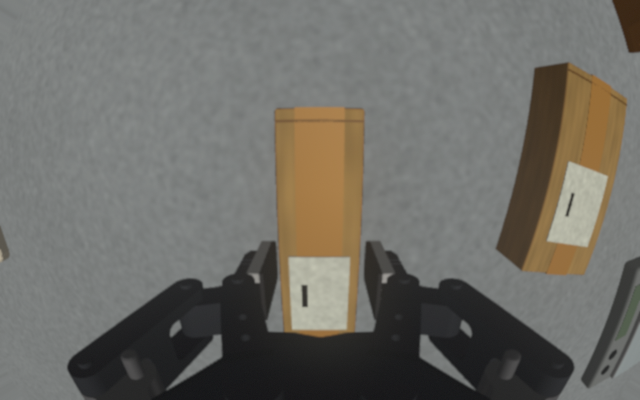

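```bash
python3 -m handwheel '[{"dx":0,"dy":0,"dz":0.2,"ax":0,"ay":0,"az":0},{"dx":0,"dy":0,"dz":0.12,"ax":0,"ay":0,"az":0},{"dx":0,"dy":0,"dz":0,"ax":0,"ay":0,"az":0}]'; python3 -m handwheel '[{"dx":0,"dy":0,"dz":0,"ax":0,"ay":0,"az":0},{"dx":0,"dy":0,"dz":0,"ax":0,"ay":0,"az":0},{"dx":0,"dy":0,"dz":0,"ax":0,"ay":0,"az":0}]' -0.3
```

```text
clock: 21.65
eef_pos: [0.4085, -0.1181, 0.0165]
tool_rot: [0.771, 0.637, 0.001, 0.002]
ft_force: [-0.4, -0.5, 0.2]
grip_width: 0.0406
clock: 21.95
eef_pos: [0.4088, -0.1182, 0.017]
tool_rot: [0.771, 0.637, 0.001, 0.002]
ft_force: [-0.1, -0.3, -1.3]
grip_width: 0.0382
```

```bash
python3 -m handwheel '[{"dx":0,"dy":0,"dz":0,"ax":0,"ay":0,"az":0},{"dx":0,"dy":0,"dz":0,"ax":0,"ay":0,"az":0},{"dx":0,"dy":0,"dz":0,"ax":0,"ay":0,"az":0}]' -1;python3 -m handwheel '[{"dx":0,"dy":0,"dz":-0.5,"ax":0,"ay":0,"az":0},{"dx":0,"dy":0,"dz":-1,"ax":0,"ay":0,"az":0},{"dx":0,"dy":0,"dz":-1,"ax":0,"ay":0,"az":0},{"dx":0,"dy":0,"dz":-1,"ax":0,"ay":0,"az":0},{"dx":0,"dy":0,"dz":-1,"ax":0,"ay":0,"az":0},{"dx":0,"dy":0,"dz":-1,"ax":0,"ay":0,"az":0},{"dx":0,"dy":0,"dz":-1,"ax":0,"ay":0,"az":0},{"dx":0,"dy":0,"dz":-1,"ax":0,"ay":0,"az":0}]'; python3 pt.py long .090 0 .15
```

```text
clock: 22.25
eef_pos: [0.4088, -0.1182, 0.0171]
tool_rot: [0.771, 0.637, 0.001, 0.002]
ft_force: [0.4, -0.2, -2.5]
grip_width: 0.0383
clock: 23.05
eef_pos: [0.4078, -0.1178, 0.2056]
tool_rot: [0.771, 0.637, 0.001, 0.002]
ft_force: [-0.6, -0.4, -1.0]
grip_width: 0.0384
t 23.05 tray pos [-0.0161 -0.2408  0.1899] F tray [-0.9 -0.3 -0.7] w 0.0384 target world [0.4818 0.1379 0.2005] z 0.2056
n 13 d [ 0.541  0.789 -0.019] a [-0.153 -0.106 -0.975]
```

```bash
python3 -m handwheel '[{"dx":0.54,"dy":0.79,"dz":-0.02,"ax":-0.153,"ay":-0.106,"az":-0.97},{"dx":0.54,"dy":0.79,"dz":-0.02,"ax":-0.153,"ay":-0.106,"az":-0.97},{"dx":0.54,"dy":0.79,"dz":-0.02,"ax":-0.153,"ay":-0.106,"az":-0.97},{"dx":0.54,"dy":0.79,"dz":-0.02,"ax":-0.153,"ay":-0.106,"az":-0.97},{"dx":0.54,"dy":0.79,"dz":-0.02,"ax":-0.153,"ay":-0.106,"az":-0.97},{"dx":0.54,"dy":0.79,"dz":-0.02,"ax":-0.153,"ay":-0.106,"az":-0.97},{"dx":0.54,"dy":0.79,"dz":-0.02,"ax":-0.153,"ay":-0.106,"az":-0.97},{"dx":0.54,"dy":0.79,"dz":-0.02,"ax":-0.153,"ay":-0.106,"az":-0.97},{"dx":0.54,"dy":0.79,"dz":-0.02,"ax":-0.153,"ay":-0.106,"az":-0.97},{"dx":0.54,"dy":0.79,"dz":-0.02,"ax":-0.153,"ay":-0.106,"az":-0.97},{"dx":0.54,"dy":0.79,"dz":-0.02,"ax":-0.153,"ay":-0.106,"az":-0.97}]'; python3 pt.py long .090 0 .15
```

```text
clock: 24.15
eef_pos: [0.5064, 0.0976, 0.205]
tool_rot: [0.071, 0.988, 0.011, 0.139]
ft_force: [0.3, -0.3, -1.8]
grip_width: 0.0384
t 24.15 tray pos [ 0.1085 -0.0436  0.1487] F tray [-0.3 -0.3 -1.8] w 0.0384 target world [0.4818 0.1379 0.2005] z 0.205
n 3 d [ 0.357  0.523 -0.029] a [-0.104 -0.07  -0.654]
```

```bash
python3 -m handwheel '[{"dx":0.36,"dy":0.52,"dz":-0.02,"ax":-0.104,"ay":-0.07,"az":-0.65},{"dx":0.36,"dy":0.52,"dz":-0.02,"ax":-0.104,"ay":-0.07,"az":-0.65},{"dx":0.36,"dy":0.52,"dz":-0.02,"ax":-0.104,"ay":-0.07,"az":-0.65},{"dx":0,"dy":0,"dz":0,"ax":0,"ay":0,"az":0},{"dx":0,"dy":0,"dz":0,"ax":0,"ay":0,"az":0}]'; python3 pt.py long .088 0 .075
```

```text
clock: 24.65
eef_pos: [0.4821, 0.1366, 0.2001]
tool_rot: [-0.073, 0.985, 0.012, 0.156]
ft_force: [-1.3, -0.3, -0.5]
grip_width: 0.038
t 24.65 tray pos [ 0.09   -0.0013  0.1496] F tray [-1.4 -0.1 -0. ] w 0.038 target world [0.5028 0.1412 0.1285] z 0.2001
n 3 d [0.027 0.019 0.995] a [-0.004 -0.001 -0.02 ]
```

```bash
python3 -m handwheel '[{"dx":0.03,"dy":0.02,"dz":0.95,"ax":0,"ay":0,"az":-0.02},{"dx":0.03,"dy":0.02,"dz":0.95,"ax":0,"ay":0,"az":-0.02},{"dx":0.03,"dy":0.02,"dz":0.85,"ax":0,"ay":0,"az":-0.02},{"dx":0,"dy":0,"dz":0,"ax":0,"ay":0,"az":0},{"dx":0,"dy":0,"dz":0,"ax":0,"ay":0,"az":0}]'; python3 pt.py long .088 0 .063;  python3 - <<'E'
from h import *; from workcell import bot; import pickle
c=bot.camera("wrist"); cv2.imwrite("pics/w13.png",cv2.resize(c["img"][0:260,150:490,::-1],None,fx=2.3,fy=2.3,interpolation=cv2.INTER_CUBIC)); pickle.dump(c,open("w13.pkl","wb"))
E
```

```text
clock: 25.15
eef_pos: [0.5012, 0.1406, 0.134]
tool_rot: [-0.078, 0.985, 0.011, 0.155]
ft_force: [0.0, 0.0, -1.0]
grip_width: 0.0383
t 25.15 tray pos [ 0.0881 -0.0004  0.0807] F tray [-0.3  0.  -1. ] w 0.0383 target world [0.5064 0.1418 0.1171] z 0.134
n 1 d [0.004 0.016 0.709] a [-0.013 -0.007 -0.002]
```

View pics/w13.png

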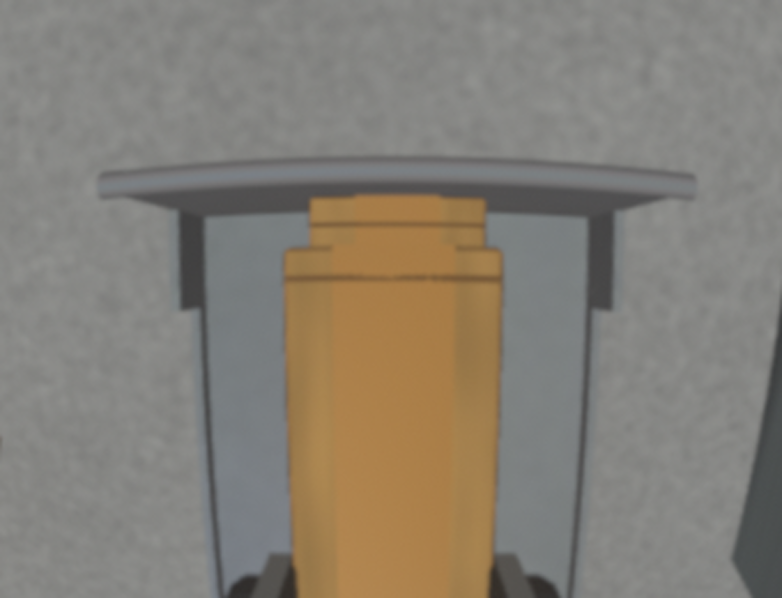

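```bash
python3 -m handwheel '[{"dx":0,"dy":0.03,"dz":0.5,"ax":0,"ay":0,"az":0},{"dx":0,"dy":0,"dz":0,"ax":0,"ay":0,"az":0}]' >/dev/null; python3 pt.py long .088 0 .063|head -1; python3 -m handwheel '[{"dx":0,"dy":0,"dz":0.08,"ax":0,"ay":0,"az":0},{"dx":0,"dy":0,"dz":0,"ax":0,"ay":0,"az":0}]' >/dev/null; python3 pt.py long .088 0 .063|head -1; python3 -m handwheel '[{"dx":0,"dy":0,"dz":0.06,"ax":0,"ay":0,"az":0},{"dx":0,"dy":0,"dz":0,"ax":0,"ay":0,"az":0}]' >/dev/null; python3 pt.py long .088 0 .063|head -1
```

```text
t 25.4 tray pos [0.0885 0.0008 0.0687] F tray [-1.2  0.2 -2.2] w 0.0384 target world [0.5064 0.1418 0.1171] z 0.1227
t 25.6 tray pos [0.0887 0.0009 0.067 ] F tray [-0.3 -0.2 -1.7] w 0.0385 target world [0.5064 0.1418 0.1171] z 0.1212
t 25.8 tray pos [0.0882 0.0009 0.065 ] F tray [-0.5  0.3 -1.3] w 0.038 target world [0.5064 0.1418 0.1171] z 0.1191
```

```bash
python3 -m handwheel '[{"dx":0,"dy":0,"dz":0.05,"ax":0,"ay":0,"az":0},{"dx":0,"dy":0,"dz":0,"ax":0,"ay":0,"az":0}]' >/dev/null; python3 pt.py long .088 0 .063|head -1; python3 -m handwheel '[{"dx":0,"dy":0,"dz":0.05,"ax":0,"ay":0,"az":0},{"dx":0,"dy":0,"dz":0,"ax":0,"ay":0,"az":0}]' >/dev/null; python3 pt.py long .088 0 .063|head -1
```

```text
t 26.0 tray pos [0.0879 0.0009 0.0635] F tray [-0.2  0.2 -1.8] w 0.0383 target world [0.5064 0.1418 0.1171] z 0.1176
t 26.2 tray pos [0.088  0.0009 0.0632] F tray [-4.  -1.6  9. ] w 0.0383 target world [0.5064 0.1418 0.1171] z 0.1173
```

```bash
python3 -m handwheel '[{"dx":0.2,"dy":0,"dz":-0.01,"ax":0,"ay":0,"az":0},{"dx":0.2,"dy":0,"dz":-0.01,"ax":0,"ay":0,"az":0},{"dx":0,"dy":0,"dz":0,"ax":0,"ay":0,"az":0}]' >/dev/null; python3 pt.py long .088 0 .063|head -1; python3 -m handwheel '[{"dx":0.06,"dy":0,"dz":0,"ax":0,"ay":0,"az":0},{"dx":0,"dy":0,"dz":0,"ax":0,"ay":0,"az":0}]' >/dev/null; python3 pt.py long .088 0 .063|head -1; python3 -m handwheel '[{"dx":0.06,"dy":0,"dz":0,"ax":0,"ay":0,"az":0},{"dx":0,"dy":0,"dz":0,"ax":0,"ay":0,"az":0}]' >/dev/null; python3 pt.py long .088 0 .063|head -1
```

```text
t 26.5 tray pos [0.0781 0.001  0.0632] F tray [-0.7 -1.   4.5] w 0.0381 target world [0.5064 0.1418 0.1171] z 0.1143
t 26.7 tray pos [0.0775 0.001  0.0632] F tray [ 1.8 -1.2  4.1] w 0.0383 target world [0.5064 0.1418 0.1171] z 0.1141
t 26.9 tray pos [0.0762 0.001  0.0632] F tray [ 2.5 -0.8  4.8] w 0.0382 target world [0.5064 0.1418 0.1171] z 0.1137
```

```bash
python3 -m handwheel '[{"dx":0.06,"dy":0,"dz":0,"ax":0,"ay":0,"az":0},{"dx":0,"dy":0,"dz":0,"ax":0,"ay":0,"az":0}]' >/dev/null; python3 pt.py long .088 0 .063|head -1; python3 -m handwheel '[{"dx":0.06,"dy":0,"dz":0,"ax":0,"ay":0,"az":0},{"dx":0,"dy":0,"dz":0,"ax":0,"ay":0,"az":0}]' >/dev/null; python3 pt.py long .088 0 .063|head -1
```

```text
t 27.1 tray pos [0.0746 0.001  0.0632] F tray [ 2.6 -0.4  5.2] w 0.0385 target world [0.5064 0.1418 0.1171] z 0.1132
t 27.3 tray pos [0.0731 0.0011 0.0632] F tray [3.8 0.8 5. ] w 0.0383 target world [0.5064 0.1418 0.1171] z 0.1127
```

```bash
python3 - <<'E'
from h import *; from workcell import bot; import pickle
c=bot.camera("wrist"); cv2.imwrite("pics/w14.png",cv2.resize(c["img"][0:260,150:490,::-1],None,fx=2.3,fy=2.3,interpolation=cv2.INTER_CUBIC)); pickle.dump(c,open("w14.pkl","wb"))
E
```

```text
(no output)
```

View pics/w14.png

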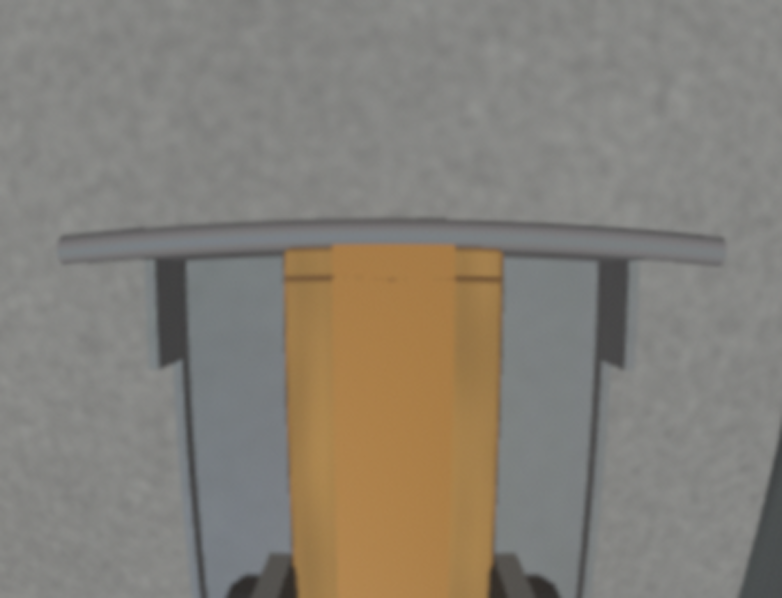

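```bash
python3 -m handwheel '[{"dx":0.06,"dy":0,"dz":0,"ax":0,"ay":0,"az":0},{"dx":0,"dy":0,"dz":0,"ax":0,"ay":0,"az":0}]' >/dev/null; python3 pt.py long .088 0 .063|head -1; python3 -m handwheel '[{"dx":0.05,"dy":0,"dz":0,"ax":0,"ay":0,"az":0},{"dx":0,"dy":0,"dz":0,"ax":0,"ay":0,"az":0}]' >/dev/null; python3 pt.py long .088 0 .063|head -1
```

```text
t 27.55 tray pos [0.0721 0.001  0.0632] F tray [ 4.1 -0.9  3.3] w 0.0382 target world [0.5064 0.1418 0.1171] z 0.1124
t 27.75 tray pos [0.0722 0.001  0.0633] F tray [8.2 0.2 0.1] w 0.0384 target world [0.5064 0.1418 0.1171] z 0.1125
```

```bash
python3 -m handwheel '[{"dx":0.03,"dy":0,"dz":0,"ax":0,"ay":0,"az":0},{"dx":0,"dy":0,"dz":0,"ax":0,"ay":0,"az":0}]'; python3 -m handwheel '[{"dx":0,"dy":0,"dz":0,"ax":0,"ay":0,"az":0},{"dx":0,"dy":0,"dz":0,"ax":0,"ay":0,"az":0},{"dx":0,"dy":0,"dz":0,"ax":0,"ay":0,"az":0},{"dx":0,"dy":0,"dz":-0.5,"ax":0,"ay":0,"az":0},{"dx":0,"dy":0,"dz":-1,"ax":0,"ay":0,"az":0},{"dx":0,"dy":0,"dz":-1,"ax":0,"ay":0,"az":0},{"dx":0,"dy":0,"dz":-1,"ax":0,"ay":0,"az":0},{"dx":0,"dy":0,"dz":0,"ax":0,"ay":0,"az":0}]' 0.45; python3 - <<'E'
from h import *; from workcell import bot; import pickle
c=bot.camera("wrist"); cv2.imwrite("pics/w15.png",cv2.resize(c["img"][0:260,150:490,::-1],None,fx=2.3,fy=2.3,interpolation=cv2.INTER_CUBIC)); pickle.dump(c,open("w15.pkl","wb"))
E
python3 plan.py .581 -.107 .15 1.22
```

```text
clock: 27.95
eef_pos: [0.4912, 0.1404, 0.1126]
tool_rot: [-0.078, 0.984, 0.012, 0.159]
ft_force: [8.9, 0.8, 2.1]
grip_width: 0.0384
clock: 28.75
eef_pos: [0.4619, 0.136, 0.1968]
tool_rot: [-0.078, 0.984, 0.012, 0.158]
ft_force: [0.7, 0.6, 0.5]
grip_width: 0.0623
t 28.8 [0.4613 0.1358 0.1951] F [-0.1  0.   0.5] w 0.0619
n 15 d [-0.803 -0.273  0.243] a [0.145 0.086 0.916]
```

View pics/w15.png

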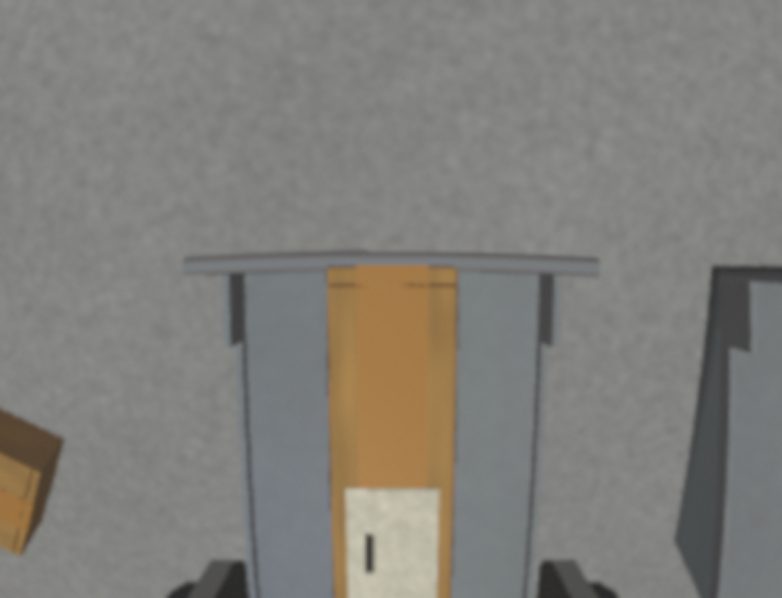

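```bash
python3 -m handwheel '[{"dx":0,"dy":-0.5,"dz":-1,"ax":0,"ay":0,"az":0},{"dx":0,"dy":-1,"dz":-1,"ax":0,"ay":0,"az":0},{"dx":0,"dy":-1,"dz":0,"ax":0,"ay":0,"az":0}]' 1;python3 plan.py .581 -.107 .15 1.22
```

```text
clock: 29.1
eef_pos: [0.4564, 0.0714, 0.2433]
tool_rot: [-0.079, 0.984, 0.012, 0.157]
ft_force: [0.5, -0.1, -1.2]
grip_width: 0.0856
t 29.1 [0.4564 0.0714 0.2433] F [ 0.5 -0.1 -1.2] w 0.0856
n 15 d [-0.642 -0.136  0.356] a [0.146 0.086 0.916]
```

```bash
python3 -m handwheel '[{"dx":-0.64,"dy":-0.14,"dz":0.3,"ax":0.146,"ay":0.086,"az":0.91},{"dx":-0.64,"dy":-0.14,"dz":0.3,"ax":0.146,"ay":0.086,"az":0.91},{"dx":-0.64,"dy":-0.14,"dz":0.3,"ax":0.146,"ay":0.086,"az":0.91},{"dx":-0.64,"dy":-0.14,"dz":0.3,"ax":0.146,"ay":0.086,"az":0.91},{"dx":-0.64,"dy":-0.14,"dz":0.3,"ax":0.146,"ay":0.086,"az":0.91},{"dx":-0.64,"dy":-0.14,"dz":0.3,"ax":0.146,"ay":0.086,"az":0.91},{"dx":-0.64,"dy":-0.14,"dz":0.3,"ax":0.146,"ay":0.086,"az":0.91},{"dx":-0.64,"dy":-0.14,"dz":0.3,"ax":0.146,"ay":0.086,"az":0.91},{"dx":-0.64,"dy":-0.14,"dz":0.3,"ax":0.146,"ay":0.086,"az":0.91},{"dx":-0.64,"dy":-0.14,"dz":0.3,"ax":0.146,"ay":0.086,"az":0.91},{"dx":-0.64,"dy":-0.14,"dz":0.3,"ax":0.146,"ay":0.086,"az":0.91}]';python3 plan.py .581 -.107 .15 1.22
```

```text
clock: 30.2
eef_pos: [0.5883, -0.0426, 0.1936]
tool_rot: [0.631, 0.774, 0.001, 0.048]
ft_force: [0.4, -1.7, 0.1]
grip_width: 0.085
t 30.2 [ 0.5883 -0.0426  0.1936] F [ 0.4 -1.7  0.1] w 0.085
n 4 d [-0.634 -0.09   0.46 ] a [0.134 0.09  0.922]
```

```bash
python3 -m handwheel '[{"dx":-0.63,"dy":-0.09,"dz":0.46,"ax":0.134,"ay":0.09,"az":0.92},{"dx":-0.63,"dy":-0.09,"dz":0.46,"ax":0.134,"ay":0.09,"az":0.92},{"dx":-0.63,"dy":-0.09,"dz":0.46,"ax":0.134,"ay":0.09,"az":0.92},{"dx":-0.63,"dy":-0.09,"dz":0.46,"ax":0.134,"ay":0.09,"az":0.92},{"dx":0,"dy":0,"dz":0,"ax":0,"ay":0,"az":0}]';python3 look.py pics/w16.png big_flat_mid; python3 plan.py .581 -.107 .05 1.22
```

```text
clock: 30.7
eef_pos: [0.5796, -0.1081, 0.1485]
tool_rot: [0.819, 0.574, -0.002, -0.001]
ft_force: [0.6, 0.9, -1.2]
grip_width: 0.0857
big_flat_mid 0.69 [ 0.5809 -0.1074  4.3643] 0.014 prior [ 0.5814 -0.1073  4.3782]
t 30.8 [ 0.5813 -0.1063  0.1511] F [ 0.7 -0.2 -0.3] w 0.0853
n 5 d [-0.006 -0.001  0.808] a [ 0.002 -0.     0.011]
```

View pics/w16.png

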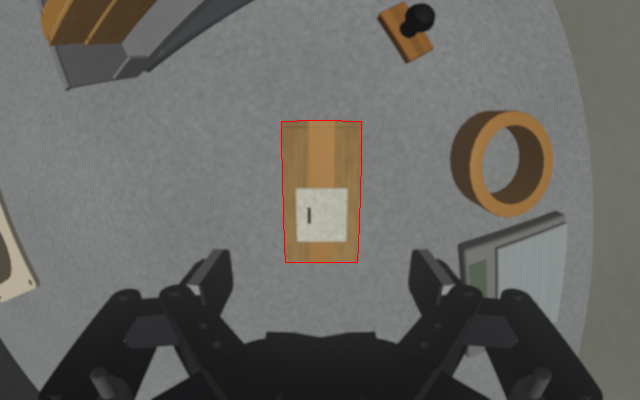

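```bash
python3 -m handwheel '[{"dx":-0.01,"dy":0,"dz":0.9,"ax":0,"ay":0,"az":0.01},{"dx":-0.01,"dy":0,"dz":0.9,"ax":0,"ay":0,"az":0},{"dx":-0.01,"dy":0,"dz":0.9,"ax":0,"ay":0,"az":0},{"dx":-0.01,"dy":0,"dz":0.9,"ax":0,"ay":0,"az":0},{"dx":0,"dy":0,"dz":0.9,"ax":0,"ay":0,"az":0},{"dx":0,"dy":0,"dz":0.6,"ax":0,"ay":0,"az":0},{"dx":0,"dy":0,"dz":0.4,"ax":0,"ay":0,"az":0},{"dx":0,"dy":0,"dz":0,"ax":0,"ay":0,"az":0}]'; python3 - <<'E'
from workcell import bot; import cv2,numpy as np
a=bot.camera("side")["img"][120:250,280:430,::-1];b=bot.camera("scene")["img"][170:300,220:370,::-1]
cv2.imwrite("pics/s17.png",np.hstack([cv2.resize(a,None,fx=2.6,fy=2.6,interpolation=cv2.INTER_CUBIC),cv2.resize(b,None,fx=2.6,fy=2.6,interpolation=cv2.INTER_CUBIC)]))
E
```

```text
clock: 31.6
eef_pos: [0.5817, -0.1063, 0.0142]
tool_rot: [0.818, 0.576, 0.001, 0.001]
ft_force: [-0.1, -0.4, -0.4]
grip_width: 0.0853
```

View pics/s17.png

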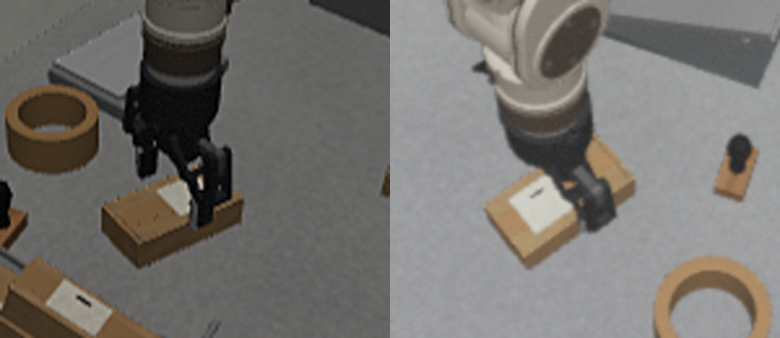

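```bash
python3 -m handwheel '[{"dx":0,"dy":0,"dz":0.1,"ax":0,"ay":0,"az":0},{"dx":0,"dy":0,"dz":0,"ax":0,"ay":0,"az":0},{"dx":0,"dy":0,"dz":0,"ax":0,"ay":0,"az":0}]' 0.4; python3 -m handwheel '[{"dx":0,"dy":0,"dz":0,"ax":0,"ay":0,"az":0},{"dx":0,"dy":0,"dz":0,"ax":0,"ay":0,"az":0},{"dx":0,"dy":0,"dz":0,"ax":0,"ay":0,"az":0}]' -1
```

```text
clock: 32.0
eef_pos: [0.5837, -0.1075, 0.0146]
tool_rot: [0.818, 0.575, 0.003, 0.003]
ft_force: [-1.0, 0.2, 6.5]
grip_width: 0.0656
clock: 32.3
eef_pos: [0.5837, -0.1075, 0.0146]
tool_rot: [0.818, 0.575, 0.003, 0.003]
ft_force: [-1.3, 1.2, 5.2]
grip_width: 0.0655
```

```bash
python3 -m handwheel '[{"dx":0,"dy":0,"dz":-0.5,"ax":0,"ay":0,"az":0},{"dx":0,"dy":0,"dz":-1,"ax":0,"ay":0,"az":0},{"dx":0,"dy":0,"dz":-1,"ax":0,"ay":0,"az":0},{"dx":0,"dy":0,"dz":-1,"ax":0,"ay":0,"az":0},{"dx":0,"dy":0,"dz":-1,"ax":0,"ay":0,"az":0},{"dx":0,"dy":0,"dz":-1,"ax":0,"ay":0,"az":0},{"dx":0,"dy":0,"dz":-1,"ax":0,"ay":0,"az":0},{"dx":0,"dy":0,"dz":-1,"ax":0,"ay":0,"az":0},{"dx":0,"dy":0,"dz":-1,"ax":0,"ay":0,"az":0},{"dx":0,"dy":0,"dz":-1,"ax":0,"ay":0,"az":0},{"dx":0,"dy":0,"dz":-0.6,"ax":0,"ay":0,"az":0}]'; python3 pt.py wide .09 0 .18
```

```text
clock: 33.4
eef_pos: [0.5818, -0.1073, 0.2683]
tool_rot: [0.818, 0.575, 0.003, 0.003]
ft_force: [-0.5, -0.2, -1.5]
grip_width: 0.0655
t 33.4 tray pos [ 0.1335 -0.5004  0.2072] F tray [-1.  -0.1 -1.2] w 0.0655 target world [0.426  0.3694 0.229 ] z 0.2683
n 23 d [ 1.     0.38  -0.057] a [-0.097 -0.05  -0.622]
```

```bash
python3 -m handwheel '[{"dx":1,"dy":0.38,"dz":-0.06,"ax":-0.097,"ay":-0.05,"az":-0.62},{"dx":1,"dy":0.38,"dz":-0.06,"ax":-0.097,"ay":-0.05,"az":-0.62},{"dx":1,"dy":0.38,"dz":-0.06,"ax":-0.097,"ay":-0.05,"az":-0.62},{"dx":1,"dy":0.38,"dz":-0.06,"ax":-0.097,"ay":-0.05,"az":-0.62},{"dx":1,"dy":0.38,"dz":-0.06,"ax":-0.097,"ay":-0.05,"az":-0.62},{"dx":1,"dy":0.38,"dz":-0.06,"ax":-0.097,"ay":-0.05,"az":-0.62},{"dx":1,"dy":0.38,"dz":-0.06,"ax":-0.097,"ay":-0.05,"az":-0.62},{"dx":1,"dy":0.38,"dz":-0.06,"ax":-0.097,"ay":-0.05,"az":-0.62},{"dx":1,"dy":0.38,"dz":-0.06,"ax":-0.097,"ay":-0.05,"az":-0.62},{"dx":1,"dy":0.38,"dz":-0.06,"ax":-0.097,"ay":-0.05,"az":-0.62},{"dx":1,"dy":0.38,"dz":-0.06,"ax":-0.097,"ay":-0.05,"az":-0.62}]'; python3 pt.py wide .09 0 .18
```

```text
clock: 34.5
eef_pos: [0.6482, 0.1675, 0.2718]
tool_rot: [0.427, 0.9, 0.012, 0.088]
ft_force: [-0.2, -0.5, -2.5]
grip_width: 0.0658
t 34.5 tray pos [ 0.2604 -0.2506  0.1696] F tray [-1.1 -0.4 -2.3] w 0.0658 target world [0.426  0.3694 0.229 ] z 0.2718
n 12 d [ 0.995  0.377 -0.063] a [-0.097 -0.052 -0.622]
```

```bash
python3 -m handwheel '[{"dx":1,"dy":0.38,"dz":-0.06,"ax":-0.097,"ay":-0.05,"az":-0.62},{"dx":1,"dy":0.38,"dz":-0.06,"ax":-0.097,"ay":-0.05,"az":-0.62},{"dx":1,"dy":0.38,"dz":-0.06,"ax":-0.097,"ay":-0.05,"az":-0.62},{"dx":1,"dy":0.38,"dz":-0.06,"ax":-0.097,"ay":-0.05,"az":-0.62},{"dx":1,"dy":0.38,"dz":-0.06,"ax":-0.097,"ay":-0.05,"az":-0.62},{"dx":1,"dy":0.38,"dz":-0.06,"ax":-0.097,"ay":-0.05,"az":-0.62},{"dx":1,"dy":0.38,"dz":-0.06,"ax":-0.097,"ay":-0.05,"az":-0.62},{"dx":1,"dy":0.38,"dz":-0.06,"ax":-0.097,"ay":-0.05,"az":-0.62},{"dx":1,"dy":0.38,"dz":-0.06,"ax":-0.097,"ay":-0.05,"az":-0.62},{"dx":1,"dy":0.38,"dz":-0.06,"ax":-0.097,"ay":-0.05,"az":-0.62},{"dx":1,"dy":0.38,"dz":-0.06,"ax":-0.097,"ay":-0.05,"az":-0.62},{"dx":1,"dy":0.38,"dz":-0.06,"ax":-0.097,"ay":-0.05,"az":-0.62}]'; python3 -m handwheel '[{"dx":0,"dy":0,"dz":0,"ax":0,"ay":0,"az":0},{"dx":0,"dy":0,"dz":0,"ax":0,"ay":0,"az":0}]';python3 pt.py wide .085 0 .12;  python3 - <<'E'
from h import *; from workcell import bot; import pickle
c=bot.camera("wrist"); cv2.imwrite("pics/w18.png",cv2.resize(c["img"][0:300,150:490,::-1],None,fx=2,fy=2,interpolation=cv2.INTER_CUBIC)); pickle.dump(c,open("w18.pkl","wb"))
E
```

```text
clock: 35.7
eef_pos: [0.4252, 0.371, 0.2283]
tool_rot: [-0.122, 0.98, 0.02, 0.154]
ft_force: [-0.4, -0.0, -2.8]
grip_width: 0.0653
clock: 35.9
eef_pos: [0.4261, 0.3708, 0.2287]
tool_rot: [-0.12, 0.981, 0.02, 0.154]
ft_force: [-0.8, 1.0, -1.6]
grip_width: 0.0655
t 35.9 tray pos [0.0903 0.0013 0.1796] F tray [-1.   1.1 -1.4] w 0.0655 target world [0.4394 0.3728 0.1704] z 0.2287
n 3 d [ 0.069 -0.018  0.795] a [ 0.    -0.005 -0.014]
```

View pics/w18.png

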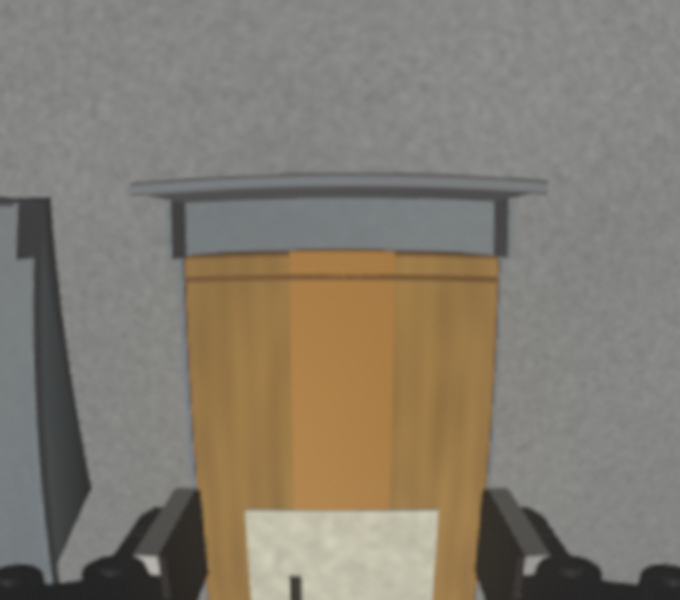

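```bash
python3 -m handwheel '[{"dx":0.05,"dy":0,"dz":0.95,"ax":0,"ay":0,"az":-0.01},{"dx":0.05,"dy":0,"dz":0.95,"ax":0,"ay":0,"az":-0.01},{"dx":0.05,"dy":0,"dz":0.95,"ax":0,"ay":0,"az":-0.01},{"dx":0.05,"dy":0,"dz":0.95,"ax":0,"ay":0,"az":-0.01},{"dx":0,"dy":0,"dz":0.9,"ax":0,"ay":0,"az":0},{"dx":0,"dy":0,"dz":0.6,"ax":0,"ay":0,"az":0},{"dx":0,"dy":0,"dz":0,"ax":0,"ay":0,"az":0},{"dx":0,"dy":0,"dz":0,"ax":0,"ay":0,"az":0}]';python3 pt.py wide .085 0 .015;  python3 - <<'E'
from h import *; from workcell import bot; import pickle
c=bot.camera("wrist"); cv2.imwrite("pics/w19.png",cv2.resize(c["img"][0:300,100:540,::-1],None,fx=1.8,fy=1.8,interpolation=cv2.INTER_CUBIC)); pickle.dump(c,open("w19.pkl","wb"))
E
```

```text
clock: 36.75
eef_pos: [0.4624, 0.3797, 0.1009]
tool_rot: [-0.122, 0.98, 0.019, 0.154]
ft_force: [0.6, -0.1, -1.7]
grip_width: 0.0657
t 36.75 tray pos [0.0863 0.0009 0.0465] F tray [ 0.  -0.3 -1.8] w 0.0657 target world [0.4708 0.3809 0.0705] z 0.1009
n 2 d [ 0.025 -0.019  0.631] a [-0.001 -0.007 -0.007]
```

View pics/w19.png

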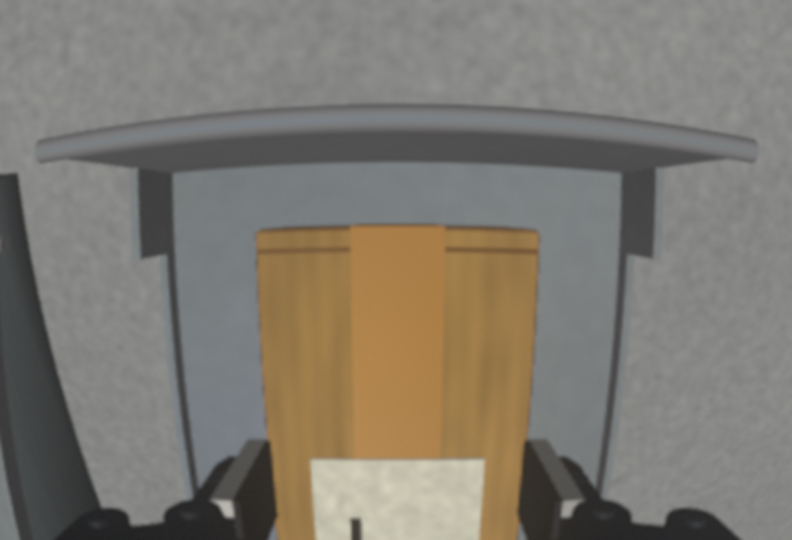

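```bash
python3 -m handwheel '[{"dx":0,"dy":-0.02,"dz":0.6,"ax":0,"ay":0,"az":0},{"dx":0,"dy":0,"dz":0.45,"ax":0,"ay":0,"az":0},{"dx":0,"dy":0,"dz":0,"ax":0,"ay":0,"az":0}]'>/dev/null;python3 pt.py wide .085 0 .015|head -1;python3 -m handwheel '[{"dx":0,"dy":0,"dz":0.06,"ax":0,"ay":0,"az":0},{"dx":0,"dy":0,"dz":0,"ax":0,"ay":0,"az":0}]' >/dev/null; python3 pt.py wide .088 0 .063|head -1; python3 -m handwheel '[{"dx":0,"dy":0,"dz":0.05,"ax":0,"ay":0,"az":0},{"dx":0,"dy":0,"dz":0,"ax":0,"ay":0,"az":0}]' >/dev/null; python3 pt.py wide .088 0 .063|head -1
```

```text
t 37.1 tray pos [0.0847 0.0004 0.0197] F tray [-2.2 -0.2 -1.2] w 0.0656 target world [0.4708 0.3809 0.0705] z 0.0749
t 37.3 tray pos [0.0858 0.0011 0.0193] F tray [-1.6 -0.3 -2. ] w 0.0657 target world [0.4592 0.3779 0.1171] z 0.0749
t 37.5 tray pos [0.0857 0.001  0.0179] F tray [-0.4 -0.5 -1.9] w 0.0658 target world [0.4592 0.3779 0.1171] z 0.0735
```

```bash
python3 -m handwheel '[{"dx":0,"dy":0,"dz":0.05,"ax":0,"ay":0,"az":0},{"dx":0,"dy":0,"dz":0,"ax":0,"ay":0,"az":0}]' >/dev/null; python3 pt.py wide .088 0 .063|head -1; python3 -m handwheel '[{"dx":0,"dy":0,"dz":0.05,"ax":0,"ay":0,"az":0},{"dx":0,"dy":0,"dz":0,"ax":0,"ay":0,"az":0}]' >/dev/null; python3 pt.py wide .088 0 .063|head -1
```

```text
t 37.7 tray pos [0.0854 0.0009 0.0164] F tray [-0.4 -0.1 -1.3] w 0.0655 target world [0.4592 0.3779 0.1171] z 0.072
t 37.9 tray pos [0.0854 0.0008 0.015 ] F tray [-0.7 -0.4 -1.7] w 0.0654 target world [0.4592 0.3779 0.1171] z 0.0707
```

```bash
python3 -m handwheel '[{"dx":0,"dy":0,"dz":0.04,"ax":0,"ay":0,"az":0},{"dx":0,"dy":0,"dz":0,"ax":0,"ay":0,"az":0}]' >/dev/null; python3 pt.py wide .088 0 .063|head -1; python3 -m handwheel '[{"dx":0,"dy":0,"dz":0.04,"ax":0,"ay":0,"az":0},{"dx":0,"dy":0,"dz":0,"ax":0,"ay":0,"az":0}]' >/dev/null; python3 pt.py wide .088 0 .063|head -1
```

```text
t 38.1 tray pos [0.0855 0.0009 0.0149] F tray [-2.6 -1.5  4.9] w 0.0656 target world [0.4592 0.3779 0.1171] z 0.0705
t 38.3 tray pos [0.0855 0.0009 0.0147] F tray [-4.  -3.8 12.3] w 0.0654 target world [0.4592 0.3779 0.1171] z 0.0704
```

```bash
python3 -m handwheel '[{"dx":0,"dy":0,"dz":-0.04,"ax":0,"ay":0,"az":0},{"dx":0.2,"dy":0,"dz":0,"ax":0,"ay":0,"az":0},{"dx":0.2,"dy":0,"dz":0,"ax":0,"ay":0,"az":0},{"dx":0.2,"dy":0,"dz":0,"ax":0,"ay":0,"az":0},{"dx":0,"dy":0,"dz":0,"ax":0,"ay":0,"az":0}]'>/dev/null;python3 pt.py wide .085 0 .015|head -1;python3 -m handwheel '[{"dx":0.06,"dy":0,"dz":0,"ax":0,"ay":0,"az":0},{"dx":0,"dy":0,"dz":0,"ax":0,"ay":0,"az":0}]' >/dev/null; python3 pt.py wide .088 0 .063|head -1; python3 -m handwheel '[{"dx":0.06,"dy":0,"dz":0,"ax":0,"ay":0,"az":0},{"dx":0,"dy":0,"dz":0,"ax":0,"ay":0,"az":0}]' >/dev/null; python3 pt.py wide .088 0 .063|head -1
```

```text
t 38.8 tray pos [0.0706 0.0016 0.0148] F tray [0.2 0.2 5.4] w 0.0658 target world [0.4708 0.3809 0.0705] z 0.0659
t 39.0 tray pos [0.0696 0.0015 0.0148] F tray [0.1 0.1 6.1] w 0.0659 target world [0.4592 0.3779 0.1171] z 0.0656
t 39.2 tray pos [0.0683 0.0015 0.0148] F tray [ 1.1 -0.3  5. ] w 0.0656 target world [0.4592 0.3779 0.1171] z 0.0652
```

```bash
python3 -m handwheel '[{"dx":0.06,"dy":0,"dz":0,"ax":0,"ay":0,"az":0},{"dx":0,"dy":0,"dz":0,"ax":0,"ay":0,"az":0}]' >/dev/null; python3 pt.py wide .088 0 .063|head -1; python3 -m handwheel '[{"dx":0.06,"dy":0,"dz":0,"ax":0,"ay":0,"az":0},{"dx":0,"dy":0,"dz":0,"ax":0,"ay":0,"az":0}]' >/dev/null; python3 pt.py wide .088 0 .063|head -1; python3 -m handwheel '[{"dx":0.05,"dy":0,"dz":0,"ax":0,"ay":0,"az":0},{"dx":0,"dy":0,"dz":0,"ax":0,"ay":0,"az":0}]' >/dev/null; python3 pt.py wide .088 0 .063|head -1;python3 - <<'E'
from h import *; from workcell import bot; import pickle
c=bot.camera("wrist"); cv2.imwrite("pics/w20.png",cv2.resize(c["img"][0:300,100:540,::-1],None,fx=1.8,fy=1.8,interpolation=cv2.INTER_CUBIC)); pickle.dump(c,open("w20.pkl","wb"))
E
```

```text
t 39.4 tray pos [0.0668 0.0015 0.0148] F tray [1.4 0.2 4.7] w 0.0655 target world [0.4592 0.3779 0.1171] z 0.0647
t 39.6 tray pos [0.0654 0.0015 0.0148] F tray [1.3 0.2 5.6] w 0.0655 target world [0.4592 0.3779 0.1171] z 0.0643
t 39.8 tray pos [0.0642 0.0015 0.0148] F tray [ 1.6 -0.4  4.1] w 0.0657 target world [0.4592 0.3779 0.1171] z 0.0639
```

View pics/w20.png

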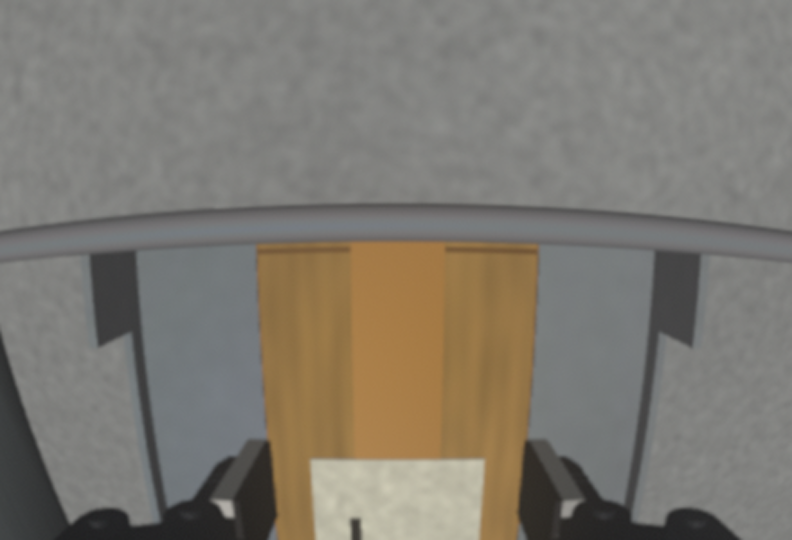

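```bash
python3 -m handwheel '[{"dx":0.05,"dy":0,"dz":0,"ax":0,"ay":0,"az":0},{"dx":0,"dy":0,"dz":0,"ax":0,"ay":0,"az":0}]' >/dev/null; python3 pt.py wide .088 0 .063|head -1; python3 -m handwheel '[{"dx":0.05,"dy":0,"dz":0,"ax":0,"ay":0,"az":0},{"dx":0,"dy":0,"dz":0,"ax":0,"ay":0,"az":0}]' >/dev/null; python3 pt.py wide .088 0 .063|head -1; python3 -m handwheel '[{"dx":0.05,"dy":0,"dz":0,"ax":0,"ay":0,"az":0},{"dx":0,"dy":0,"dz":0,"ax":0,"ay":0,"az":0}]' >/dev/null; python3 pt.py wide .088 0 .063|head -1
```

```text
t 40.05 tray pos [0.0642 0.0015 0.0148] F tray [ 5.8 -0.   2.7] w 0.066 target world [0.4592 0.3779 0.1171] z 0.0639
t 40.25 tray pos [0.0642 0.0016 0.0149] F tray [ 9.2 -0.3 -0.1] w 0.0657 target world [0.4592 0.3779 0.1171] z 0.064
t 40.45 tray pos [0.0642 0.0015 0.015 ] F tray [10.6 -0.2 -1.8] w 0.0655 target world [0.4592 0.3779 0.1171] z 0.0641
```

```bash
python3 -m handwheel '[{"dx":0,"dy":0,"dz":0,"ax":0,"ay":0,"az":0},{"dx":0,"dy":0,"dz":0,"ax":0,"ay":0,"az":0},{"dx":0,"dy":0,"dz":0,"ax":0,"ay":0,"az":0},{"dx":0,"dy":0,"dz":-0.5,"ax":0,"ay":0,"az":0},{"dx":0,"dy":0,"dz":-1,"ax":0,"ay":0,"az":0},{"dx":0,"dy":0,"dz":-1,"ax":0,"ay":0,"az":0},{"dx":0,"dy":0,"dz":-1,"ax":0,"ay":0,"az":0},{"dx":0,"dy":0,"dz":-1,"ax":0,"ay":0,"az":0},{"dx":0,"dy":0,"dz":-1,"ax":0,"ay":0,"az":0},{"dx":0,"dy":0,"dz":0,"ax":0,"ay":0,"az":0}]' 1;python3 pt.py wide .09 0 .15; python3 - <<'E'
from h import *; from workcell import bot; import pickle
c=bot.camera("wrist"); cv2.imwrite("pics/w21.png",cv2.resize(c["img"][0:300,100:540,::-1],None,fx=1.8,fy=1.8,interpolation=cv2.INTER_CUBIC)); pickle.dump(c,open("w21.pkl","wb"))
E
```

```text
clock: 41.45
eef_pos: [0.4069, 0.3668, 0.1973]
tool_rot: [-0.123, 0.98, 0.022, 0.157]
ft_force: [-0.1, 0.6, -0.4]
grip_width: 0.0852
t 41.45 tray pos [0.0619 0.0022 0.1558] F tray [-0.1  0.6 -0.4] w 0.0852 target world [0.435  0.3717 0.2005] z 0.1973
n 2 d [-0.562 -0.044  0.117] a [ 0.014  0.013 -0.003]
```

View pics/w21.png

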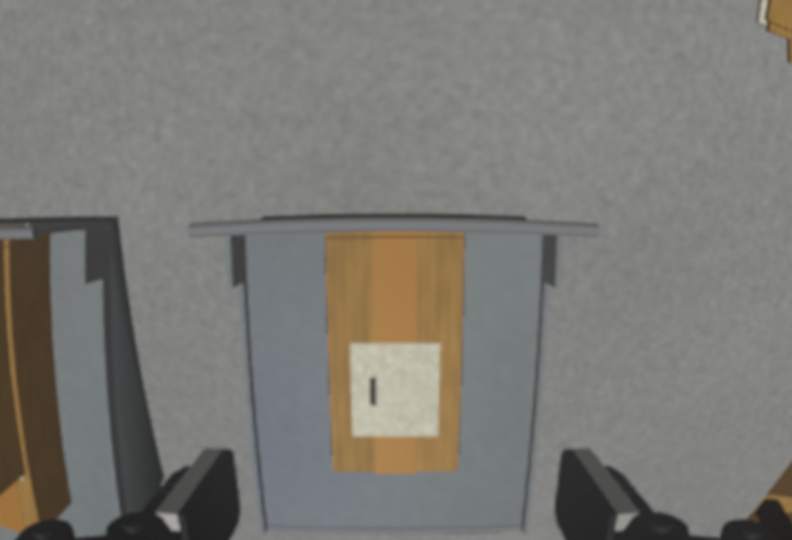

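```bash
python3 plan.py .413 -.339 .17 1.75
```

```text
t 41.5 [0.4065 0.3661 0.1952] F [-0.6 -0.2 -0.5] w 0.0856
n 28 d [-0.587 -0.964  0.087] a [0.062 0.057 0.387]
```

```bash
python3 -m handwheel '[{"dx":-0.59,"dy":-0.96,"dz":0.03,"ax":0.062,"ay":0.057,"az":0.39},{"dx":-0.59,"dy":-0.96,"dz":0.03,"ax":0.062,"ay":0.057,"az":0.39},{"dx":-0.59,"dy":-0.96,"dz":0.03,"ax":0.062,"ay":0.057,"az":0.39},{"dx":-0.59,"dy":-0.96,"dz":0.03,"ax":0.062,"ay":0.057,"az":0.39},{"dx":-0.59,"dy":-0.96,"dz":0.03,"ax":0.062,"ay":0.057,"az":0.39},{"dx":-0.59,"dy":-0.96,"dz":0.03,"ax":0.062,"ay":0.057,"az":0.39},{"dx":-0.59,"dy":-0.96,"dz":0.03,"ax":0.062,"ay":0.057,"az":0.39},{"dx":-0.59,"dy":-0.96,"dz":0.03,"ax":0.062,"ay":0.057,"az":0.39},{"dx":-0.59,"dy":-0.96,"dz":0.03,"ax":0.062,"ay":0.057,"az":0.39},{"dx":-0.59,"dy":-0.96,"dz":0.03,"ax":0.062,"ay":0.057,"az":0.39},{"dx":-0.59,"dy":-0.96,"dz":0.03,"ax":0.062,"ay":0.057,"az":0.39},{"dx":-0.59,"dy":-0.96,"dz":0.03,"ax":0.062,"ay":0.057,"az":0.39}]'; python3 plan.py .413 -.339 .17 1.75
```

```text
clock: 42.7
eef_pos: [0.554, 0.0689, 0.216]
tool_rot: [0.23, 0.969, 0.011, 0.094]
ft_force: [-0.2, 1.1, 0.6]
grip_width: 0.0853
t 42.7 [0.554  0.0689 0.216 ] F [-0.2  1.1  0.6] w 0.0853
n 16 d [-0.592 -0.95   0.123] a [0.059 0.056 0.384]
```

```bash
python3 -m handwheel '[{"dx":-0.59,"dy":-0.95,"dz":0.12,"ax":0.06,"ay":0.056,"az":0.38},{"dx":-0.59,"dy":-0.95,"dz":0.12,"ax":0.06,"ay":0.056,"az":0.38},{"dx":-0.59,"dy":-0.95,"dz":0.12,"ax":0.06,"ay":0.056,"az":0.38},{"dx":-0.59,"dy":-0.95,"dz":0.12,"ax":0.06,"ay":0.056,"az":0.38},{"dx":-0.59,"dy":-0.95,"dz":0.12,"ax":0.06,"ay":0.056,"az":0.38},{"dx":-0.59,"dy":-0.95,"dz":0.12,"ax":0.06,"ay":0.056,"az":0.38},{"dx":-0.59,"dy":-0.95,"dz":0.12,"ax":0.06,"ay":0.056,"az":0.38},{"dx":-0.59,"dy":-0.95,"dz":0.12,"ax":0.06,"ay":0.056,"az":0.38},{"dx":-0.59,"dy":-0.95,"dz":0.12,"ax":0.06,"ay":0.056,"az":0.38},{"dx":-0.59,"dy":-0.95,"dz":0.12,"ax":0.06,"ay":0.056,"az":0.38},{"dx":-0.59,"dy":-0.95,"dz":0.12,"ax":0.06,"ay":0.056,"az":0.38},{"dx":-0.59,"dy":-0.95,"dz":0.12,"ax":0.06,"ay":0.056,"az":0.38}]'; python3 plan.py .413 -.339 .15 1.75
```

```text
clock: 43.9
eef_pos: [0.4843, -0.2522, 0.1835]
tool_rot: [0.545, 0.838, 0.003, 0.024]
ft_force: [1.1, -0.8, -0.7]
grip_width: 0.0852
t 43.9 [ 0.4843 -0.2522  0.1835] F [ 1.1 -0.8 -0.7] w 0.0852
n 4 d [-0.586 -0.963  0.33 ] a [0.058 0.055 0.396]
```

```bash
python3 -m handwheel '[{"dx":-0.59,"dy":-0.96,"dz":0.33,"ax":0.058,"ay":0.055,"az":0.4},{"dx":-0.59,"dy":-0.96,"dz":0.33,"ax":0.058,"ay":0.055,"az":0.4},{"dx":-0.59,"dy":-0.96,"dz":0.33,"ax":0.058,"ay":0.055,"az":0.4},{"dx":-0.59,"dy":-0.96,"dz":0.33,"ax":0.058,"ay":0.055,"az":0.4},{"dx":0,"dy":0,"dz":0,"ax":0,"ay":0,"az":0},{"dx":0,"dy":0,"dz":0,"ax":0,"ay":0,"az":0}]';python3 look.py pics/w22.png small_flat_mid; python3 plan.py .413 -.339 .05 1.75
```

```text
clock: 44.5
eef_pos: [0.414, -0.3386, 0.1504]
tool_rot: [0.641, 0.767, 0.0, 0.0]
ft_force: [0.4, 0.0, -0.5]
grip_width: 0.0854
small_flat_mid 0.68 [ 0.4131 -0.3395  1.752 ] 0.018 prior [ 0.4133 -0.3392  1.7581]
t 44.6 [ 0.4153 -0.3382  0.1514] F [ 0.4 -0.2 -0.7] w 0.0856
n 5 d [-0.002 -0.02   0.811] a [0.003 0.002 0.001]
```

View pics/w22.png

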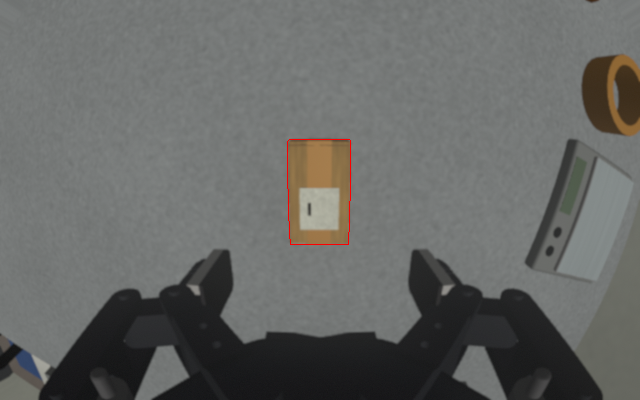

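```bash
python3 -m handwheel '[{"dx":0,"dy":-0.02,"dz":0.9,"ax":0,"ay":0,"az":0},{"dx":0,"dy":-0.02,"dz":0.9,"ax":0,"ay":0,"az":0},{"dx":0,"dy":-0.02,"dz":0.9,"ax":0,"ay":0,"az":0},{"dx":0,"dy":0,"dz":0.9,"ax":0,"ay":0,"az":0},{"dx":0,"dy":0,"dz":0.9,"ax":0,"ay":0,"az":0},{"dx":0,"dy":0,"dz":0.6,"ax":0,"ay":0,"az":0},{"dx":0,"dy":0,"dz":0.3,"ax":0,"ay":0,"az":0},{"dx":0,"dy":0,"dz":0,"ax":0,"ay":0,"az":0},{"dx":0,"dy":0,"dz":0,"ax":0,"ay":0,"az":0}]' 0.55; python3 - <<'E'
from workcell import bot; import cv2,numpy as np
a=bot.camera("side")["img"][110:220,380:510,::-1];b=bot.camera("scene")["img"][230:340,110:240,::-1]
cv2.imwrite("pics/s23.png",np.hstack([cv2.resize(a,None,fx=3,fy=3,interpolation=cv2.INTER_CUBIC),cv2.resize(b,None,fx=3,fy=3,interpolation=cv2.INTER_CUBIC)]))
E
```

```text
clock: 45.5
eef_pos: [0.4148, -0.3393, 0.0175]
tool_rot: [0.641, 0.768, 0.0, 0.002]
ft_force: [-1.0, -1.4, -0.1]
grip_width: 0.0658
```

View pics/s23.png

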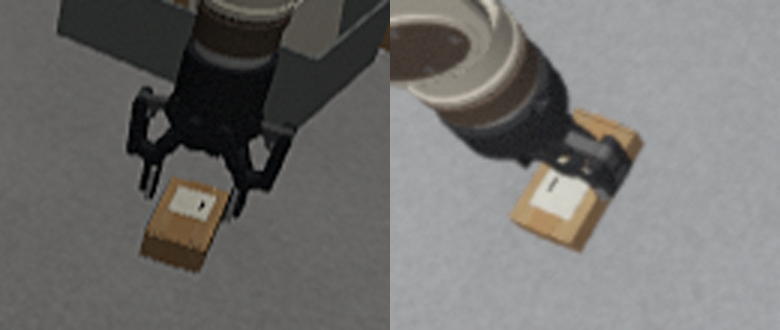

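```bash
python3 - <<'E'
from h import *; from workcell import bot
c=bot.camera("side"); y=1.748; n=np.array([np.cos(y),np.sin(y),0]); p=np.array([.414,-.339,.03]); e=np.array(c["eye"])
for off in(0,.011):
  for u,v in((237,217),(152,196)):
    d=ray(c,u/3+380,v/3+110); q=e+d*((p+off*n-e)@n)/(d@n); print(off,q.round(4),round((q-p)@np.array([np.sin(y),-np.cos(y),0]),4))
E
```

```text
0 [ 0.3706 -0.3468  0.0374] -0.0441
0 [ 0.4474 -0.333   0.0336] 0.034
0.011 [ 0.3682 -0.336   0.0454] -0.0445
0.011 [ 0.4441 -0.3224  0.0417] 0.0326
```

```bash
python3 -m handwheel '[{"dx":0,"dy":0,"dz":0.12,"ax":0,"ay":0,"az":0},{"dx":0,"dy":0,"dz":0,"ax":0,"ay":0,"az":0}]' ;  python3 -m handwheel '[{"dx":0,"dy":0,"dz":0.12,"ax":0,"ay":0,"az":0},{"dx":0,"dy":0,"dz":0,"ax":0,"ay":0,"az":0}]'
```

```text
clock: 45.85
eef_pos: [0.414, -0.3394, 0.0139]
tool_rot: [0.641, 0.767, 0.0, 0.002]
ft_force: [-0.5, 0.8, 0.1]
grip_width: 0.0662
clock: 46.05
eef_pos: [0.4137, -0.3392, 0.0104]
tool_rot: [0.641, 0.767, 0.0, 0.001]
ft_force: [-0.3, -0.2, 0.3]
grip_width: 0.0662
```

```bash
python3 -m handwheel '[{"dx":0,"dy":0,"dz":0.06,"ax":0,"ay":0,"az":0},{"dx":0,"dy":0,"dz":0,"ax":0,"ay":0,"az":0}]' | sed -n 2,4p;  python3 -m handwheel '[{"dx":0,"dy":0,"dz":0.06,"ax":0,"ay":0,"az":0},{"dx":0,"dy":0,"dz":0,"ax":0,"ay":0,"az":0}]'| sed -n 2,4p; python3 - <<'E'
from workcell import bot; import cv2,numpy as np
a=bot.camera("side")["img"][110:220,380:510,::-1];b=bot.camera("wrist")["img"][150:400,200:440,::-1]
cv2.imwrite("pics/s24.png",np.hstack([cv2.resize(a,(390,330),interpolation=cv2.INTER_CUBIC),cv2.resize(b,(317,330),interpolation=cv2.INTER_CUBIC)]))
E
```

```text
eef_pos: [0.4138, -0.3393, 0.009]
tool_rot: [0.641, 0.767, 0.0, 0.002]
ft_force: [0.1, 0.2, -0.1]
eef_pos: [0.4139, -0.3393, 0.0076]
tool_rot: [0.641, 0.768, 0.0, 0.002]
ft_force: [-1.4, 0.3, -0.4]
```

View pics/s24.png

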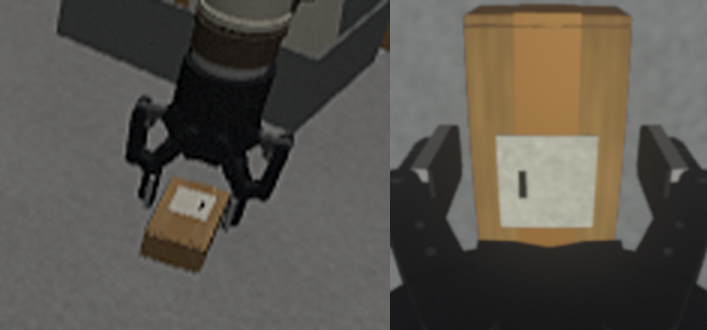

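```bash
python3 -m handwheel '[{"dx":0,"dy":0,"dz":0.1,"ax":0,"ay":0,"az":0},{"dx":0,"dy":0,"dz":0,"ax":0,"ay":0,"az":0}]' | sed -n 2,4p;  python3 -m handwheel '[{"dx":0,"dy":0,"dz":0.08,"ax":0,"ay":0,"az":0},{"dx":0,"dy":0,"dz":0,"ax":0,"ay":0,"az":0}]'| sed -n 2,4p
```

```text
eef_pos: [0.4138, -0.3392, 0.0049]
tool_rot: [0.641, 0.768, 0.0, 0.002]
ft_force: [-0.1, 0.3, 0.2]
eef_pos: [0.4138, -0.3392, 0.003]
tool_rot: [0.641, 0.768, 0.0, 0.002]
ft_force: [-0.3, -0.1, -0.1]
```

```bash
python3 -m handwheel '[{"dx":0,"dy":0,"dz":0,"ax":0,"ay":0,"az":0},{"dx":0,"dy":0,"dz":0,"ax":0,"ay":0,"az":0}]' 0.2; python3 -m handwheel '[{"dx":0,"dy":0,"dz":0,"ax":0,"ay":0,"az":0},{"dx":0,"dy":0,"dz":0,"ax":0,"ay":0,"az":0}]' 0.1
```

```text
clock: 47.15
eef_pos: [0.4142, -0.3395, 0.0036]
tool_rot: [0.641, 0.768, 0.0, 0.002]
ft_force: [-0.4, 0.9, 3.2]
grip_width: 0.0539
clock: 47.35
eef_pos: [0.4142, -0.3395, 0.0036]
tool_rot: [0.641, 0.768, 0.0, 0.002]
ft_force: [0.5, 0.5, 4.0]
grip_width: 0.0543
```

```bash
python3 -m handwheel '[{"dx":0,"dy":0,"dz":0,"ax":0,"ay":0,"az":0},{"dx":0,"dy":0,"dz":0,"ax":0,"ay":0,"az":0},{"dx":0,"dy":0,"dz":-0.2,"ax":0,"ay":0,"az":0},{"dx":0,"dy":0,"dz":-0.8,"ax":0,"ay":0,"az":0},{"dx":0,"dy":0,"dz":-1,"ax":0,"ay":0,"az":0},{"dx":0,"dy":0,"dz":-1,"ax":0,"ay":0,"az":0},{"dx":0,"dy":0,"dz":-1,"ax":0,"ay":0,"az":0},{"dx":0,"dy":0,"dz":-1,"ax":0,"ay":0,"az":0},{"dx":0,"dy":0,"dz":-1,"ax":0,"ay":0,"az":0},{"dx":0,"dy":0,"dz":-1,"ax":0,"ay":0,"az":0},{"dx":0,"dy":0,"dz":-1,"ax":0,"ay":0,"az":0},{"dx":0,"dy":0,"dz":-1,"ax":0,"ay":0,"az":0}]' -1;  python3 -m handwheel '[{"dx":0,"dy":0,"dz":-1,"ax":0,"ay":0,"az":0},{"dx":0,"dy":0,"dz":-0.8,"ax":0,"ay":0,"az":0}]'; python3 pt.py wide .08 0.001 .18
```

```text
clock: 48.55
eef_pos: [0.4128, -0.3385, 0.2285]
tool_rot: [0.641, 0.768, 0.0, 0.001]
ft_force: [0.0, 0.2, -2.4]
grip_width: 0.0545
clock: 48.75
eef_pos: [0.413, -0.3387, 0.2741]
tool_rot: [0.641, 0.768, 0.0, 0.002]
ft_force: [-0.2, 0.3, -1.7]
grip_width: 0.0543
t 48.75 tray pos [-0.0747 -0.6829  0.2809] F tray [-0.6  0.3 -1.5] w 0.0543 target world [0.4166 0.368  0.2259] z 0.2741
n 26 d [0.698 0.999 0.015] a [-0.066 -0.061 -0.417]
```

```bash
python3 -m handwheel '[{"dx":0.7,"dy":1,"dz":0.01,"ax":-0.066,"ay":-0.061,"az":-0.417},{"dx":0.7,"dy":1,"dz":0.01,"ax":-0.066,"ay":-0.061,"az":-0.417},{"dx":0.7,"dy":1,"dz":0.01,"ax":-0.066,"ay":-0.061,"az":-0.417},{"dx":0.7,"dy":1,"dz":0.01,"ax":-0.066,"ay":-0.061,"az":-0.417},{"dx":0.7,"dy":1,"dz":0.01,"ax":-0.066,"ay":-0.061,"az":-0.417},{"dx":0.7,"dy":1,"dz":0.01,"ax":-0.066,"ay":-0.061,"az":-0.417},{"dx":0.7,"dy":1,"dz":0.01,"ax":-0.066,"ay":-0.061,"az":-0.417},{"dx":0.7,"dy":1,"dz":0.01,"ax":-0.066,"ay":-0.061,"az":-0.417},{"dx":0.7,"dy":1,"dz":0.01,"ax":-0.066,"ay":-0.061,"az":-0.417},{"dx":0.7,"dy":1,"dz":0.01,"ax":-0.066,"ay":-0.061,"az":-0.417},{"dx":0.7,"dy":1,"dz":0.01,"ax":-0.066,"ay":-0.061,"az":-0.417},{"dx":0.7,"dy":1,"dz":0.01,"ax":-0.066,"ay":-0.061,"az":-0.417}]'; python3 pt.py wide .08 0.001 .18
```

```text
clock: 49.95
eef_pos: [0.5643, -0.0135, 0.2683]
tool_rot: [0.312, 0.947, 0.009, 0.079]
ft_force: [1.2, -0.3, -1.8]
grip_width: 0.0544
t 49.95 tray pos [ 0.1394 -0.4052  0.2053] F tray [ 0.5 -0.6 -2. ] w 0.0544 target world [0.4166 0.368  0.2259] z 0.2683
n 14 d [0.694 0.994 0.013] a [-0.066 -0.061 -0.416]
```

```bash
python3 -m handwheel '[{"dx":0.7,"dy":1,"dz":0,"ax":-0.066,"ay":-0.061,"az":-0.416},{"dx":0.7,"dy":1,"dz":0,"ax":-0.066,"ay":-0.061,"az":-0.416},{"dx":0.7,"dy":1,"dz":0,"ax":-0.066,"ay":-0.061,"az":-0.416},{"dx":0.7,"dy":1,"dz":0,"ax":-0.066,"ay":-0.061,"az":-0.416},{"dx":0.7,"dy":1,"dz":0,"ax":-0.066,"ay":-0.061,"az":-0.416},{"dx":0.7,"dy":1,"dz":0.01,"ax":-0.066,"ay":-0.061,"az":-0.416},{"dx":0.7,"dy":1,"dz":0.01,"ax":-0.066,"ay":-0.061,"az":-0.416},{"dx":0.7,"dy":1,"dz":0.01,"ax":-0.066,"ay":-0.061,"az":-0.416},{"dx":0.7,"dy":1,"dz":0.01,"ax":-0.066,"ay":-0.061,"az":-0.416},{"dx":0.7,"dy":1,"dz":0.01,"ax":-0.066,"ay":-0.061,"az":-0.416},{"dx":0.7,"dy":1,"dz":0.01,"ax":-0.066,"ay":-0.061,"az":-0.416},{"dx":0.7,"dy":1,"dz":0.01,"ax":-0.066,"ay":-0.061,"az":-0.416}]'; python3 pt.py wide .075 0.001 .16
```

```text
clock: 51.15
eef_pos: [0.4554, 0.3256, 0.2376]
tool_rot: [-0.061, 0.987, 0.017, 0.146]
ft_force: [-0.4, -0.2, -2.5]
grip_width: 0.0542
t 51.15 tray pos [ 0.1094 -0.0498  0.1828] F tray [-1.2 -0.1 -2.2] w 0.0542 target world [0.418  0.3684 0.2053] z 0.2376
n 2 d [0.774 0.955 0.45 ] a [-0.072 -0.062 -0.413]
```

```bash
python3 -m handwheel '[{"dx":0.77,"dy":0.96,"dz":0.4,"ax":-0.072,"ay":-0.062,"az":-0.413},{"dx":0.77,"dy":0.96,"dz":0.4,"ax":-0.072,"ay":-0.062,"az":-0.413},{"dx":0,"dy":0,"dz":0,"ax":0,"ay":0,"az":0},{"dx":0,"dy":0,"dz":0,"ax":0,"ay":0,"az":0}]'>/dev/null; python3 pt.py wide .067 0.001 .065
```

```text
t 51.55 tray pos [0.0756 0.0003 0.1625] F tray [-0.4 -0.1 -1.2] w 0.0544 target world [0.439  0.3738 0.1125] z 0.2079
n 4 d [0.085 0.007 0.975] a [-0.002 -0.001 -0.003]
```

```bash
python3 -m handwheel '[{"dx":0.08,"dy":0.01,"dz":0.97,"ax":0,"ay":0,"az":0},{"dx":0.08,"dy":0.01,"dz":0.97,"ax":0,"ay":0,"az":0},{"dx":0.08,"dy":0.01,"dz":0.97,"ax":0,"ay":0,"az":0},{"dx":0.08,"dy":0.01,"dz":0.97,"ax":0,"ay":0,"az":0},{"dx":0,"dy":0,"dz":0,"ax":0,"ay":0,"az":0},{"dx":0,"dy":0,"dz":0,"ax":0,"ay":0,"az":0}]'>/dev/null; python3 pt.py wide .067 0.001 .04;python3 - <<'E'
from h import *; from workcell import bot; import pickle
c=bot.camera("wrist"); cv2.imwrite("pics/w25.png",cv2.resize(c["img"][0:300,100:540,::-1],None,fx=1.8,fy=1.8,interpolation=cv2.INTER_CUBIC)); pickle.dump(c,open("w25.pkl","wb"))
E
```

```text
t 52.15 tray pos [0.0697 0.0006 0.0663] F tray [-0.4 -0.7 -0.9] w 0.0544 target world [0.4465 0.3757 0.0887] z 0.1146
n 2 d [0.054 0.008 0.527] a [-0.003  0.004 -0.016]
```

View pics/w25.png

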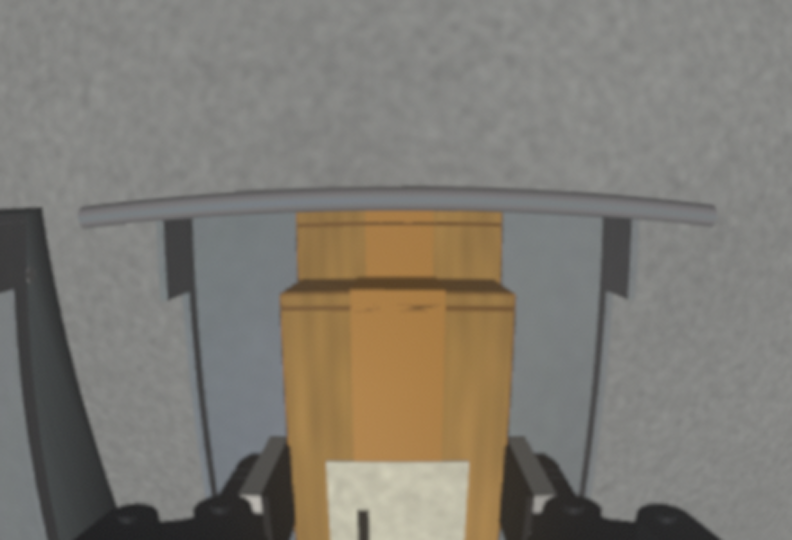

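```bash
python3 -m handwheel '[{"dx":0.03,"dy":0.01,"dz":0.5,"ax":0,"ay":0,"az":-0.01},{"dx":0,"dy":0,"dz":0.4,"ax":0,"ay":0,"az":0},{"dx":0,"dy":0,"dz":0,"ax":0,"ay":0,"az":0}]'>/dev/null;python3 pt.py wide .085 0 .015|head -1;python3 -m handwheel '[{"dx":0,"dy":0,"dz":0.05,"ax":0,"ay":0,"az":0},{"dx":0,"dy":0,"dz":0,"ax":0,"ay":0,"az":0}]' >/dev/null; python3 pt.py wide .088 0 .063|head -1; python3 -m handwheel '[{"dx":0,"dy":0,"dz":0.05,"ax":0,"ay":0,"az":0},{"dx":0,"dy":0,"dz":0,"ax":0,"ay":0,"az":0}]' >/dev/null; python3 pt.py wide .088 0 .063|head -1
```

```text
t 52.5 tray pos [0.0672 0.0011 0.0424] F tray [-1.2 -0.3 -2.2] w 0.0542 target world [0.4708 0.3809 0.0705] z 0.0911
t 52.7 tray pos [0.0684 0.0018 0.0424] F tray [-0.2  0.4 -1.7] w 0.0544 target world [0.4592 0.3779 0.1171] z 0.0915
t 52.9 tray pos [0.0685 0.0018 0.0413] F tray [-0.9  0.2 -1.8] w 0.0543 target world [0.4592 0.3779 0.1171] z 0.0904
```

```bash
python3 -m handwheel '[{"dx":0,"dy":0,"dz":0.05,"ax":0,"ay":0,"az":0},{"dx":0,"dy":0,"dz":0,"ax":0,"ay":0,"az":0}]' >/dev/null; python3 pt.py wide .088 0 .063|head -1; python3 -m handwheel '[{"dx":0,"dy":0,"dz":0.05,"ax":0,"ay":0,"az":0},{"dx":0,"dy":0,"dz":0,"ax":0,"ay":0,"az":0}]' >/dev/null; python3 pt.py wide .088 0 .063|head -1
```

```text
t 53.1 tray pos [0.0683 0.0017 0.0399] F tray [-1.  -0.1 -1.3] w 0.0542 target world [0.4592 0.3779 0.1171] z 0.0891
t 53.3 tray pos [0.0683 0.0018 0.0398] F tray [-3.4 -2.   7.5] w 0.0545 target world [0.4592 0.3779 0.1171] z 0.0889
```

```bash
python3 -m handwheel '[{"dx":0.2,"dy":0,"dz":0,"ax":0,"ay":0,"az":0},{"dx":0.2,"dy":0,"dz":0,"ax":0,"ay":0,"az":0},{"dx":0.2,"dy":0,"dz":0,"ax":0,"ay":0,"az":0},{"dx":0,"dy":0,"dz":0,"ax":0,"ay":0,"az":0}]'>/dev/null;python3 pt.py wide .085 0 .015|head -1;python3 -m handwheel '[{"dx":0.06,"dy":0,"dz":0,"ax":0,"ay":0,"az":0},{"dx":0,"dy":0,"dz":0,"ax":0,"ay":0,"az":0}]' >/dev/null; python3 pt.py wide .088 0 .063|head -1; python3 -m handwheel '[{"dx":0.06,"dy":0,"dz":0,"ax":0,"ay":0,"az":0},{"dx":0,"dy":0,"dz":0,"ax":0,"ay":0,"az":0}]' >/dev/null; python3 pt.py wide .088 0 .063|head -1;python3 -m handwheel '[{"dx":0.05,"dy":0,"dz":0,"ax":0,"ay":0,"az":0},{"dx":0,"dy":0,"dz":0,"ax":0,"ay":0,"az":0}]' >/dev/null; python3 pt.py wide .088 0 .063|head -1
```

```text
t 53.7 tray pos [0.0548 0.0026 0.0398] F tray [1.3 0.5 5.8] w 0.0543 target world [0.4708 0.3809 0.0705] z 0.0847
t 53.9 tray pos [0.0537 0.0026 0.0398] F tray [ 3.1 -0.4  5.6] w 0.0544 target world [0.4592 0.3779 0.1171] z 0.0844
t 54.1 tray pos [0.0524 0.0026 0.0398] F tray [ 3.3 -0.9  5.6] w 0.0545 target world [0.4592 0.3779 0.1171] z 0.084
t 54.3 tray pos [0.0512 0.0027 0.0397] F tray [3.  0.3 5.7] w 0.0541 target world [0.4592 0.3779 0.1171] z 0.0836
```

```bash
python3 -m handwheel '[{"dx":0.05,"dy":0,"dz":0,"ax":0,"ay":0,"az":0},{"dx":0,"dy":0,"dz":0,"ax":0,"ay":0,"az":0}]' >/dev/null;python3 pt.py wide .049 0.001 .04;python3 - <<'E'
from h import *; from workcell import bot; import pickle
c=bot.camera("wrist"); cv2.imwrite("pics/w26.png",cv2.resize(c["img"][0:300,100:540,::-1],None,fx=1.8,fy=1.8,interpolation=cv2.INTER_CUBIC)); pickle.dump(c,open("w26.pkl","wb"))
E
```

```text
t 54.5 tray pos [0.05   0.0027 0.0398] F tray [3.9 0.9 5. ] w 0.0541 target world [0.4299 0.3714 0.0832] z 0.0833
n 1 d [ 0.039 -0.068 -0.009] a [ 0.013  0.041 -0.015]
```

View pics/w26.png

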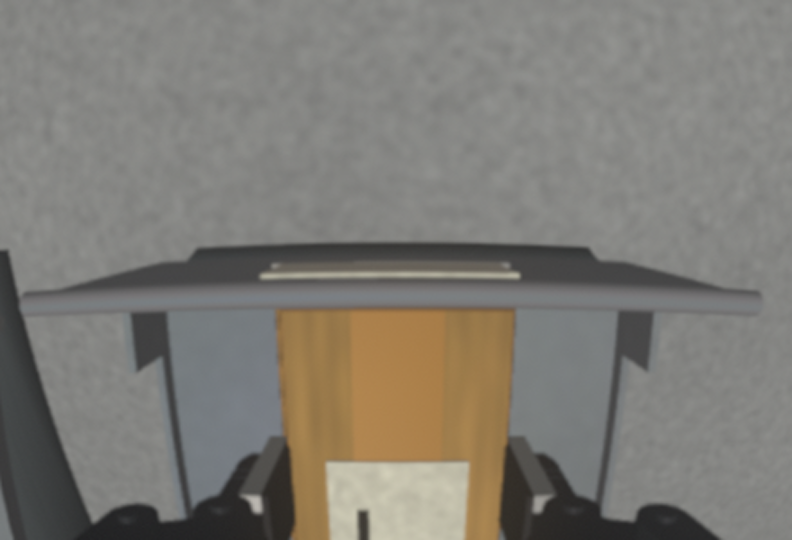

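```bash
python3 -m handwheel '[{"dx":0,"dy":0,"dz":-0.06,"ax":0,"ay":0,"az":0},{"dx":0,"dy":-0.06,"dz":0,"ax":0,"ay":0,"az":0},{"dx":0,"dy":0,"dz":0.06,"ax":0,"ay":0,"az":0},{"dx":0,"dy":0,"dz":0,"ax":0,"ay":0,"az":0}]' >/dev/null;python3 pt.py wide .049 0.001 .04|head -1;python3 -m handwheel '[{"dx":0.05,"dy":0,"dz":0,"ax":0,"ay":0,"az":0},{"dx":0,"dy":0,"dz":0,"ax":0,"ay":0,"az":0}]' >/dev/null;python3 pt.py wide .049 0.001 .04|head -1; python3 -m handwheel '[{"dx":0.05,"dy":0,"dz":0,"ax":0,"ay":0,"az":0},{"dx":0,"dy":0,"dz":0,"ax":0,"ay":0,"az":0}]' >/dev/null;python3 pt.py wide .049 0.001 .04|head -1
```

```text
t 54.95 tray pos [0.0496 0.001  0.0398] F tray [ 3.1 -1.2  6.5] w 0.0542 target world [0.4299 0.3714 0.0832] z 0.0831
t 55.15 tray pos [0.0496 0.001  0.0398] F tray [ 5.9 -0.8  2.8] w 0.0542 target world [0.4299 0.3714 0.0832] z 0.0832
t 55.35 tray pos [0.0496 0.001  0.0398] F tray [ 9.2 -0.9  1.1] w 0.0545 target world [0.4299 0.3714 0.0832] z 0.0832
```

```bash
python3 -m handwheel '[{"dx":0,"dy":0,"dz":0,"ax":0,"ay":0,"az":0},{"dx":0,"dy":0,"dz":0,"ax":0,"ay":0,"az":0},{"dx":0,"dy":0,"dz":0,"ax":0,"ay":0,"az":0},{"dx":0,"dy":0,"dz":-0.5,"ax":0,"ay":0,"az":0},{"dx":0,"dy":0,"dz":-1,"ax":0,"ay":0,"az":0},{"dx":0,"dy":0,"dz":-1,"ax":0,"ay":0,"az":0},{"dx":0,"dy":0,"dz":-1,"ax":0,"ay":0,"az":0},{"dx":0,"dy":0,"dz":-1,"ax":0,"ay":0,"az":0},{"dx":0,"dy":0,"dz":-1,"ax":0,"ay":0,"az":0},{"dx":0,"dy":0,"dz":0,"ax":0,"ay":0,"az":0}]' 0.8;python3 pt.py wide .14 -.03 .2; python3 - <<'E'
from h import *; from workcell import bot; import pickle
c=bot.camera("wrist"); cv2.imwrite("pics/w27.png",cv2.resize(c["img"][0:300,100:540,::-1],None,fx=1.8,fy=1.8,interpolation=cv2.INTER_CUBIC)); pickle.dump(c,open("w27.pkl","wb"))
E
```

```text
clock: 56.35
eef_pos: [0.3863, 0.3609, 0.2161]
tool_rot: [-0.122, 0.979, 0.022, 0.159]
ft_force: [0.9, 0.7, 0.3]
grip_width: 0.0765
t 56.35 tray pos [0.0474 0.0016 0.1803] F tray [ 1.   0.5 -0. ] w 0.0765 target world [0.4735 0.3506 0.2635] z 0.2161
n 4 d [-0.928 -0.314 -0.194] a [ 0.007  0.012 -0.003]
```

View pics/w27.png

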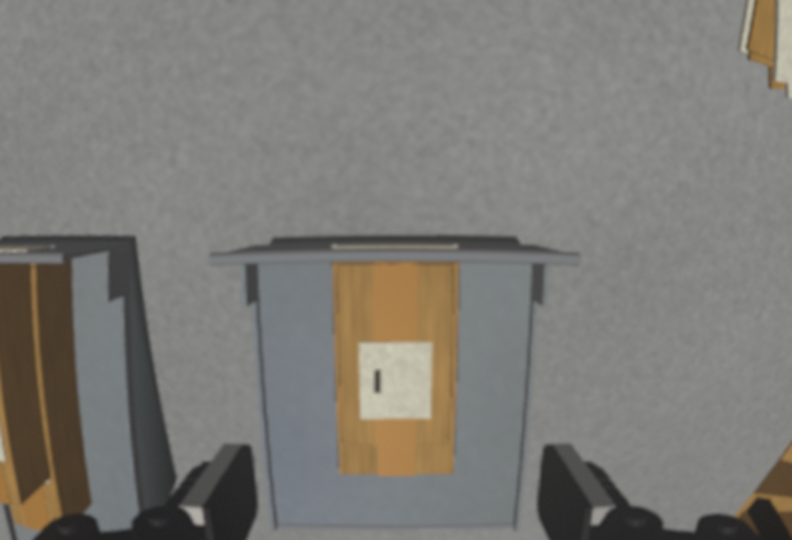

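```bash
python3 -m handwheel '[{"dx":0.5,"dy":0,"dz":-1,"ax":0,"ay":0,"az":0},{"dx":0.5,"dy":0,"dz":-1,"ax":0,"ay":0,"az":0},{"dx":0.5,"dy":-1,"dz":-1,"ax":0,"ay":0,"az":0},{"dx":0,"dy":-1,"dz":-0.5,"ax":0,"ay":0,"az":0},{"dx":0,"dy":-1,"dz":0,"ax":0,"ay":0,"az":0},{"dx":0,"dy":-1,"dz":0,"ax":0,"ay":0,"az":0},{"dx":0,"dy":-1,"dz":0,"ax":0,"ay":0,"az":0},{"dx":0,"dy":-1,"dz":0,"ax":0,"ay":0,"az":0},{"dx":0,"dy":-1,"dz":0,"ax":0,"ay":0,"az":0},{"dx":0,"dy":-1,"dz":0,"ax":0,"ay":0,"az":0},{"dx":0,"dy":0,"dz":0,"ax":0,"ay":0,"az":0},{"dx":0,"dy":0,"dz":0,"ax":0,"ay":0,"az":0}]'; python3 chk.py c9 long short_box_mid,.046 long_box_mid,0; python3 chk.py c9 wide small_flat_mid,.036 big_flat_mid,0; python3 - <<'E'
from h import *; from workcell import bot; import pickle
D,cs,cd=pickle.load(open("d0.pkl","rb")); c=bot.camera("wrist"); cv2.imwrite("pics/w28.png",c["img"][:,:,::-1]); pickle.dump(c,open("w28.pkl","wb"))
for k in("scene","side"):
    c=bot.camera(k)
    for n in("tape_roll_mid","stamp_mid","scale_front"):
        t=bot.trace(n,c); print(k,n,np.round(t[0]["rect"],1) if t else None,np.round(D[n,"s" if k=="scene" else "d"][0]["rect"],1))
a=cv2.imread('pics/c9_scene.png')[50:220,250:420];b=cv2.imread('pics/c9_side.png')[180:400,130:380]
cv2.imwrite('pics/c9.png',np.hstack([cv2.resize(a,(400,400),interpolation=cv2.INTER_CUBIC),cv2.resize(b,(400,352),interpolation=cv2.INTER_CUBIC) if 0 else cv2.copyMakeBorder(cv2.resize(b,(400,352),interpolation=cv2.INTER_CUBIC),0,48,0,0,cv2.BORDER_CONSTANT)]))
E
```

```text
clock: 57.6
eef_pos: [0.3738, 0.1495, 0.2819]
tool_rot: [-0.122, 0.98, 0.02, 0.155]
ft_force: [-0.5, -0.4, 0.8]
grip_width: 0.0767
short_box_mid scene 0.55 end x -0.0017 y 0.0 yaw -0.0158 err 0.022
short_box_mid side 0.58 end x 0.0004 y 0.0012 yaw 0.0026 err 0.02
long_box_mid scene 0.89 end x 0.0004 y -0.0026 yaw 0.0043 err 0.511
long_box_mid side 0.67 end x 0.0014 y 0.0047 yaw -0.0474 err 0.751
small_flat_mid scene 0.64 end x -0.0011 y -0.0001 yaw 0.0118 err 0.021
small_flat_mid side 0.96 end x 0.0008 y 0.0009 yaw -0.0021 err 0.013
big_flat_mid scene 0.94 end x 0.0031 y -0.0035 yaw 0.0273 err 0.705
big_flat_mid side 0.95 end x 0.0076 y 0.0314 yaw -0.5884 err 1.083
scene tape_roll_mid [343.4 293.9  45.1  48.8] [343.8 293.4  43.7  49.4]
scene stamp_mid [352.1 235.4  17.   24. ] [353.4 235.2  16.1  26.7]
scene scale_front [304.9 353.4 102.2  92.9] [304.9 354.1 104.9  88.1]
side tape_roll_mid [301.4 171.7  36.5  34.4] [299.2 170.5  35.7  31. ]
side stamp_mid [283.7 202.9  18.2  26.1] [281.9 201.3  16.5  26. ]
side scale_front [334.4 148.2  68.5  43.7] [332.4 148.5  66.5  42.8]
```

View pics/c9.png

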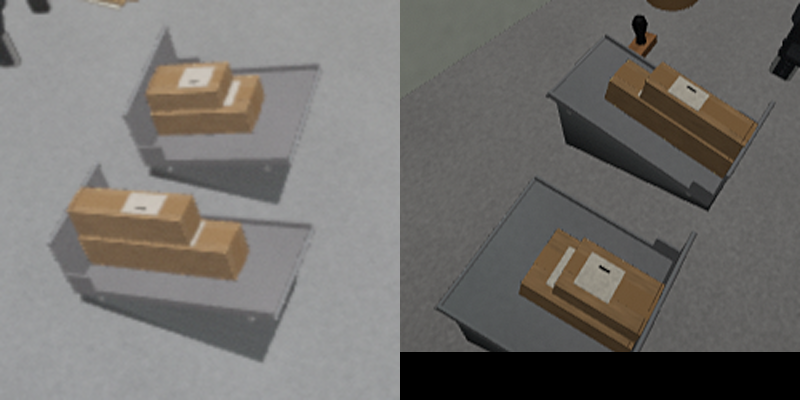

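View pics/w28.png

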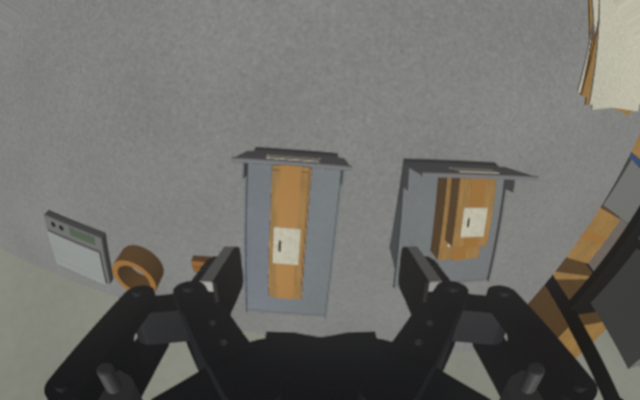

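```bash
python3 q.py 27 wide 1.8 100 0 .036 339,474 455,474; python3 q.py 27 wide 1.8 100 0 .064 333,262 459,262; python3 q.py 27 wide 1.8 100 0 0 274,528 517,528;python3 q.py 27 wide 1.8 100 0 .083 396,262; python3 - <<'E'
import cv2
im=cv2.imread("pics/w28.png"); cv2.imwrite("pics/w28c.png",cv2.resize(im[140:330,225:365],None,fx=3,fy=3,interpolation=cv2.INTER_CUBIC))
E
```

```text
339,474 [ 0.1288 -0.0327  0.036 ]
455,474 [0.129 0.036 0.036]
333,262 [ 0.0025 -0.0291  0.064 ]
459,262 [0.0026 0.0314 0.064 ]
274,528 [ 0.1913 -0.0851  0.    ]
517,528 [0.1918 0.0867 0.    ]
396,262 [0.0011 0.0011 0.083 ]
```

View pics/w28c.png

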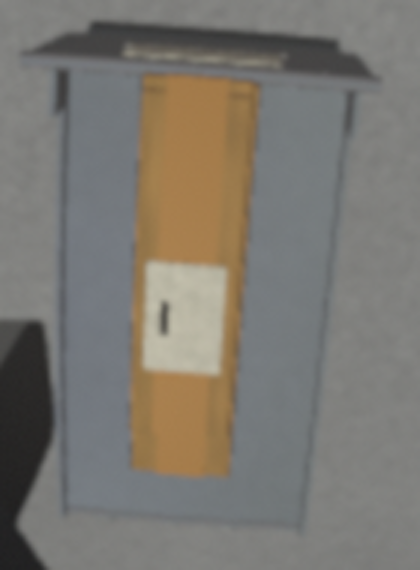

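```bash
python3 q.py 28 long 3 225 140 .046 133,468 230,475; python3 q.py 28 long 3 225 140 0 66,515 301,529; python3 q.py 28 long 3 225 140 .083 130,73
```

```text
133,468 [ 0.1883 -0.0215  0.046 ]
230,475 [0.1879 0.0236 0.046 ]
66,515 [ 0.2536 -0.0629  0.    ]
301,529 [0.2505 0.0646 0.    ]
130,73 [ 0.0005 -0.024   0.083 ]
```

```bash
python3 -c "
from workcell import bot
print(bot.job_done())"
```

```text
the job is handed in; nothing more can be done
None
```

All four cartons are stacked in their trays and the job is handed in at about 58 s of the 138 s. The long box is under the short box in the long tray, and the big flat carton is under the small one in the wide tray. All lie lengthways with the label up. Each carton was pushed in the gripper against its back stop until the contact force reached about 7–11 N, then let go.

**Final checks**
- **Stop:** All four cartons measure about flush. The upper ones show gaps of −2 to +2.5 mm, depending on the camera. The lower ones come out flush from their upper-end edges, within about 2 mm.
- **Centring and squareness:** In the wrist pictures every carton is within about 1 mm of the tray's middle and looks square with it. The scene camera alone read the short box and small flat as turned by about 0.012–0.016 rad; the side camera read under 0.003 rad.
- **Bystanders:** The tape roll, stamp and scale are in the same places in the pictures to within about 2 px. The robot was clear of everything when I handed in.

**What went wrong or disagreed**
- The long box did not slide down by itself after its first release and stopped about 4–5 mm short, so I gripped it again and pushed it to the stop.
- The first grasp of the short box was too high and slipped off, with about 25 N on the wrist. Gripping about 10 mm lower held it. The fingertips appeared to sit further back than described.
- The whole-outline camera fits of the two lower cartons failed because the upper ones hide them. I judged those two by their visible edges in the wrist pictures instead.

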